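# Pin the hanger arms to the laundry drying rack

## Robot

A 7-joint arm with a two-finger parallel gripper is mounted at the origin on the work surface. World frame = base frame: x ahead of the robot, y to its left, z up, the work surface at z = 0. Lengths are in mm, angles in rad, forces in N, time in s.
With the tool pointing down it reaches from about 400 to 900 mm from the base axis. Payload 5.5 kg.
Tool frame: the origin (TCP) lies on the centre line of the jaws, within the pads' length; the fingertips stand 22 mm ahead of it and the grasp point (between the pads) lies 3 mm ahead of it; z points along the fingers, y is the line along which they close (so a half turn about z gives the same grasp; the last joint's range is limited). The gripper opens to 92 mm and grips with 3 to 60 N. Pads are 19 mm wide; open, the fingers measure 130 mm over their backs; the gripper's body (75 mm by 190 mm) begins 47 mm behind the grasp point.
Start: joints at [1.586, 0.501, -0.427, 1.55, 0.221, 1.138, -0.21], TCP at [159.461, -630.137, 221.329] pointing down, gripper open.
Joint ranges: [-2.88, 2.88], [-0.31, 2.03], [-1.54, 1.56], [0.2, 2.42], [-1.41, 4.55], [0.19, 2.02], [-2.57, 2.57]. Speed limits (rad/s): [2.57, 2.57, 3.14, 3.14, 3.14, 3.14, 3.14].

## Interface

Orientations are given as [roll, pitch, yaw] about the fixed x, y, z axes, in that order (R = Rz(yaw) Ry(pitch) Rx(roll)).
In Python, from station import sensors, optics, sign_off, search_frame gives the robot as it stands.
- The arm moves only by the tool send_rows, never from a script. Its argument "steps" is a list of rows, each a list of 7 numbers: the turn, a rotation vector about the world's x, y, z in degrees, then the shift along the world's x, y, z in mm, then the closure in counts, from 0 (fully open) to 255 (shut). In form: [[ax, ay, az, dx, dy, dz, claw], ...]. A call has 1 to 20 rows; each row shifts and turns the commanded pose from where the row before left it; what a row does not reach is not made up. A row lasts 1/10 s, in which the tool goes at most 50 mm and 8.59 degrees, less where a joint would pass 70% of its speed; a pose out of reach is approached as far as the arm can. A call is refused whole if a number of a shift passes 50 or a number of a turn 8.59, either way. A call with a gripper value outside its range is refused whole. The fingers move at their own pace and stop on an object; "force" is the grip in N (left out, the last holds). Time passes only in rows, so rows that do not move let the fingers close. It gives the time, the measured TCP pose, the force, the opening and the grip force at its end, in the units of the state.
- sensors.state(): the state, without advancing time (a new reading comes with each control period).
- optics.grab_frame(name): name is "scene" or "side" or "wrist"; returns a dict with "img" (384x512x3 uint8, red, green, blue), "mtx" (3x3 intrinsics, pixels), "world_from_camera" (4x4, takes a point from camera to world coordinates); the wrist camera has in their place "mount" (4x4, takes a point from camera to tool coordinates, whose origin is the TCP and whose axes are the flange's). Camera axes: x right, y up, looking along -z (the intrinsics and any distortion apply to the point x, -y, -z); pixel columns grow to the right and rows downward; lengths in mm; the calibration is good to about 2 mm. A picture is of the moment at which its call begins: read the wrist's pose just before it. There is no depth.
- sign_off(): hands the job in; it is judged then, once.
Trained networks look in a picture, given as the dict that the camera call returned (one of the last four; its "shot" number tells which), for a name from the list of things; names that differ only in an ending like _2 or _b are one class to them, and where a whole thing is asked for, a point or a joint stands for the part that bears it (a point fixed in the world has none). Each returns a list of dicts, best first, with "p" (0 to 1); they miss things now and then, are a little off and sometimes report something else, mostly with a low value. They report only what shows in the picture. A call takes as long as a camera call.
- search_frame(picture, thing): "point" ([column, row] as shares, 0 to 1, of the picture: columns of its width, rows of its height, amid what is visible of it).
The state is a dict: "clock": time; "joint_positions": joint angles; "dq": joint speeds; "joint_torque": joint torques, N m; "tool_pos": TCP position; "ee_rot": TCP orientation; "wrist_force": force on the tool from outside, world axes, zero at the start; "wrist_torque": the same for the moment, N m; "opening": finger opening in mm; "grip_force": force on a finger pad.
Only numpy, scipy, OpenCV 4.12 (cv2) and the standard library are available. Lean on these libraries where they do the work, as an engineer would, in place of code of your own. Each camera call takes 0.05 s, during which the arm holds its last target. There are 200 camera calls.

## Task

Fit the loose hanger arms to the drying rack: set the eye of each arm on the knuckle that it lies in front of, then lift a hinge pin off its hook and thread it down through both holes until its collar sits on the arm. Leave each arm flat on the counter and pointing straight out from the rack's rail, leave any pin that is not needed hanging on its hook, and do not disturb the bottle, the jar and the box.

Things in the scene. Friction and masses are not known exactly. Their poses are not given: they have to be found in the camera images.
- rack: drying rack, fixed to the counter: oak rail 22 x 350 x 44 mm high, long side along the rack's y, and in front of it a row of four upright hollow round aluminium knuckles, 32 mm across, 22 mm high, 100 mm apart along y. Origin: on the counter in line with the knuckles' axes, midway along the row. x points from the knuckles to the rail (near face 25 mm behind the axes); fitted arms reach out to -x. z up
- knuckleA (a point): knuckle A of the rack: centre of its hole, at its top face (22 mm above the counter). The upright hole is 14 mm wide and goes through to the counter. Axes as the rack's; arm A, if present, starts in front of it (towards -x)
- knuckleB (a point): knuckle B of the rack: centre of its hole, at its top face (22 mm above the counter). The upright hole is 14 mm wide and goes through to the counter. Axes as the rack's; arm B, if present, starts in front of it (towards -x)
- knuckleC (a point): knuckle C of the rack: centre of its hole, at its top face (22 mm above the counter). The upright hole is 14 mm wide and goes through to the counter. Axes as the rack's; arm C, if present, starts in front of it (towards -x)
- knuckleD (a point): knuckle D of the rack: centre of its hole, at its top face (22 mm above the counter). The upright hole is 14 mm wide and goes through to the counter. Axes as the rack's; arm D, if present, starts in front of it (towards -x)
- armA_mid (a point): hanger arm A (may be absent): loose, 190 to 340 g, an oak bar 30 mm wide, 40 mm high with a heavy steel sole, lying on the counter, with a round aluminium eye at one end, 147 mm long over all. This point, the place to grip from above across the width, is 50 mm behind the axis of the eye's hole, 25 mm above its underside. x from bar to eye, z up. The bar's end faces lie 21 and 131 mm behind the hole's axis
- armA_eye (a point): arm A: centre of the eye's 14 mm upright through hole, at the eye's top face, 40 mm above the arm's underside; axes as the arm's. The eye is 32 mm across, half-lapped: 16.5 mm thick, its underside 23.5 mm above the arm's underside, so it lies over the 22 mm high knuckle while the bar rests on the counter; holes in line, the bar's end stands 5 mm clear of the knuckle
- armB_mid (a point): hanger arm B (may be absent): loose, 190 to 340 g, an oak bar 30 mm wide, 40 mm high with a heavy steel sole, lying on the counter, with a round aluminium eye at one end, 147 mm long over all. This point, the place to grip from above across the width, is 50 mm behind the axis of the eye's hole, 25 mm above its underside. x from bar to eye, z up. The bar's end faces lie 21 and 131 mm behind the hole's axis
- armB_eye (a point): arm B: centre of the eye's 14 mm upright through hole, at the eye's top face, 40 mm above the arm's underside; axes as the arm's. The eye is 32 mm across, half-lapped: 16.5 mm thick, its underside 23.5 mm above the arm's underside, so it lies over the 22 mm high knuckle while the bar rests on the counter; holes in line, the bar's end stands 5 mm clear of the knuckle
- armC_mid (a point): hanger arm C (may be absent): loose, 190 to 340 g, an oak bar 30 mm wide, 40 mm high with a heavy steel sole, lying on the counter, with a round aluminium eye at one end, 147 mm long over all. This point, the place to grip from above across the width, is 50 mm behind the axis of the eye's hole, 25 mm above its underside. x from bar to eye, z up. The bar's end faces lie 21 and 131 mm behind the hole's axis
- armC_eye (a point): arm C: centre of the eye's 14 mm upright through hole, at the eye's top face, 40 mm above the arm's underside; axes as the arm's. The eye is 32 mm across, half-lapped: 16.5 mm thick, its underside 23.5 mm above the arm's underside, so it lies over the 22 mm high knuckle while the bar rests on the counter; holes in line, the bar's end stands 5 mm clear of the knuckle
- armD_mid (a point): hanger arm D (may be absent): loose, 190 to 340 g, an oak bar 30 mm wide, 40 mm high with a heavy steel sole, lying on the counter, with a round aluminium eye at one end, 147 mm long over all. This point, the place to grip from above across the width, is 50 mm behind the axis of the eye's hole, 25 mm above its underside. x from bar to eye, z up. The bar's end faces lie 21 and 131 mm behind the hole's axis
- armD_eye (a point): arm D: centre of the eye's 14 mm upright through hole, at the eye's top face, 40 mm above the arm's underside; axes as the arm's. The eye is 32 mm across, half-lapped: 16.5 mm thick, its underside 23.5 mm above the arm's underside, so it lies over the 22 mm high knuckle while the bar rests on the counter; holes in line, the bar's end stands 5 mm clear of the knuckle
- pin1_bail (a point): hinge pin 1, steel, loose, 80 g, 89 mm high, hanging upright on its hook (z up): centre of the flat loop at its top, 38 mm wide along y (grip from above across this), 12 mm thick along x; opening 24 mm wide, 32 mm high, its top 17 mm above this point. Collar underside 27 mm, tip 65 mm below this point; collar 26 mm, shank 12 mm across, last 10 mm tapering to 6 mm
- hook1 (a point): hook 1 of the hook board, holding pin 1 at the start: point on top of the 8 mm brass peg, 65 mm out from the white board (330 mm wide, top 140 mm high, at +x), 125 mm above the counter. The peg runs out to -x; its end, 94 mm from the board, turns up 10 mm: raise a pin 12 to 22 mm, then draw it to -x by 50 mm or more. Hooks are 90 mm apart along y. Axes as the board's
- pin2_bail (a point): hinge pin 2, steel, loose, 80 g, 89 mm high, hanging upright on its hook (z up): centre of the flat loop at its top, 38 mm wide along y (grip from above across this), 12 mm thick along x; opening 24 mm wide, 32 mm high, its top 17 mm above this point. Collar underside 27 mm, tip 65 mm below this point; collar 26 mm, shank 12 mm across, last 10 mm tapering to 6 mm
- hook2 (a point): hook 2 of the hook board, holding pin 2 at the start: point on top of the 8 mm brass peg, 65 mm out from the white board (330 mm wide, top 140 mm high, at +x), 125 mm above the counter. The peg runs out to -x; its end, 94 mm from the board, turns up 10 mm: raise a pin 12 to 22 mm, then draw it to -x by 50 mm or more. Hooks are 90 mm apart along y. Axes as the board's
- pin3_bail (a point): hinge pin 3, steel, loose, 80 g, 89 mm high, hanging upright on its hook (z up): centre of the flat loop at its top, 38 mm wide along y (grip from above across this), 12 mm thick along x; opening 24 mm wide, 32 mm high, its top 17 mm above this point. Collar underside 27 mm, tip 65 mm below this point; collar 26 mm, shank 12 mm across, last 10 mm tapering to 6 mm
- hook3 (a point): hook 3 of the hook board, holding pin 3 at the start: point on top of the 8 mm brass peg, 65 mm out from the white board (330 mm wide, top 140 mm high, at +x), 125 mm above the counter. The peg runs out to -x; its end, 94 mm from the board, turns up 10 mm: raise a pin 12 to 22 mm, then draw it to -x by 50 mm or more. Hooks are 90 mm apart along y. Axes as the board's
- pin4_bail (a point): hinge pin 4, steel, loose, 80 g, 89 mm high, hanging upright on its hook (z up): centre of the flat loop at its top, 38 mm wide along y (grip from above across this), 12 mm thick along x; opening 24 mm wide, 32 mm high, its top 17 mm above this point. Collar underside 27 mm, tip 65 mm below this point; collar 26 mm, shank 12 mm across, last 10 mm tapering to 6 mm
- hook4 (a point): hook 4 of the hook board, holding pin 4 at the start: point on top of the 8 mm brass peg, 65 mm out from the white board (330 mm wide, top 140 mm high, at +x), 125 mm above the counter. The peg runs out to -x; its end, 94 mm from the board, turns up 10 mm: raise a pin 12 to 22 mm, then draw it to -x by 50 mm or more. Hooks are 90 mm apart along y. Axes as the board's
- softener: white bottle, 66 mm across, 150 mm high, standing on the counter: a bystander; origin under its centre
- pegjar: closed jar, 72 mm across, 90 mm high, standing on the counter: a bystander; origin under its centre
- soapbox: cardboard box 70 x 120 x 50 mm lying on the counter: a bystander; origin under its centre

How it is judged:
By the outcome, as a careful person would: the job done as asked, in the order asked, and still so for the second after the job is handed in, with the robot touching nothing.
Of armA, armB, armC, armD only 3 to 4 are there at a start; the rules pass over those that are not, and their reading is None.
At some moment in a run one of armA, armB, armC, armD may be knocked a few centimetres aside while the robot is not near it.
It also fails if it takes over 210 s, if anything falls off the work surface, if the arm or the gripper's body presses on something with over 40 N, if the wrist force passes 120 N, or if a joint passes its speed limit or range.

## Working session

There is one attempt and no reset: what is moved stays moved. The work goes in short steps, Python scripts to look and compute and a tool call to move; the robot and the scene stay as the last step left them, time stands still between calls to the robot, and variables do not carry over. Pictures are saved under pics/ and viewed, at most 14 in all, crops included, and the job is handed in when it is done.

Besides the shell and the picture viewer there is one more tool, called after ">>>" as name([rows], argument=value, ...), one row to a line, values as JSON. send_rows: Moves the arm, as the interface text tells. Its arguments: {"type":"object","properties":{"steps":{"type":"array","items":{"type":"array","items":{"type":"number"}}},"force":{"type":"number"}},"required":["steps"]}

```bash
mkdir -p pics; ls; python3 - <<'E'
from station import sensors, optics, search_frame
import cv2
s=sensors.state(); print({k:s[k] for k in('clock','tool_pos','ee_rot','opening','wrist_force')})
for n in('scene','side'):
    f=optics.grab_frame(n); cv2.imwrite(f'pics/{n}0.png',f['img'][:,:,::-1])
    print(n,f['mtx'].tolist(),f['world_from_camera'].round(4).tolist(),[k for k in f])
E
```

```text
pics
{'clock': 0.0, 'tool_pos': array([ 159.15888794, -629.47970203,  220.27462174]), 'ee_rot': array([-3.13964023e+00, -3.12861055e-05,  2.47802321e-01]), 'opening': 91.66562664550622, 'wrist_force': array([ 0.04708517, -0.04695164,  0.83378277])}
scene [[449.7806702799697, 0.0, 246.02949301717675], [0.0, 449.7806702799697, 190.2180005904876], [0.0, 0.0, 1.0]] [[-0.551, -0.7054, 0.4458, 1408.2388], [0.8344, -0.4597, 0.304, 563.3399], [-0.0095, 0.5395, 0.8419, 1617.1103], [0.0, 0.0, 0.0, 1.0]] ['img', 'mtx', 'world_from_camera', 'shot']
side [[348.9645096148358, 0.0, 253.69193690502027], [0.0, 348.9645096148358, 188.01304409639914], [0.0, 0.0, 1.0]] [[-0.979, 0.151, -0.1373, 430.4616], [-0.2039, -0.7016, 0.6828, 765.5433], [0.0068, 0.6964, 0.7176, 934.4264], [0.0, 0.0, 0.0, 1.0]] ['img', 'mtx', 'world_from_camera', 'shot']
```

View pics/scene0.png

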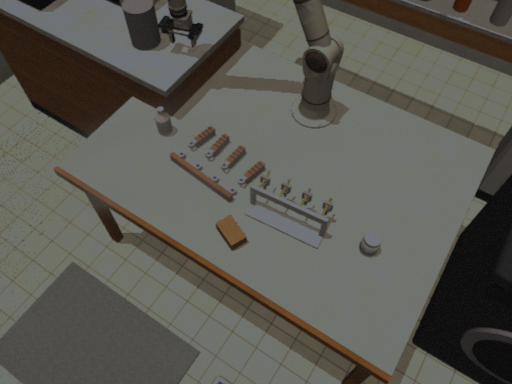

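View pics/side0.png

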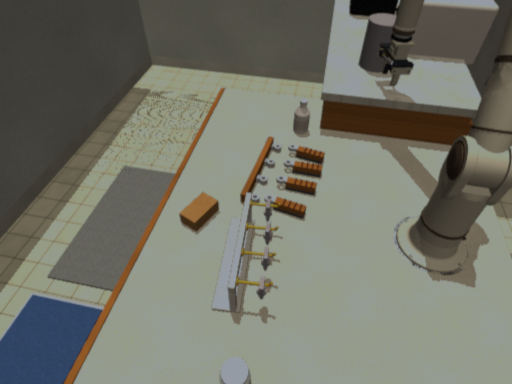

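```bash
cat > h.py <<'E'
import numpy as np, cv2
from station import sensors, optics, search_frame
from scipy.spatial.transform import Rotation as R
def cam(n):
    s=sensors.state(); f=optics.grab_frame(n)
    if n=='wrist':
        T=np.eye(4); T[:3,:3]=R.from_euler('xyz',s['ee_rot']).as_matrix(); T[:3,3]=s['tool_pos']
        f['W']=T@f['mount']
    else: f['W']=np.array(f['world_from_camera'])
    return f
def ray(f,uv):
    K=f['mtx']; d=np.array([(uv[0]-K[0,2])/K[0,0],-(uv[1]-K[1,2])/K[1,1],-1.])
    return f['W'][:3,3],f['W'][:3,:3]@d
def onz(f,uv,z):
    o,d=ray(f,uv); return o+d*(z-o[2])/d[2]
def find(f,name,z,pmin=.3):
    return [(np.round(onz(f,(r['point'][0]*512,r['point'][1]*384),z)[:2],1).tolist(),round(r['p'],2)) for r in search_frame(f,name) if r['p']>=pmin]
def proj(f,P):
    p=np.linalg.inv(f['W'])@np.append(P,1); K=f['mtx']
    return np.array([K[0,0]*p[0]/-p[2]+K[0,2],K[1,1]*p[1]/p[2]+K[1,2]])
def save(f,n): cv2.imwrite(f'pics/{n}.png',f['img'][:,:,::-1])
E
python3 - <<'E'
from h import *
for n in('scene','side'):
    f=cam(n)
    for t,z in(('knuckleA',22),('knuckleC',22),('armA_eye',40),('armC_eye',40),('armA_mid',40),('pin1_bail',118),('pin3_bail',118),('hook1',125),('rack',44),('softener',75),('pegjar',90),('soapbox',50)):
        print(n,t,find(f,t,z))
E
```

```text
scene knuckleA [([442.0, -247.0], 0.43)]
scene knuckleC [([614.0, -209.5], 0.9)]
scene armA_eye [([487.7, -36.6], 0.79)]
scene armC_eye []
scene armA_mid [([484.1, -41.8], 0.86), ([443.3, -324.8], 0.4)]
scene pin1_bail [([669.8, -169.1], 0.45)]
scene pin3_bail [([505.1, 149.2], 0.57)]
scene hook1 [([631.5, 226.0], 0.56)]
scene rack [([609.3, -212.5], 0.58)]
scene softener [([495.1, -508.6], 0.69)]
scene pegjar [([536.2, 517.5], 0.85)]
scene soapbox [([752.2, 57.1], 0.74)]
side knuckleA [([598.6, -193.9], 0.91)]
side knuckleC [([601.7, -203.6], 0.63), ([504.9, 284.1], 0.45), ([424.0, -336.4], 0.33)]
side armA_eye [([474.3, -20.9], 0.67)]
side armC_eye [([450.3, -226.8], 0.89), ([469.3, -521.0], 0.42)]
side armA_mid []
side pin1_bail []
side pin3_bail []
side hook1 [([569.4, 276.7], 0.81), ([451.8, -54.9], 0.48)]
side rack [([597.1, -193.9], 0.65)]
side softener [([482.7, -485.9], 0.74)]
side pegjar [([517.9, 540.9], 0.71)]
side soapbox [([757.3, 77.6], 0.75), ([601.6, -165.5], 0.69)]
```

```bash
python3 - <<'E'
from h import *
f=cam('scene')
for uv,z in(((173,154),44),((231,196),44),((183,154),22),((199,166),22),((216,178),22),((233,191),22),((192,144),40),((209,154),40),((225,165),40),((242,180),40),((211,130),40),((262,163),40),((264,182),120),((285,188),120),((305,196),120),((326,207),120),((253,190),140),((328,217),140)):
    print(uv,z,onz(f,uv,z).round())
w=cam('wrist'); print(w['mtx'],w['mount'].round(3)); print(sensors.state()['joint_positions'])
E
```

```text
(173, 154) 44 [ 593. -377.   44.]
(231, 196) 44 [633. -41.  44.]
(183, 154) 22 [ 557. -353.   22.]
(199, 166) 22 [ 571. -254.   22.]
(216, 178) 22 [ 582. -155.   22.]
(233, 191) 22 [597. -56.  22.]
(192, 144) 40 [ 500. -343.   40.]
(209, 154) 40 [ 504. -247.   40.]
(225, 165) 40 [ 515. -154.   40.]
(242, 180) 40 [540. -49.  40.]
(211, 130) 40 [ 388. -320.   40.]
(262, 163) 40 [419. -25.  40.]
(264, 182) 120 [544.  62. 120.]
(285, 188) 120 [523. 146. 120.]
(305, 196) 120 [512. 231. 120.]
(326, 207) 120 [511. 323. 120.]
(253, 190) 140 [610.  52. 140.]
(328, 217) 140 [558. 353. 140.]
[[295.07425987   0.         248.08686198]
 [  0.         295.07425987 192.18403024]
 [  0.           0.           1.        ]] [[  -0.       0.966    0.259   71.006]
 [   1.       0.       0.       0.368]
 [   0.       0.259   -0.966 -164.1  ]
 [   0.       0.       0.       1.   ]]
[ 1.58620884  0.50089108 -0.42698113  1.55038071  0.22081757  1.13827429
 -0.2102932 ]
```

>>> send_rows([
  [0,0,-1.6,29,33,3,0],
  [0,0,-1.7,29,33,3,0],
  [0,0,-1.7,29,33,3,0],
  [0,0,-1.7,29,33,3,0],
  [0,0,-1.7,29,33,3,0],
  [0,0,-1.7,29,33,3,0],
  [0,0,-1.7,29,33,3,0],
  [0,0,-1.7,29,33,3,0],
  [0,0,-1.7,29,33,3,0],
  [0,0,-1.7,29,33,3,0],
  [0,0,-1.7,29,33,3,0],
  [0,0,-1.7,29,33,3,0],
  [0,0,-1.7,29,33,3,0],
  [0,0,0,0,0,0,0],
  [0,0,0,0,0,0,0],
])

```text
clock: 3.0
tool_pos: [537.2, -199.6, 260.4]
ee_rot: [-3.141, -0.0, -0.132]
wrist_force: [-0.2, -0.6, 0.1]
opening: 91.8
grip_force: 0.0
```

```bash
python3 - <<'E'
from h import *
s=sensors.state(); print(s['clock'],s['tool_pos'],s['ee_rot'],s['joint_positions'])
f=cam('wrist'); save(f,'w1')
import pickle; pickle.dump(dict(mtx=f['mtx'],W=f['W']),open('w1.pkl','wb'))
for t,z in(('knuckleA',22),('knuckleB',22),('armA_eye',40),('armB_eye',40),('armC_mid',40)): print(t,find(f,t,z,.2))
E
```

```text
3.0 [ 537.17687733 -199.6170784   260.3941633 ] [-3.14144050e+00 -2.18281982e-04 -1.32450502e-01] [ 0.79412903  0.3526107  -0.6110942   1.70069448  0.21796947  1.15684543
 -1.57952348]
knuckleA [([614.5, -220.6], 0.79)]
knuckleB [([608.6, -218.5], 0.94), ([483.7, -524.5], 0.28)]
armA_eye [([519.6, -54.0], 0.86), ([607.4, -215.1], 0.6), ([468.7, -251.2], 0.55), ([480.2, -154.4], 0.49)]
armB_eye [([475.7, -155.1], 0.78), ([517.3, -55.0], 0.46)]
armC_mid [([464.3, -249.5], 0.64), ([515.5, -52.0], 0.58), ([486.0, -512.5], 0.33)]
```

View pics/w1.png

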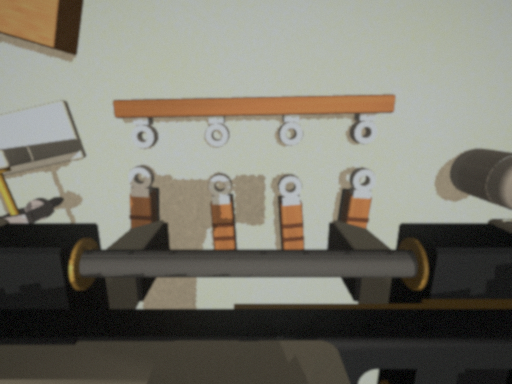

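```bash
cat >> h.py <<'E'
def ring(img,uv,r,h=22,up=6):
    """refine centre of the ring (outer radius r px) near uv by Hough on an upscaled crop"""
    u,v=np.round(uv).astype(int); c=img[v-h:v+h,u-h:u+h]
    g=cv2.GaussianBlur(cv2.resize(cv2.cvtColor(c,cv2.COLOR_RGB2GRAY),None,fx=up,fy=up,interpolation=cv2.INTER_CUBIC),(0,0),3)
    out=[]
    for rr in(r,r*14/32):
        q=cv2.HoughCircles(g,cv2.HOUGH_GRADIENT_ALT if 0 else cv2.HOUGH_GRADIENT,1,100,param1=60,param2=8,minRadius=int(rr*up*.85),maxRadius=int(rr*up*1.2))
        if q is None: out.append(None); continue
        q=q[0,0]; out.append(np.array([(q[0]+.5)/up-.5+u-h,(q[1]+.5)/up-.5+v-h]).round(1))
    return out
E
python3 - <<'E'
from h import *
import pickle
f=pickle.load(open('w1.pkl','rb')); im=cv2.imread('pics/w1.png')[:,:,::-1]
K=[];E=[]
for uv in((144,135),(217,132),(291,131),(364,129)):
    o=ring(im,uv,12); p=o[1] if o[1] is not None else o[0]; print('k',o,[onz(f,q,22)[:2].round(1) for q in o if q is not None])
for uv in((141,178),(220,185),(290,187),(362,181)):
    o=ring(im,uv,12.5); print('e',o,[onz(f,q,40)[:2].round(1) for q in o if q is not None])
for uv in((146,224),(224,247),(293,247),(356,224)): print('bar',onz(f,uv,40)[:2].round(1))
v=im[90:280,100:400]; cv2.imwrite('pics/w1c.png',cv2.resize(v,None,fx=2.6,fy=2.6,interpolation=cv2.INTER_CUBIC)[:,:,::-1])
E
```

```text
k [array([145.7, 136.2]), array([141.7, 136. ])] [array([596. , -68.3]), array([597., -63.])]
k [None, None] []
k [None, None] []
k [array([365.8, 132.7]), array([365.5, 131.8])] [array([ 561.6, -361.6]), array([ 562.8, -361.3])]
e [None, array([138.2, 178.3])] [array([543.7, -52.5])]
e [None, array([223.3, 198.3])] [array([ 501.3, -160.6])]
e [None, array([290. , 186.3])] [array([ 506.1, -251.9])]
e [array([363.8, 181. ]), array([359.7, 177.5])] [array([ 500.3, -350.3]), array([ 505.8, -345. ])]
bar [478.7 -48.4]
bar [ 430.  -150.5]
bar [ 417.1 -247.6]
bar [ 440.2 -337.6]
```

View pics/w1c.png

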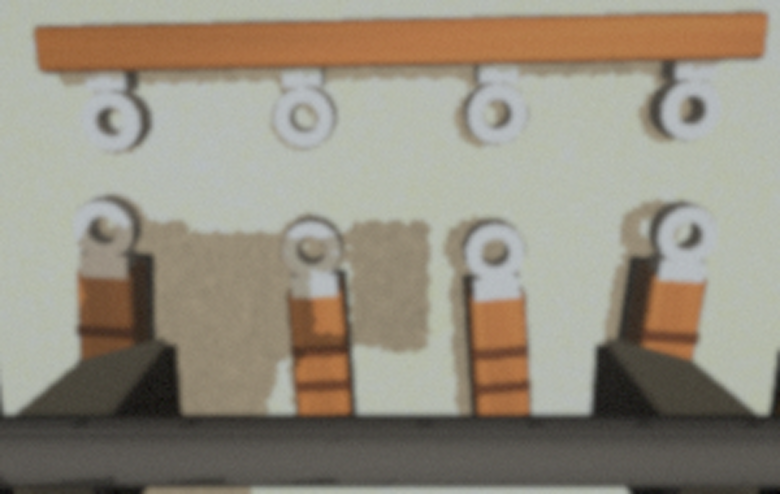

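```bash
python3 - <<'E'
from h import *
import pickle
from scipy.optimize import least_squares
f=pickle.load(open('w1.pkl','rb'))
c=lambda p:(np.array(p)+.5)/2.6-.5+[100,90]
K=np.array([onz(f,c(p),22)[:2] for p in((113,119),(304,117),(494,113),(687,108))]); print(K.round(1))
# order: +y first
off=np.array([150,50,-50,-150])
g=lambda q:(np.array([q[0],q[1]])+np.outer(off,[-np.sin(q[2]),np.cos(q[2])]))
s=least_squares(lambda q:(g(q)-K).ravel(),[580,-200,-.13]); print('rack',s.x.round(4)); print(g(s.x).round(1),(g(s.x)-K).round(1))
a,b=[onz(f,c(p),44)[:2] for p in((36,27),(766,13))]; d=a-b; print('rail yaw',np.arctan2(-d[0],d[1]),np.hypot(*d))
for e,m in(((105,227),(105,340)),((313,246),(324.5,400)),((493,249),(501.5,400)),((684,233),(669.5,345))):
    E=onz(f,c(e),40)[:2]; M=onz(f,c(m),40)[:2]; d=E-M; print('eye',E.round(1),'bar yaw',np.arctan2(d[1],d[0]).round(3),np.hypot(*d).round(1),'mid',(E-50*d/np.hypot(*d)).round(1))
E
```

```text
[[ 597.4  -65.1]
 [ 585.4 -163.1]
 [ 574.4 -260.5]
 [ 563.8 -359.2]]
rack [ 5.802572e+02 -2.119905e+02 -1.135000e-01]
[[ 597.2  -63. ]
 [ 585.9 -162.3]
 [ 574.6 -261.7]
 [ 563.3 -361. ]] [[-0.2  2.2]
 [ 0.6  0.8]
 [ 0.2 -1.1]
 [-0.6 -1.8]]
rail yaw -0.11425818448884491 345.14282968431235
eye [545.1 -55.3] bar yaw -0.227 61.7 mid [496.4 -44.1]
eye [ 521.2 -159.3] bar yaw -0.085 86.3 mid [ 471.3 -155.1]
eye [ 507.3 -251.1] bar yaw -0.042 84.9 mid [ 457.4 -249. ]
eye [ 502.8 -349. ] bar yaw -0.158 61.2 mid [ 453.4 -341.1]
```

>>> send_rows([
  [0,0,-1.4,-18,41,-10,80],
  [0,0,-1.4,-18,41,-30,80],
  [0,0,-1.3,-18,41,-40,80],
  [0,0,-1.3,-18,42,-40,80],
  [0,0,0,0,0,0,80],
  [0,0,0,0,0,0,80],
], force=25)

```text
clock: 3.9
tool_pos: [471.2, -53.3, 155.9]
ee_rot: [3.141, 0.001, -0.229]
wrist_force: [0.4, -0.1, 0.4]
opening: 62.8
grip_force: 0.0
```

```bash
python3 - <<'E'
from h import *
f=cam('wrist'); save(f,'w2')
import pickle; pickle.dump(dict(mtx=f['mtx'],W=f['W']),open('w2.pkl','wb'))
for t,z in(('knuckleA',22),('armA_eye',40),('armA_mid',40),('pin1_bail',108)): print(t,find(f,t,z,.2))
E
```

```text
knuckleA [([607.1, -149.4], 0.78)]
armA_eye [([489.8, -43.4], 0.56)]
armA_mid [([487.3, -40.4], 0.93)]
pin1_bail [([486.6, -131.3], 0.48)]
```

View pics/w2.png

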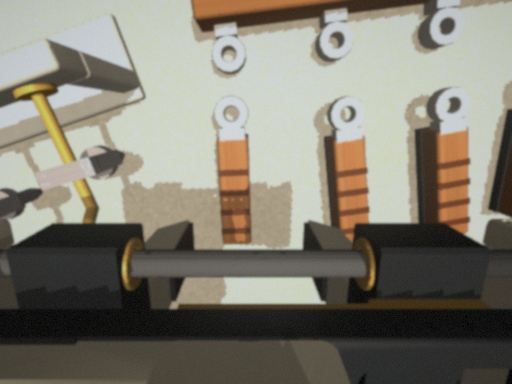

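```bash
python3 - <<'E'
from h import *
import pickle
f=pickle.load(open('w2.pkl','rb'))
P=lambda p,z=40:onz(f,p,z)[:2]
e=P((231,113));b=(P((219,140))+P((249,140)))/2;c=(P((222,240))+P((251,240)))/2
for n,v in(('eye',e),('b',b),('c',c),('k1',P((229,55),22)),('k2',P((335.5,41),22)),('k3',P((444,27),22)),('e2',P((347,113))),('e3',P((452,105))),('pintip',P((107,163),43)),('pegend',P((90,208),125))): print(n,v.round(1))
d=e-c; print(np.arctan2(d[1],d[0]),np.hypot(*d)); d=b-c; print(np.arctan2(d[1],d[0]))
print(np.hypot(*(P((229,55),22)-P((444,27),22))))
E
```

```text
eye [543.8 -53.8]
b [519.5 -50.7]
c [420.3 -28.9]
k1 [595.  -63.6]
k2 [ 584.2 -161.8]
k3 [ 573.3 -259.6]
e2 [ 519.7 -157.4]
e3 [ 505.  -251.4]
pintip [526.1  71.4]
pegend [503.3  52.2]
-0.19944554749413787 126.08537392883953
-0.216340840664311
197.14398448875335
```

```bash
sed -i "s/        f\['W'\]=T@f\['mount'\]/        f['W']=T@f['mount']; f['mtx'][0,0]\/=1.0143; f['mtx'][1,1]\/=1.0143/" h.py; python3 - <<'E'
from h import *
g=lambda im,x,y,w,h,s:cv2.resize(im[y:y+h,x:x+w],None,fx=s,fy=s,interpolation=cv2.INTER_CUBIC)
a=cv2.imread('pics/w2.png'); b=cv2.imread('pics/scene0.png'); c=cv2.imread('pics/side0.png')
A=g(a,0,60,160,170,3.5); B=g(b,235,150,64,60,5); C=g(c,235,180,64,60,5)
A=A[:590]; R_=np.vstack([B,C])[:595]; 
o=np.zeros((600,560+320,3),np.uint8); o=np.zeros((600,800,3),np.uint8)
A=cv2.resize(A,(470,499)); o[:499,:470]=A; o[:595,475:795]=R_[:595]
cv2.imwrite('pics/comp.png',o)
E
```

```text
(no output)
```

View pics/comp.png

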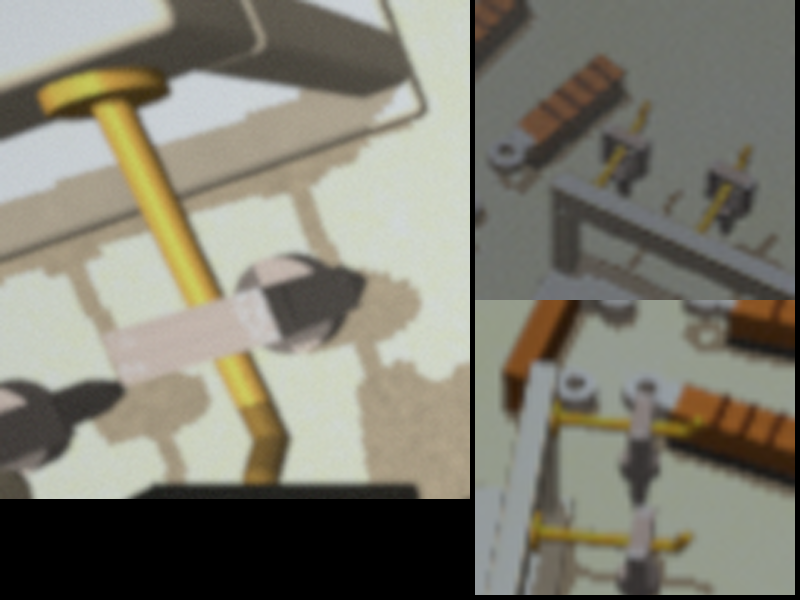

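```bash
python3 - <<'E'
from h import *
import pickle
f=pickle.load(open('w2.pkl','rb')); f['mtx'][0,0]/=1.0143; f['mtx'][1,1]/=1.0143
P=lambda p,z:onz(f,np.array(p)/2.9375+[0,60],z)[:2].round(1)
for n,p,z in(('root',(105,100),121),('bend',(272,420),121),('upend',(265,485),133),('topL',(110,355),132),('topR',(245,318),132),('tip',(360,285),43)): print(n,P(p,z))
w=pickle.load(open('w2.pkl','rb'))
w['mtx'][0,0]/=1.0143; w['mtx'][1,1]/=1.0143
for p,z in(((231,113),40),((229,55),22),((335.5,41),22),((444,27),22),((347,113),40),((452,105),40)): print(onz(w,p,z)[:2].round(1))
# two-view: scene pin1 loop top / peg end
b=cam('scene'); c=cam('side')
def tri(p,q):
    o1,d1=ray(b,p);o2,d2=ray(c,q); A=np.stack([d1,-d2],1); t=np.linalg.lstsq(A,o2-o1,rcond=None)[0]; return ((o1+d1*t[0]+o2+d2*t[1])/2).round(1),np.linalg.norm(o1+d1*t[0]-o2-d2*t[1]).round(1)
B=lambda x,y:((x-475)/5+235,y/5+150); C=lambda x,y:((x-475)/5+235,(y-300)/5+180)
print('pegend',tri(B(643,107),C(698,422)),'pegend2',tri(B(745,152),C(688,538)),'looptop',tri(B(622,138),C(641,400)))
E
```

```text
root [584.   62.3]
bend [505.9  53.2]
upend [493.4  53.1]
topL [530.5  76.4]
topR [531.6  43.6]
tip [529.   56.6]
[544.9 -53.9]
[596.7 -63.8]
[ 585.8 -163.2]
[ 574.7 -262.2]
[ 520.4 -158.8]
[ 505.5 -254.1]
pegend (array([493. ,  50.9, 127. ]), np.float64(2.6)) pegend2 (array([485.2, 141.6, 126.8]), np.float64(3.9)) looptop (array([530.9,  53.3, 137.1]), np.float64(9.6))
```

>>> send_rows([
  [0,0,1.4,-20,12,0,80],
  [0,0,1.4,-20.5,11.5,-20,80],
  [0,0,0,0,0,-36,80],
  [0,0,0,0,0,-36,80],
  [0,0,0,0,0,0,80],
  [0,0,0,0,0,0,80],
])

```text
clock: 4.85
tool_pos: [431.4, -29.7, 64.5]
ee_rot: [-3.141, 0.001, -0.181]
wrist_force: [0.4, 0.1, 0.9]
opening: 63.3
grip_force: 0.0
```

```bash
python3 - <<'E'
from h import *
f=cam('wrist'); save(f,'w3')
import pickle; pickle.dump(dict(mtx=f['mtx'],W=f['W']),open('w3.pkl','wb'))
for n,P in(('eye',(545,-54,40)),('pegend',(496,53,130)),('rear',(417,-27,40))): print(n,proj(f,P).round(1))
E
```

```text
eye [254.4  34.4]
pegend [-18.9 181.3]
rear [248.4 240.4]
```

View pics/w3.png

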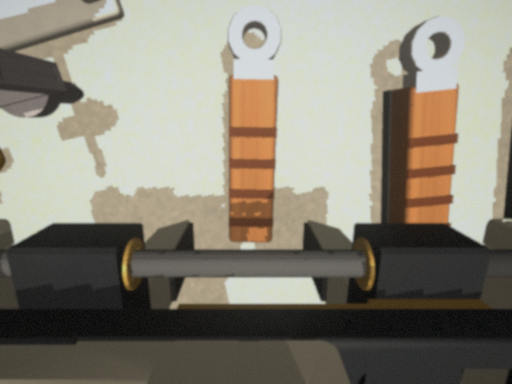

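>>> send_rows([
  [0,0,0,0,0,-20,80],
  [0,0,0,0,0,-16,80],
  [0,0,0,0,0,0,80],
  [0,0,0,0,0,0,255],
  [0,0,0,0,0,0,255],
  [0,0,0,0,0,0,255],
  [0,0,0,0,0,0,255],
  [0,0,0,0,0,0,255],
  [0,0,0,0,0,0,255],
], force=30)

```text
clock: 5.8
tool_pos: [431.8, -30.3, 28.7]
ee_rot: [3.141, -0.001, -0.182]
wrist_force: [-0.9, -2.2, 5.6]
opening: 29.8
grip_force: 30.0
```

```bash
python3 - <<'E'
from h import *
f=cam('wrist'); save(f,'w4')
s=sensors.state();print(s['tool_pos'],s['ee_rot'],s['opening'],s['wrist_force'])
print(ring(f['img'],(255,40),18,h=40),f['W'][:3,3])
E
```

```text
[431.74111341 -30.23636508  28.64293738] [ 3.14100435e+00 -5.69049868e-04 -1.81734856e-01] 29.794313315661896 [-1.11187687 -0.86961187  6.19525151]
[array([251.2,  14. ]), array([252.2,  17.7])] [501.58242854 -42.76994302 192.80040036]
```

>>> send_rows([
  [0,0,1.5,0,-5,0,255],
  [0,0,1.5,0,-5,0,255],
  [0,0,1.5,0,-5,0,255],
  [0,0,1.5,0,-5,0,255],
  [0,0,1.5,0,-5,0,255],
  [0,0,1.5,0,-5,0,255],
  [0,0,1.4,0,-4,0,255],
  [0,0,0,7,0,0,255],
  [0,0,0,8,0,0,255],
  [0,0,0,0,0,0,255],
  [0,0,0,0,0,0,255],
])

```text
clock: 6.95
tool_pos: [445.4, -64.3, 27.8]
ee_rot: [3.141, 0.002, -0.0]
wrist_force: [-0.2, 0.2, -2.5]
opening: 29.7
grip_force: 30.0
```

```bash
python3 - <<'E'
from h import *
f=cam('wrist')
s=sensors.state();print(s['tool_pos'],s['ee_rot'],s['opening'],s['wrist_force'])
import pickle; pickle.dump(dict(mtx=f['mtx'],W=f['W']),open('w5.pkl','wb'))
print(proj(f,(s['tool_pos'][0]+115.3,s['tool_pos'][1],40)),proj(f,(597,-64,22)))
cv2.imwrite('pics/w5.png',cv2.resize(f['img'][0:100,180:330],None,fx=4,fy=4,interpolation=cv2.INTER_CUBIC)[:,:,::-1])
E
```

```text
[446.09288494 -64.30696816  27.95291987] [ 3.14133337e+00  5.56200177e-04 -2.30808505e-04] 29.30652729811329 [-0.2452383   0.83134258 -1.80565725]
[248.0138854   13.82174091] [247.37385391 -55.57736722]
```

View pics/w5.png

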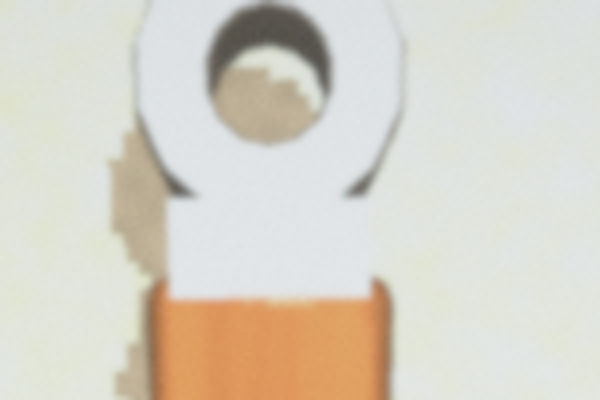

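>>> send_rows([
  [0,0,0,8,0,0,255],
  [0,0,0,8,0,0,255],
  [0,0,0,8,0,0,255],
  [0,0,0,7,0.3,0,255],
  [0,0,0,6.6,0,0,255],
  [0,0,0,0,0,0,255],
  [0,0,0,0,0,0,255],
  [0,0,0,0,0,0,255],
])

```text
clock: 7.8
tool_pos: [483.5, -63.6, 28.1]
ee_rot: [3.141, 0.001, 0.0]
wrist_force: [-0.2, 1.2, -2.2]
opening: 29.5
grip_force: 30.0
```

```bash
python3 - <<'E'
from h import *
f=cam('wrist')
s=sensors.state();print(s['tool_pos'],s['ee_rot'],s['opening'],s['wrist_force'])
cv2.imwrite('pics/w6.png',cv2.resize(f['img'][0:100,180:330],None,fx=4,fy=4,interpolation=cv2.INTER_CUBIC)[:,:,::-1])
E
```

```text
[483.55331974 -63.59481666  28.17622177] [3.14147116e+00 5.31790479e-04 6.06861161e-05] 29.443159401902538 [ 1.02629185 -0.54762337 -1.40905044]
```

View pics/w6.png

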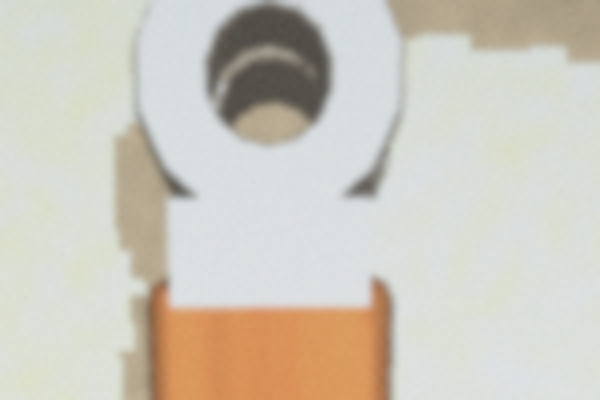

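>>> send_rows([
  [0,0,0,0,0,0,80],
  [0,0,0,0,0,0,80],
  [0,0,0,0,0,0,80],
  [0,0,0,0,0,30,80],
  [0,0,-1.0,-5,0,40,80],
  [0,0,-1.3,-11,-30,10,80],
  [0,0,-1.3,-11,-30,0,80],
  [0,0,-1.3,-11,-29,-20,80],
  [0,0,0,0,0,-30,80],
  [0,0,0,0,0,-20,80],
  [0,0,0,0,0,-10,80],
  [0,0,0,0,0,0,80],
  [0,0,0,0,0,0,255],
  [0,0,0,0,0,0,255],
  [0,0,0,0,0,0,255],
  [0,0,0,0,0,0,255],
  [0,0,0,0,0,0,255],
  [0,0,0,0,0,0,255],
])

```text
clock: 9.65
tool_pos: [446.4, -152.6, 28.7]
ee_rot: [3.141, -0.001, -0.085]
wrist_force: [-0.6, 0.2, 3.8]
opening: 29.4
grip_force: 30.0
```

```bash
cat >> h.py <<'E'
def hole(f,guess,z=40,r=7):
    """eye hole centre seen from above: ellipse fit to the rim where bright metal turns to darker hole, near pixel of guess"""
    u,v=proj(f,np.append(guess[:2],z)); s=abs(proj(f,(guess[0],guess[1]+1,z))-[u,v]).max()
    h=int(s*11); u,v=int(u),int(v); y0,x0=max(v-h,0),max(u-h,0)
    c=f['img'][y0:v+h,x0:u+h]; g=cv2.resize(cv2.cvtColor(c,cv2.COLOR_RGB2GRAY),None,fx=4,fy=4,interpolation=cv2.INTER_CUBIC)
    t,m=cv2.threshold(cv2.GaussianBlur(g,(0,0),2),0,255,cv2.THRESH_BINARY_INV+cv2.THRESH_OTSU)
    best=[]
    for k in cv2.findContours(m,cv2.RETR_LIST,cv2.CHAIN_APPROX_NONE)[0]:
        if len(k)<30: continue
        k=cv2.convexHull(k)
        if len(k)<5: continue
        (cx,cy),ax,_=cv2.fitEllipse(k); d=np.mean(ax)/8/s
        best.append((abs(d-r),np.array([cx/4+x0,cy/4+y0]),d))
    b=min(best,key=lambda b:b[0]); return onz(f,b[1],z)[:2].round(1),b[1].round(1),round(b[2],2)
E
python3 - <<'E'
from h import *
f=cam('wrist'); s=sensors.state();print(s['tool_pos'],s['ee_rot'],s['opening'],s['wrist_force'])
save(f,'w7'); p=s['tool_pos']; y=s['ee_rot'][2]
g=p[:2]+75*np.array([np.cos(y),np.sin(y)]); print(proj(f,(g[0],g[1],40)),hole(f,g))
cv2.imwrite('pics/w7.png',f['img'][:,:,::-1])
E
```

```text
[ 446.41203571 -152.64904161   28.66935768] [ 3.14123994e+00 -7.09589322e-04 -8.54321823e-02] 29.496211642297855 [-0.38188012  0.00901462  4.50399359]
[248.44481278 106.03066254] (array([ 519.4, -158.6]), array([247.9, 109.6]), np.float64(7.75))
```

View pics/w7.png

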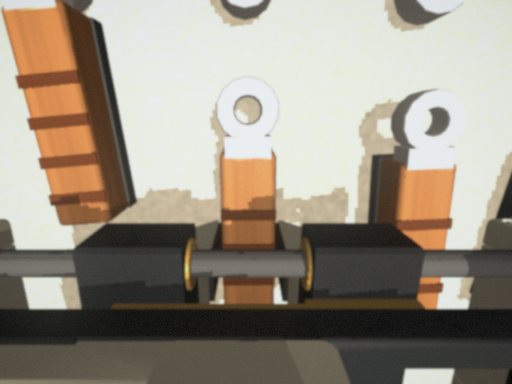

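>>> send_rows([
  [0,0,-0.5,10,0,0,255],
  [0,0,-0.5,10,0,0,255],
  [0,0,-0.5,10,-1,0,255],
  [0,0,0,10,-1,0,255],
  [0,0,0,10,-0.3,0,255],
  [0,0,0,8,0,0,255],
  [0,0,0,8.6,0,0,255],
  [0,0,0,0,0,0,255],
  [0,0,0,0,0,0,255],
])

```text
clock: 10.6
tool_pos: [513.3, -154.6, 28.2]
ee_rot: [-3.141, -0.001, -0.111]
wrist_force: [0.7, 0.3, -0.8]
opening: 29.6
grip_force: 30.0
```

```bash
python3 - <<'E'
from h import *
f=cam('wrist'); s=sensors.state();print(s['tool_pos'],s['ee_rot'],s['opening'],s['wrist_force'])
p=s['tool_pos']; y=s['ee_rot'][2]
g=p[:2]+73.2*np.array([np.cos(y),np.sin(y)]); print(g,hole(f,g)); save(f,'w8')
E
```

```text
[ 512.90803692 -154.70132744   28.17236526] [-3.14131313e+00 -4.06564173e-04 -1.11476568e-01] 29.544179921255253 [ 1.06496726 -0.34272744 -1.49805929]
[ 585.65367861 -162.84452178] (array([ 584.3, -162.3]), array([248. , 113.4]), np.float64(7.81))
```

>>> send_rows([
  [0,0,0,0,0,0,80],
  [0,0,0,0,0,0,80],
  [0,0,0,0,0,0,80],
  [0,0,0,0,0,30,80],
  [0,0,0,-10,0,40,80],
  [0,0,1.2,-24,-30,10,80],
  [0,0,1.2,-24,-33,0,80],
  [0,0,1.1,-24,-32,-20,80],
  [0,0,0,0,0,-30,80],
  [0,0,0,0,0,-20,80],
  [0,0,0,0,0,-10,80],
  [0,0,0,0,0,0,80],
  [0,0,0,0,0,0,255],
  [0,0,0,0,0,0,255],
  [0,0,0,0,0,0,255],
  [0,0,0,0,0,0,255],
  [0,0,0,0,0,0,255],
  [0,0,0,0,0,0,255],
])

```text
clock: 12.45
tool_pos: [431.0, -249.8, 28.7]
ee_rot: [3.141, -0.001, -0.05]
wrist_force: [-0.7, 1.5, 4.7]
opening: 29.2
grip_force: 30.0
```

```bash
python3 - <<'E'
from h import *
f=cam('wrist'); s=sensors.state();print(s['tool_pos'],s['ee_rot'],s['opening'],s['wrist_force'])
p=s['tool_pos']; y=s['ee_rot'][2]; e=np.array([np.cos(y),np.sin(y)])
q=hole(f,p[:2]+74*e); d=(q[0]-p[:2])@e; print(q,'d',d)
k=np.array([574.6,-262.4]); t=-.112; T=k-d*np.array([np.cos(t),np.sin(t)]); print('move',(T-p[:2]).round(1),np.degrees(t-y).round(2)); save(f,'w9')
E
```

```text
[ 431.06077351 -249.78712336   28.68746039] [ 3.14132442e+00 -6.58790915e-04 -5.02815583e-02] 29.442435583581197 [-0.34688973  1.05187903  5.28747234]
(array([ 505.7, -253.2]), array([247.5, 106.5]), np.float64(7.73)) d 74.71642606846977
move [69.3 -4.3] -3.54
```

>>> send_rows([
  [0,0,-1.2,10,0,0,255],
  [0,0,-1.2,10,-1.3,0,255],
  [0,0,-1.14,10,-1,0,255],
  [0,0,0,10,-1,0,255],
  [0,0,0,10,-1,0,255],
  [0,0,0,10,0,0,255],
  [0,0,0,9.3,0,0,255],
  [0,0,0,0,0,0,255],
  [0,0,0,0,0,0,255],
  [0,0,0,0,0,0,80],
  [0,0,0,0,0,0,80],
  [0,0,0,0,0,0,80],
])

```text
clock: 13.7
tool_pos: [499.9, -254.0, 28.1]
ee_rot: [-3.141, 0.0, -0.112]
wrist_force: [-0.4, -0.7, 0.4]
opening: 49.0
grip_force: 0.0
```

>>> send_rows([
  [0,0,0,0,0,30,80],
  [0,0,0,-10,0,40,80],
  [0,0,-0.9,-21,-28,10,80],
  [0,0,-0.9,-20,-28,0,80],
  [0,0,-0.8,-20.5,-29,-20,80],
  [0,0,0,0,0,-30,80],
  [0,0,0,0,0,-20,80],
  [0,0,0,0,0,-10,80],
  [0,0,0,0,0,0,80],
  [0,0,0,0,0,0,255],
  [0,0,0,0,0,0,255],
  [0,0,0,0,0,0,255],
  [0,0,0,0,0,0,255],
  [0,0,0,0,0,0,255],
  [0,0,0,0,0,0,255],
])

```text
clock: 15.2
tool_pos: [429.0, -338.9, 28.8]
ee_rot: [3.141, -0.001, -0.157]
wrist_force: [-1.6, 2.2, 5.5]
opening: 29.5
grip_force: 29.7
```

```bash
python3 - <<'E'
from h import *
f=cam('wrist'); s=sensors.state();print(s['tool_pos'],s['ee_rot'],s['opening'],s['wrist_force'])
p=s['tool_pos']; y=s['ee_rot'][2]; e=np.array([np.cos(y),np.sin(y)])
q=hole(f,p[:2]+74*e); d=(q[0]-p[:2])@e; print(q,'d',d)
k=np.array([563.5,-361.8]); t=-.112; T=k-d*np.array([np.cos(t),np.sin(t)]); print('move',(T-p[:2]).round(1),np.degrees(t-y).round(2)); save(f,'w10')
E
```

```text
[ 428.96990346 -338.93151886   28.79962418] [ 3.14147150e+00 -7.07998227e-04 -1.57236438e-01] 29.76971560334617 [-0.39763758  2.31010204  5.79099812]
(array([ 501.2, -353.2]), array([254.1, 108.8]), np.float64(7.81)) d 73.57334354013757
move [ 61.4 -14.6] 2.59
```

>>> send_rows([
  [0,0,1.5,8,-4,0,255],
  [0,0,1.5,8,-4,0,255],
  [0,0,1.4,8,-4,0,255],
  [0,0,0,10,-2.3,0,255],
  [0,0,0,10,0,0,255],
  [0,0,0,9,0,0,255],
  [0,0,0,8.4,0,0,255],
  [0,0,0,0,0,0,255],
  [0,0,0,0,0,0,255],
])

```text
clock: 16.15
tool_pos: [488.7, -354.6, 28.7]
ee_rot: [3.14, 0.002, -0.082]
wrist_force: [-3.7, -0.1, 5.8]
opening: 29.8
grip_force: 29.6
```

```bash
python3 - <<'E'
from h import *
f=cam('wrist'); s=sensors.state();print(s['tool_pos'],s['ee_rot'],s['opening'],s['wrist_force'])
p=s['tool_pos']; print(hole(f,(563.5,-361.8)))
a=f['img'][70:290,190:310]; b=cv2.imread('pics/w8.png')[80:145,215:280,::-1]
o=np.zeros((600,800,3),np.uint8); A=cv2.resize(a,None,fx=2.7,fy=2.7,interpolation=cv2.INTER_CUBIC); o[:A.shape[0],:A.shape[1]]=A[:600]
B=cv2.resize(b,None,fx=4.5,fy=4.5,interpolation=cv2.INTER_CUBIC); o[:B.shape[0],400:400+B.shape[1]]=B
C=cv2.resize(f['img'][80:145,215:280],None,fx=4.5,fy=4.5,interpolation=cv2.INTER_CUBIC); o[300:300+C.shape[0],400:400+C.shape[1]]=C
cv2.imwrite('pics/w11.png',o[:,:,::-1])
E
```

```text
[ 488.65445795 -354.63181447   28.6823108 ] [ 3.14009311e+00  1.82693737e-03 -8.20679621e-02] 29.28061576016026 [-4.24951314  0.13904952  7.15317996]
(array([ 561.7, -363.9]), array([254.9, 109.1]), np.float64(7.71))
```

View pics/w11.png

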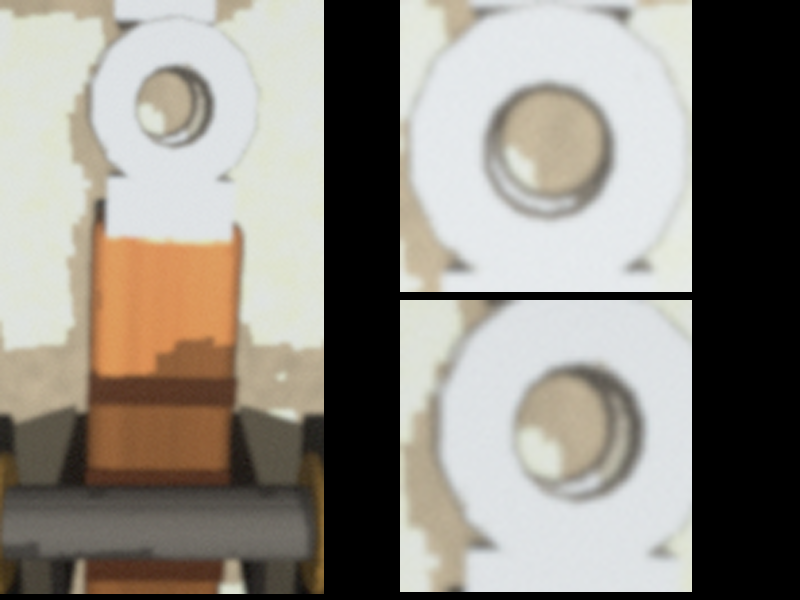

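>>> send_rows([
  [0,0,0,0,0,2,255],
  [0,0,0.5,1,1.8,0,255],
  [0,0,0,0,0,0,255],
  [0,0,0,0,0,0,255],
  [0,0,0,0,0,-2,255],
  [0,0,0,0,0,0,255],
  [0,0,0,0,0,0,255],
])

```text
clock: 16.9
tool_pos: [491.0, -351.5, 28.8]
ee_rot: [3.141, -0.0, -0.072]
wrist_force: [-1.5, 1.5, 4.8]
opening: 29.4
grip_force: 29.6
```

```bash
python3 - <<'E'
from h import *
f=cam('wrist'); s=sensors.state();print(s['tool_pos'],s['ee_rot'],s['opening'],s['wrist_force'])
print(hole(f,(563.5,-361.8)))
g=cv2.cvtColor(f['img'],cv2.COLOR_RGB2GRAY)[92:130,236:274]
print('\n'.join(''.join(' .:-=+*#%@'[min(9,int(v)//26)] for v in r) for r in g))
E
```

```text
[ 491.02446141 -351.51276802   28.73575288] [ 3.14145475e+00 -6.03272174e-05 -7.20687027e-02] 29.57502082596522 [-2.03436991  0.62027368  5.40754767]
(array([ 564.1, -360.1]), array([254.7, 109.1]), np.float64(7.71))
%%%%%%%%%%%%%%%%%%%%%%%%%%%%%%%%%%%%%%
%%%%%%%%%%%%%%%%%####%%%%%%%%%%%%%%%%%
%%%%%%%%%%%%###***++**###%%%%%%%%%%%%%
%%%%%%%%%%%#*++++=====++*##%%%%%%%%%%%
%%%%%%%%%##*++++++=======+*#%%%%%%%%%%
%%%%%%%%#********++==----=+*#%%%%%%%%%
%%%%%%%#*******++++===-----=*##%%%%%%%
%%%%%%#****#**++=======----==+*#%%%%%%
%%%%%##******++===+++++===--==*#%%%%%%
%%%%%#**##**++=+++******++==-=+#%%%%%%
%%%%%#*###*++++***********+=--=*%%%%%%
%%%%######*+++**********#**+=-=+#%%%%%
%%%%##%%%#*++**************+=-=+*%%%%%
%%%%##%%%#*+****************+=-=*#%%%%
%%%###%%#*++****************+=-=+#%%%%
%%%###%%#*+*****************+=-=+#%%%%
%%%##%%%#*******************+=-=+#%%%%
%%%##%%%#*******************+===+#%%%%
%%%%#%%%###*****************+===+#%%%%
%%%%%%%%#####***************+===*#%%%%
%%%%#%%%######************#*+===*#%%%%
%%%%##%%##%%%##*************+===*#%%%%
%%%%%#%%##%%%##*************+==+#%%%%%
%%%%%##%##%%%%#************+===*#%%%%%
%%%%%##%###%%%#************+==+*%%%%%%
%%%%%%#%###%%%##**********+===*#%%%%%%
%%%%%%######%%##*********++==+*%%%%%%%
%%%%%%%####*####********++==+*#%%%%%%%
%%%%%%%%###***#********+===+*#%%%%%%%%
%%%%%%%%%##**********+++=+*##%%%%%%%%%
%%%%%%%%%%#**++++++++++++*#%%%%%%%%%%%
%%%%%%%%%%%##***+++++***##%%%%%%%%%%%%
%%%%%%%%%%%%%%##****####%%%%%%%%%%%%%%
%%%%%%%%%%%%%%%%%##%%%%%%%%%%%%%%%%%%%
%%%%%%%%%%%%%%%%%%%%%%%%%%%%%%%%%%%%%%
%%%%%%%%%%%%%%%%%%%%%%%%%%%%%%%%%%%%%%
%%%%%%%%%%%%%%%%%%%%%%%%%%%%%%%%%%%%%%
%%%%%%%%%%%%%%%%%%%%%%%%%%%%%%%%%%%%%%
```

>>> send_rows([
  [0,0,0,0,0,2,255],
  [0,0,0,0,0,0,255],
  [0,0,0,-0.5,-1.3,0,255],
  [0,0,0,0,0,0,255],
  [0,0,0,0,0,0,255],
  [0,0,0,0,0,-2,255],
  [0,0,0,0,0,0,255],
  [0,0,0,0,0,0,255],
])

```text
clock: 17.75
tool_pos: [490.5, -353.1, 28.7]
ee_rot: [3.141, -0.0, -0.072]
wrist_force: [-2.0, 1.1, 5.4]
opening: 29.4
grip_force: 29.6
```

```bash
python3 - <<'E'
from h import *
f=cam('wrist'); s=sensors.state();print(s['tool_pos'],s['ee_rot'],s['opening'],s['wrist_force'])
print(hole(f,(563.5,-361.8)))
b=cam('scene')
for n,p,q in(('pegs',(264,182),(326,207)),): pass
def tri(p,q):
    o1,d1=ray(b,p);o2,d2=ray(c,q); A=np.stack([d1,-d2],1); t=np.linalg.lstsq(A,o2-o1,rcond=None)[0]; return ((o1+d1*t[0]+o2+d2*t[1])/2).round(1)
E
```

```text
[ 490.54515797 -353.0911993    28.7651624 ] [ 3.14113792e+00 -3.04988496e-04 -7.22076873e-02] 29.188995606072037 [-2.58567542  0.8666697   4.52251075]
(array([ 563.6, -361.5]), array([254.7, 109. ]), np.float64(7.73))
```

>>> send_rows([
  [0,0,0,0,0,0,80],
  [0,0,0,0,0,0,80],
  [0,0,0,0,0,0,80],
  [0,0,0,0,0,40,80],
  [0,0,0,0,0,40,80],
  [0,0,0,0,10,40,80],
  [0,0,1,0,37,40,80],
  [0,0,1,0,37,40,80],
  [0,0,1,0,37,40,80],
  [0,0,1,0,37,10,80],
  [0,0,1,0,37,0,80],
  [0,0,1,0,37,0,80],
  [0,0,1,0,37,0,80],
  [0,0,1,0,37,0,80],
  [0,0,1,0,37,0,80],
  [0,0,1,0,37,0,80],
  [0,0,0.6,0,37,0,80],
  [0,0,0,0,37,0,80],
  [0,0,0,0,37,0,80],
  [0,0,0,0,32,0,80],
])

```text
clock: 19.85
tool_pos: [490.1, 162.9, 268.5]
ee_rot: [-3.141, -0.001, 0.114]
wrist_force: [0.2, 0.3, -0.5]
opening: 63.0
grip_force: 0.0
```

>>> send_rows([
  [0,0,0,0,0,0,80],
  [0,0,0,0,0,0,80],
])

```text
clock: 20.05
tool_pos: [490.1, 161.6, 268.2]
ee_rot: [3.142, 0.0, 0.115]
wrist_force: [-0.6, -0.4, 0.7]
opening: 63.6
grip_force: 0.0
```

```bash
python3 - <<'E'
from h import *
import pickle
f=cam('wrist'); s=sensors.state();print(s['clock'],s['tool_pos'],s['ee_rot'],s['opening'],s['joint_positions'])
save(f,'w12'); pickle.dump(dict(mtx=f['mtx'],W=f['W']),open('w12.pkl','wb'))
E
```

```text
20.1 [490.35091607 160.29726114 268.10254653] [3.14099283e+00 3.30369106e-04 1.12814443e-01] 63.39773282919188 [ 0.40900287  0.29609701 -0.9244893   1.81766712  0.25790877  1.1553344
 -2.05814638]
```

View pics/w12.png

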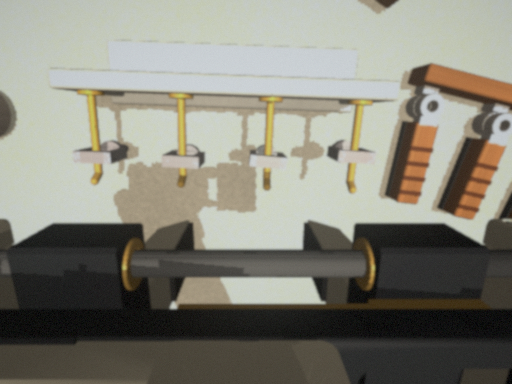

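```bash
python3 - <<'E'
from h import *
im=cv2.imread('pics/w12.png'); g=cv2.cvtColor(im,cv2.COLOR_BGR2GRAY)
for u0,u1 in((325,380),(245,292)):
    print('cols',u0,u1); print('\n'.join(str(r)+' '+''.join(' .:-=+*#%@'[min(9,int(v)//26)] for v in g[r,u0:u1]) for r in range(140,184)))
E
```

```text
cols 325 380
140 ##%##%%#%###***++++*#####*+++*****#####################
141 %##%#######*+====++*#####*+++**#*######################
142 ###%#%####*+=====+*######*+=+**########################
143 ########*+=--===+*#######*+++***#######################
144 #######*+=--====+*#######*+++*##*####%#################
145 ####**+=---=====+*######**+++*##*######################
146 ###*===-:--=====++*#####*+=+***#*######################
147 ##*+--::::---====+*#####*+=+**#*******#################
148 ##*=-::::::----==+*####**+=+*****+===+***##############
149 ##*=::::::::--===+*******+++****+=----==+***###########
150 ##*=::::::::--=+*********+++****+==----===++***#####%##
151 ##+=::::::::-=+*########********++++++++++++++***######
152 ##+-::::::::-=*#################*****************######
153 #*+-::::::::-=*########################################
154 #*+-::::::::-+*########################################
155 #*+--:::::::-+*########################################
156 ##*+=-::::::-+#########################################
157 ###*+=--:::-=+#########################################
158 ###
[... 3153 characters left out ...]
***######%###%#%######%%
171 *+++++*++**#######*++*****#########%#%%%%###%##
172 *++++++*+**#######++++++++###%#%###%#%#%#%##%%#
173 **+++++++***######+===+=++#####%%%%###%%#%###%%
174 ***+++++++**###%#*+===+=+*####%#%##########%###
175 *+**++++++**##%##*+=====+*########%###%%#%###%#
176 +*++++++++*###%##*+==++=+*#####%#####%#####%###
177 *++++++++**######*+=====+*######%#%#%#%###%##%#
178 +*+++++++**######*+=====+*###%####%#%#%%%###%##
179 ++++++++***######*+=---==*########%#######%%###
180 +++++++++**###%##*+=----=*###%#%#####%###%##%%#
181 +++++++++**######*+=----=+###%##%#%#%%%#%%%##%%
182 +++++++++**######*+=----=*##%%##%#%#####%###%%#
183 +++++++++**######*+=----=*########%##%##%%%%#%%
```

```bash
python3 - <<'E'
from h import *
import pickle
f=pickle.load(open('w12.pkl','rb'))
for p in((356,157),(268.3,161.8)): print(onz(f,p,132).round(1))
for p in((362,102),(353,181),(271,98),(267,176),(181,96),(182,175),(89,93),(97,172)): print(onz(f,p,121).round(1))
E
```

```text
[530.9  53.7 132. ]
[515.5 143.3 132. ]
[585.9  55.3 121. ]
[503.5  47.2 121. ]
[579.1 148.2 121. ]
[498.2 141.6 121. ]
[570.5 239.5 121. ]
[488.6 233.9 121. ]
[562.7 332.4 121. ]
[481.4 325.9 121. ]
```

>>> send_rows([
  [0,0,-0.6,14,-35,-20,80],
  [0,0,-0.6,13,-35,-29,80],
  [0,0,-0.5,13,-35,-29,80],
  [0,0,0,0,0,-25,80],
  [0,0,0,0,0,-25,80],
  [0,0,0,0,0,-24,80],
  [0,0,0,0,0,0,80],
  [0,0,0,0,0,0,80],
])

```text
clock: 20.9
tool_pos: [530.2, 54.7, 116.5]
ee_rot: [3.141, 0.001, 0.081]
wrist_force: [0.6, 0.9, -0.3]
opening: 63.5
grip_force: 0.0
```

```bash
python3 - <<'E'
from h import *
f=cam('wrist'); s=sensors.state();print(s['tool_pos'],s['ee_rot'],s['wrist_force'])
save(f,'w13')
g=cv2.cvtColor(f['img'],cv2.COLOR_RGB2GRAY)[170:270:2,190:310:1]
print('\n'.join(str(170+2*i)+' '+''.join(' .:-=+*#%@'[min(9,int(v)//26)] for v in r) for i,r in enumerate(g)))
E
```

```text
[531.03864169  55.15946251 117.29421501] [ 3.14139222e+00 -1.06292940e-03  8.17379925e-02] [0.05372687 0.00881716 1.38968804]
170 %%%%%%%%%%%%%%%%%%%%%%%%%#********#%%%%%%%%%%%%%%#*++***#####*****#%%%%%%%%%%%%%%%%%%%%%%%%%%%%%%%%#%#%%%%%%%%%%%%%%%%%%
172 %%%%%%%%%%%%%%%%%%%%%%%%%#*********##%%%%%%%%%%###*++***######****##%%%%%###***##%%%%%%%%%%%%#####*****###%%%%%%%%%%%%%%
174 %%%%%%%%%%%%%%%%%%%%%%%%%###*******##%%%%%%%%##***+++***######**++*************##%%%%%%%%####************##%%%%%%%%%%%%%
176 %%%%%%%%%%%%%%%%%%%%%%%%%%%#*******##%%%%%%%##****+++***#####***++**************#########****************##%%%%%%%%%%%%%
178 %%%%%######################********##%%%%%%##*****+++***#####***++*****+*********************************##%%%%%%%%%%%%%
180 **************************************************+++***#####***++***********************+++*************##%%%%%%%%%%%%%
182 *************************************+**+*********+++***#####***++**************************************##%%%%%%%%%%%%%%
184 ***********************************+*************++++***#####***++*****************************
[... 4575 characters left out ...]
---------------------------------------------------------------------------
260 ------------------------------------------------------------------------------------------------------------------------
262 ------------------------------------------------------------------------------------------------------------------------
264 ::::::::::::-::::------------------------------------==--=====-=-====---=----==-----===-==--===--==-==-===---==---=-=-=-
266 ::::::::::::::::::::::::::::::::::::--:---:---::-------====-===========-=========================-====================-=
268 ::::::::::::::::::::::::::::::::::::::::::::::::::::----================-===============================================
```

```bash
python3 - <<'E'
from h import *
f=cam('wrist'); s=sensors.state();print(s['tool_pos'])
for v in (234.5,236.5):
  for u in (214,280.5): print(v,u,onz(f,(u,v),132).round(1),onz(f,(u,v),130).round(1))
E
```

```text
[531.41828951  55.43378237 117.70410706]
234.5 214 [536.2  74.4 132. ] [535.3  74.6 130. ]
234.5 280.5 [539.2  37.7 132. ] [538.3  37.4 130. ]
236.5 214 [535.   74.3 132. ] [534.1  74.5 130. ]
236.5 280.5 [538.   37.6 132. ] [537.1  37.3 130. ]
```

>>> send_rows([
  [0,0,0,0,0.5,-2,255],
  [0,0,0,0,0,0,255],
  [0,0,0,0,0,0,255],
  [0,0,0,0,0,0,255],
  [0,0,0,0,0,0,255],
  [0,0,0,0,0,0,255],
  [0,0,0,0,0,9,255],
  [0,0,0,0,0,8,255],
  [0,0,0,0,0,0,255],
  [0,0,0,0,0,0,255],
  [0,0,0,-10,-1,0,255],
  [0,0,0,-20,-1.6,0,255],
  [0,0,0,-20,-1.6,0,255],
  [0,0,0,-20,-1.6,0,255],
  [0,0,0,0,0,0,255],
  [0,0,0,0,0,0,255],
], force=40)

```text
clock: 22.6
tool_pos: [460.1, 50.2, 131.4]
ee_rot: [3.141, -0.0, 0.083]
wrist_force: [0.6, -0.3, -0.7]
opening: 37.4
grip_force: 40.0
```

```bash
python3 - <<'E'
from h import *
f=cam('wrist'); s=sensors.state();print(s['tool_pos'],s['ee_rot'],s['wrist_force'],s['opening'])
save(f,'w14')
T=R.from_euler('xyz',s['ee_rot']).as_matrix()
print('tip exp',proj(f,s['tool_pos']+T@[0,0,-6+3+65]),'collar',proj(f,s['tool_pos']+T@[0,0,30]))
g=cv2.cvtColor(f['img'],cv2.COLOR_RGB2GRAY)[180:262:2,205:295]
print('\n'.join(str(180+2*i)+' '+''.join(' .:-=+*#%@'[min(9,int(v)//26)] for v in r) for i,r in enumerate(g)))
E
```

```text
[460.8749254   50.40394337 131.53879804] [ 3.14143254e+00 -9.71879531e-04  8.27189493e-02] [ 1.21435824 -0.2099472   0.16353244] 37.123956931903486
tip exp [247.82032937 203.55090056] collar [247.79223126 217.03167985]
180 ***************************************++**#####************************************##%%%%
182 ****************************************++*****************************************##%%%%%
184 ***********************************************************************************##%%%%%
186 ***********************************************************************************##%%%%%
188 ***********************************************************************************##%%%%%
190 ***********************************************************************************#%%%%%%
192 ************************************************####********************************##%%%%
194 ***********************************************##%%%##******************************##%%%%
196 ***********************************************##%%%%%##****************************#%%%%%
198 **********************
[... 2313 characters left out ...]
++++++++++++++++++++++=-:........::
248 ........:-===================================================================-:..........:
250 ........:::::::::::::::::::::::::::::::::::::::::::::::::::::::::::::::::::::::..........:
252 ::::::::::::::::::::::::::::::::::::::::::::::::::::::::::::::::::::::::::::::::::::::::::
254 ::::::::::::::::::::::::::::::::::::::::::::::::::::::::::::-:::::::::::::::::::::::::::::
256 ------------------------------------------------------------------------------------------
258 ------------------------------------------------------------------------------------------
260 ------------------------------------------------------------------------------------------
```

```bash
cat >> h.py <<'E'
def tp(f,P):  # tool coords -> pixel
    p=np.linalg.inv(f['mount'])@np.append(P,1); K=f['mtx']; return np.array([K[0,0]*p[0]/-p[2]+K[0,2],K[1,1]*p[1]/p[2]+K[1,2]]).round(1)
E
python3 - <<'E'
from h import *
f=cam('wrist'); b=7.7
for dx in(-1,0,1,2):print(dx,'loop front top',tp(f,(6+dx,0,b-24)),'collar lower front',tp(f,(13+dx,0,b+27)),'upper',tp(f,(13+dx,0,b+23)), 'tipfront',tp(f,(3+dx,0,b+65)))
s=cam('scene');
E
```

```text
-1 loop front top [247.9 238.6] collar lower front [248.  199.9] upper [248.  201.5] tipfront [248.  198.4]
0 loop front top [247.9 236.9] collar lower front [248.  198.6] upper [248.  200.2] tipfront [248.  197.3]
1 loop front top [247.9 235.2] collar lower front [248.  197.2] upper [248.  198.8] tipfront [248.  196.2]
2 loop front top [247.9 233.5] collar lower front [248.  195.8] upper [248.  197.4] tipfront [248. 195.]
```

>>> send_rows([
  [0,0,0,0,-20,8,255],
  [0,0,0,5,-37,0,255],
  [0,0,0,5,-37,0,255],
  [0,0,0,5,-37,0,255],
  [0,0,0,5,-37,0,255],
  [0,0,-1,5,-37,0,255],
  [0,0,-1,5,-37,0,255],
  [0,0,-1,5,-37,0,255],
  [0,0,-1,10,-37,0,255],
  [0,0,-1,10,-37,0,255],
  [0,0,-1,10,-35,0,255],
  [0,0,0,8,-20,0,255],
  [0,0,0,0,0,0,255],
  [0,0,0,0,0,0,255],
])

```text
clock: 24.15
tool_pos: [533.5, -357.2, 138.5]
ee_rot: [-3.14, 0.0, -0.022]
wrist_force: [-0.3, 0.9, -0.1]
opening: 37.5
grip_force: 40.0
```

```bash
cat > look.py <<'E'
from h import *
import sys
k=np.array([float(a) for a in sys.argv[1:3]])
f=cam('wrist'); s=sensors.state(); p=s['tool_pos']; print(s['clock'],p.round(1),s['ee_rot'].round(3),s['wrist_force'].round(1),round(s['opening'],1))
q=hole(f,k); print('proj',proj(f,(k[0],k[1],40)).round(1),'hole',q,'move TCP',(q[0]-p[:2]).round(1))
if len(sys.argv)>3: save(f,sys.argv[3])
u,v=proj(f,(k[0],k[1],40)).astype(int); g=cv2.cvtColor(f['img'],cv2.COLOR_RGB2GRAY)[max(v-24,0):v+24,u-28:u+28]
print('\n'.join(''.join(' .:-=+*#%@'[min(9,int(x)//26)] for x in r) for r in g))
E
python3 look.py 563.6 -361.5 w15
```

```text
24.2 [ 533.5 -356.2  138.8] [-3.14   0.    -0.021] [ 0.2 -0.3 -1. ] 37.2
proj [252.3 160.6] hole (array([ 563.1, -359.2]), array([249.8, 161.2]), np.float64(7.33)) move TCP [29.6 -3. ]
#%%%%%%%%%#####****##%%%%%%%%############*****#########*
%%%%%%%%%%%%%%##***#%%%%%%%%%%%%%%%%%%%%##***##%%%%%%%%%
%%%%%%%%%%%%%%%#***#%%%%%%%%%%%%%%%%%%%%%#####%%%%%%%%%%
%%%%%%%%%%%%%%%#***#%%%%%%%%%%%%%%%%%%%%%###%%%%%%%%%%%%
%%%%%%%%%%%%%%%#***#%%%%%%%%%%%%%%%%%%%%%%%%%%%%%%%%%%%%
%%%%%%%%%%%%%%%##***##########%%%%%%%%%%%%%%%%%%%%%%%%%%
%%%%%%%%%%%%%%%%##***++*******########%%%%%%%%%%%%%%%%%%
%%%%%%%%%%%%%%%%##*++++**************##%%%%%%%%%%%%%%%%%
%%%%%%%%%%%%%###******########**++++**##%%%%%%%%%%%%%%%%
%%%%%%%%%%%%#******##%%%%%%%%%###******##%%%%%%%%%%%%%%%
%%%%%%%%%####*++*##%%%%%%%%%%%%%###*****##%%%%%%%%%%%%%%
%%%%%%%%##***++*#%%%%%%%%%%%%%%%%%%##****##%%%%%%%%%%%%%
%%%%%%%##*****##%%%%%%%%%%%%%%%%%%%%##****#%%%%%%%%%%%%%
%%%%%%##*****#%%%%%%%%%%%%%%%%%%%%%%%##**##%%%%%%%%%%%%%
%%%%%##*****#%%%%%%%%%%%%%%%%%%%%%%%%%######%%%%%%%%%%%%
%%%%##******#%%%%%%%%%%%%%%%%%%%%%%%%%%#####%%%%%%%%%%%%
%%%
[... 1120 characters left out ...]
%%%%%%%%%%%%%%%%
%%%%%##*******#%%%%%%%%%%%%%%%%%%%%%%%%%%%%%%%%%%%%%%%%%
%%%###****+++*##%%%%%%%%%%%%%%%%%%%###%%%%%%%%%%%%%%%%%%
%%%##****+++**##%%%%%%%%%%%%%%%%%%##*#%%%%%%%%%%%%%%%%%%
####****++=*###%%%%%%%%%%%%%%%%%%%#***%%%%%%%%%%%%%%%%%%
#*******+=+*#%%%%%%%%%%%%%%%%%%%%###*##%%%%%%%%%%%%%%%##
********+=+*#%%%%%%%%###%#%%%%%%%%%####%%%%%%%%%%%%%%##*
*******++==*################%%%%%%%%####%%%%##########**
*******+===*#########################**#%%###***********
*******+===**#######**##############***###**************
*******+=-+*****#**#*###***########**+*##***************
*******+=-+*******#**#**###*####*#***++*****************
*******+==+********#*#**##*#**#*##**+==+****************
```

>>> send_rows([
  [0,0,0,15,-2.5,0,255],
  [0,0,0,15,-2.5,0,255],
  [0,0,0,0,0,0,255],
  [0,0,0,0,0,-10,255],
  [0,0,0,0,0,-10,255],
  [0,0,0,0,0,-6,255],
  [0,0,0,0,0,-5,255],
  [0,0,0,0,0,-5,255],
  [0,0,0,0,0,0,255],
  [0,0,0,0,0,0,255],
])

```text
clock: 25.2
tool_pos: [563.3, -362.3, 103.3]
ee_rot: [-3.141, 0.0, -0.022]
wrist_force: [0.5, 0.0, -0.9]
opening: 37.3
grip_force: 40.0
```

>>> send_rows([
  [0,0,0,0.3,0.6,-5,255],
  [0,0,0,0,0,-5,255],
  [0,0,0,0,0,-4,255],
  [0,0,0,0,0,-4,255],
  [0,0,0,0,0,0,255],
  [0,0,0,0,0,0,255],
])

```text
clock: 25.8
tool_pos: [563.6, -361.8, 85.1]
ee_rot: [-3.141, 0.0, -0.022]
wrist_force: [0.1, 0.9, -0.6]
opening: 37.3
grip_force: 40.0
```

>>> send_rows([
  [0,0,0,0,0,-4,255],
  [0,0,0,0,0,-4,255],
  [0,0,0,0,0,-1.5,255],
  [0,0,0,0,0,0,255],
  [0,0,0,0,0,0,255],
])

```text
clock: 26.3
tool_pos: [563.7, -361.8, 75.8]
ee_rot: [-3.142, -0.0, -0.022]
wrist_force: [0.1, 0.3, -0.1]
opening: 37.4
grip_force: 40.0
```

>>> send_rows([
  [0,0,0,0,0,-1,255],
  [0,0,0,0,0,0,255],
  [0,0,0,0,0,0,80],
  [0,0,0,0,0,0,80],
  [0,0,0,0,0,0,80],
  [0,0,0,0,0,20,80],
  [0,0,0,0,0,30,80],
  [0,0,0,0,0,40,80],
  [0,0,0,-6,37,10,80],
  [0,0,1,-6,37,0,80],
  [0,0,1,-6,37,0,80],
  [0,0,1,-6,37,0,80],
  [0,0,1,-6,37,0,80],
  [0,0,1,-6,37,0,80],
  [0,0,1,-6,37,0,80],
  [0,0,0,-3,37,0,80],
  [0,0,0,0,37,0,80],
  [0,0,0,0,37,0,80],
  [0,0,0,0,37,0,80],
  [0,0,0,0,37,0,80],
])

```text
clock: 28.3
tool_pos: [518.7, 83.6, 175.3]
ee_rot: [3.141, -0.001, 0.083]
wrist_force: [1.2, -1.1, -0.2]
opening: 63.0
grip_force: 0.0
```

>>> send_rows([
  [0,0,0,0,37,0,80],
  [0,0,0,0,26,0,80],
  [0,0,0,0,0,-20,80],
  [0,0,0,0,0,0,80],
  [0,0,0,0,0,0,80],
])

```text
clock: 28.8
tool_pos: [518.3, 144.6, 154.7]
ee_rot: [3.141, 0.001, 0.083]
wrist_force: [0.6, 0.8, 0.6]
opening: 63.1
grip_force: 0.0
```

```bash
cat > pin.py <<'E'
from h import *
f=cam('wrist'); s=sensors.state();print(s['clock'],s['tool_pos'].round(1),s['ee_rot'].round(3),s['wrist_force'].round(1))
for u in (214,248,281): print([onz(f,(u,v),132)[:2].round(1).tolist() for v in (190,200,210,220,230,240)])
g=cv2.cvtColor(f['img'],cv2.COLOR_RGB2GRAY)[180:252:2,195:300:2]
print('\n'.join(str(180+2*i)+' '+''.join(' .:-=+*#%@'[min(9,int(v)//26)] for v in r) for i,r in enumerate(g)))
E
python3 pin.py
```

```text
28.85 [518.9 144.4 155.2] [3.141 0.    0.082] [-0.2  0.1 -0.1]
[[538.8, 168.9], [531.9, 168.5], [524.8, 168.1], [517.6, 167.8], [510.3, 167.4], [502.9, 167.0]]
[[540.7, 146.4], [533.8, 145.8], [526.7, 145.2], [519.6, 144.6], [512.3, 144.0], [504.8, 143.4]]
[[542.5, 124.6], [535.6, 123.8], [528.6, 123.0], [521.4, 122.2], [514.1, 121.4], [506.7, 120.5]]
180 ++*+++++++++++++++++*+++=+***++++++++++++++*#########
182 ++++++++++++++++++++++++=+***++++++++++++++*#########
184 ++++*+++++++++++++++++++=+***+++++++++++++++#########
186 ++++++++++++++++++++++++=+***++++++++++++++*#########
188 ++++++++++++++++++++++++=+***++++++++++++++*#########
190 ++++++++++++++++++*+++++=+***+=++++++++++++*#########
192 ++++++++++++++++++++++=--++*+=-=+++++++++++*#########
194 +++++++++++++++++++++=---====---=++++++++++*#########
196 ++++++++++++++++++++=-==-====-==-=+++++++++*#########
198 ++++++++++++++++++++-========-====+++++++++*#########
200 ++++++++++++*++=-----===-====-=====++++++++*#########
202 +++++++++++*#*+-:::-====-====-====-----++++##########
204 +++++++++++*##+-:::-====-==========::::=+++*##
[... 641 characters left out ...]
####
228 ++++++++*****+========+*##**#*#**+=======++*#########
230 ++++++++#####+========+***#####**+=======++*#########
232 ++++++*######+========+*#######**+=======+*##########
234 +++++*#######*******++*#***#####*+======+*###########
236 +++++*##################******###******+*############
238 +++++*##################*+***+#######################
240 ++++++##################++****#######################
242 ++++++*#################++****#######################
244 +++++++*################++***+#######################
246 +++++++*################++***+#######################
248 =+++++++****************======***********************
250 ::::::::----------------::::::-----------------------
```

>>> send_rows([
  [0,0,0,-4,0,0,80],
  [0,0,0,0,0,-20,80],
  [0,0,0,0,0,-19,80],
  [0,0,0,0,0,0,80],
  [0,0,0,0,0,0,255],
  [0,0,0,0,0,0,255],
  [0,0,0,0,0,0,255],
  [0,0,0,0,0,0,255],
  [0,0,0,0,0,0,255],
  [0,0,0,0,0,9,255],
  [0,0,0,0,0,8,255],
  [0,0,0,0,0,0,255],
  [0,0,0,0,0,0,255],
  [0,0,0,-10,-1,0,255],
  [0,0,0,-20,-1.6,0,255],
  [0,0,0,-20,-1.6,0,255],
  [0,0,0,-10,-1,0,255],
  [0,0,0,0,0,0,255],
  [0,0,0,0,0,0,255],
])

```text
clock: 30.75
tool_pos: [455.4, 139.9, 133.1]
ee_rot: [3.142, -0.001, 0.083]
wrist_force: [-0.6, -0.8, -1.6]
opening: 37.2
grip_force: 40.0
```

```bash
cat > held.py <<'E'
from h import *
f=cam('wrist'); s=sensors.state();print(s['clock'],s['tool_pos'].round(1),s['ee_rot'].round(3),round(s['opening'],1))
for dx in(-2,0,2):print(dx,'loop front top',tp(f,(6+dx,0,7.7-24)),'collar lower front',tp(f,(13+dx,0,7.7+27)))
g=cv2.cvtColor(f['img'],cv2.COLOR_RGB2GRAY)[188:246,205:295:2]
print('\n'.join(str(188+i)+' '+''.join(' .:-=+*#%@'[min(9,int(v)//26)] for v in r) for i,r in enumerate(g) if i<20 or i>40))
E
python3 held.py
```

```text
30.8 [455.7 140.  133.1] [-3.141e+00 -1.000e-03  8.200e-02] 37.3
-2 loop front top [247.9 240.2] collar lower front [248.  201.2]
0 loop front top [247.9 236.9] collar lower front [248.  198.6]
2 loop front top [247.9 233.5] collar lower front [248.  195.8]
188 *********************+++******************#%%
189 **********************++******************#%%
190 ***********************+******************#%%
191 ***********+***********+******************#%%
192 ***********+*************#****************#%%
193 *+********++************###***************#%%
194 **********+++***********#%#***************#%%
195 *+********++*****++*****#%%#**************#%%
196 ***********+*****+******#%%***+***********#%%
197 ***********+***+++***++*#%%**++***********#%%
198 ***************++++++==+#%%**++***********#%%
199 ***************++++==--=###**++***********#%%
200 *****************++--::-+##***+***********#%%
201 ****************++=-::::=+****************#%%
202 ***************++=-:-:-:--++**************#%%
203 **************++=-:--------=+*************#%%
204 **************+=----=====---++********
[... 307 characters left out ...]

232 -:....::::::-================+=:::::::....:--
233 ::...::::::::-----------=======:::::::....:--
234 -:...:::::::::::::::::---------:::::::....:--
235 -:...::::::::::::::::::::::::::::::::::...:--
236 :....-------:::::::::::::::::::::::::::....:-
237 :...:-===---------------::-::::::::::::....:-
238 :...:================-=------------:--:....:-
239 :...:=============================-----:...:-
240 :...:==+===============+===============:...:-
241 :...:====+=+=====+====+===+===+========:...:-
242 ....:===++=======+=++++==+++=+=+===+===:....:
243 ... :==+===+++===+=+++++++=+==++=++=++=:....:
244 ....:====+==++++++=++++++++=+=+=+=+====:....:
245 . ..:======+=++++==+++==+==+++=+=======:....:
```

>>> send_rows([
  [0,0,0,0,-20,6,255],
  [0,0,0,0,-37,0,255],
  [0,0,0,0,-37,0,255],
  [0,0,0,5,-37,0,255],
  [0,0,-1,9,-37,0,255],
  [0,0,-1,12,-37,0,255],
  [0,0,-1,12,-37,0,255],
  [0,0,-1,12,-37,0,255],
  [0,0,-1,12,-37,0,255],
  [0,0,-1,12,-37,0,255],
  [0,0,0,12,-37,0,255],
  [0,0,0,3,-8,0,255],
  [0,0,0,0,0,0,255],
  [0,0,0,0,0,0,255],
])

```text
clock: 32.2
tool_pos: [543.7, -256.5, 138.5]
ee_rot: [-3.14, 0.0, -0.021]
wrist_force: [0.2, 1.2, -1.1]
opening: 37.3
grip_force: 40.0
```

```bash
python3 look.py 574.5 -262 w16; python3 - <<'E'
from h import *
f=cam('wrist')
print([hole(f,k)[0] for k in((585,-162.5),)])
E
```

```text
32.25 [ 543.7 -255.9  138.7] [-3.14   0.    -0.019] [-0.2  1.1 -1.2] 37.1
proj [253.7 159.9] hole (array([ 572.9, -263.9]), array([255.8, 161.6]), np.float64(7.18)) move TCP [29.2 -8. ]
%%%%%%%%%%%%#####**##%%%%%%%%%%%%%%%%%%%###*************
%%%%%%%%%%%%%%%###*##%%%%%%%%%%%%%%%%%%%%%#*******#*****
%%%%%%%%%%%%%%%##*###%%%%%%%%%%%%%%%%%%%%%############**
%%%%%%%%%%%%%%%%####%%%%%%%%%%%%%%%%%%%%%%####%%%%%%%##*
%%%%%%%%%%%%%%%%#*###%%%%%%%%%%%%%%%%%%%%%%%%%%%%%%%%%##
%%%%%%%%%%%%%%%%###########%%%%%%%%%%%%%%%%%%%%%%%%%%%%%
%%%%%%%%%%%%%%%%###*******############%%%%%%%%%%%%%%%%%%
%%%%%%%%%%%%%%%%%##*++****************#%%%%%%%%%%%%%%%%%
%%%%%%%%%%%%%%%%%#*++***++++++***+++++*#%%%%%%%%%%%%%%%%
%%%%%%%%%%%%%%%%#*+**********#####**+++*#%%%%%%%%%%%%%%%
%%%%%%%%%%%%%%%#*+******###%%%%%%%%##****#%%%%%%%%%%%%%%
%%%%%%%%%%%%%#**++****##%%%%%%%%%%%%%%##**#%%%%%%%%%%%%%
%%%%%%%%%%%%##*++++**##%%%%%%%%%%%%%%%%%#*##%%%%%%%%%%%%
%%%%%%%%%%%%#*++++**#%%%%%%%%%%%%%%%%%%%%####%%%%%%%%%%%
%%%%%%%%%%%##*++**#%%%%%%%%%%%%%%%%%%%%%%%###%%%%%%%%%%%
%%%%%%%%%%##**++*##%%%%%%%%%%%%%%%%%%%%%%%%###%%%%%%%%%%
%%
[... 1147 characters left out ...]
##******#%%%%%%%%%%%%%%%%%%%%%%%%%%%%%%%%%%%%%%
%%%%%%%%%##*****+*#%%%%%%%%%%%%%%%%%%%%%%%%%%%%%%%%%%%%%
%%%%%%%%%##***++++*#%%%%%%%%%%%%%%%%%%%%%%%%%%%%%%%%%%%%
%#%%%%%%%##**+++***#%%%%%%%%%%%%%%%%%%%%##%%%%%%%%%%%%%%
####%%%%%##*+==+##%%%%%%%%%%%%%%%%%%%%##*##%%%%%%%%%%%%#
***#######**+==+#%%%%%%%%%%%%%%%%%%%%%##*##%%%%%%%%%%###
*****####***+==*#%%%%%%%%%%%%%%%%%%%%%%%##%%%%%%%%####**
************+-=*#%%%%%%%%%%%%%%%%%%%%%%%%%###########***
************+-=*#%%%%%%###############%%%%######********
***********+=-=+######################%%%#**************
***********+=-=+*######################%%#**************
***********+=-=+*#####################%%%#**************
[array([ 584. , -161.1])]
```

>>> send_rows([
  [0,0,0,15,-3.3,0,255],
  [0,0,0,15.6,-3.3,0,255],
  [0,0,0,0,0,0,255],
  [0,0,0,0,0,-10,255],
  [0,0,0,0,0,-10,255],
  [0,0,0,0,0,-6,255],
  [0,0,0,0,0,-5,255],
  [0,0,0,0,0,-5,255],
  [0,0,0,0,0,0,255],
  [0,0,0,0,0,0,255],
])

```text
clock: 33.3
tool_pos: [574.3, -264.7, 102.9]
ee_rot: [-3.142, -0.0, -0.022]
wrist_force: [0.5, -0.4, -0.3]
opening: 37.4
grip_force: 40.0
```

>>> send_rows([
  [0,0,0,0.2,1.8,0,255],
  [0,0,0,0,0,-5,255],
  [0,0,0,0,0,-5,255],
  [0,0,0,0,0,-4,255],
  [0,0,0,0,0,-4,255],
  [0,0,0,0,0,0,255],
  [0,0,0,0,0,0,255],
])

```text
clock: 34.0
tool_pos: [574.4, -262.7, 84.7]
ee_rot: [-3.141, 0.0, -0.022]
wrist_force: [0.2, 1.4, -0.2]
opening: 37.0
grip_force: 40.0
```

>>> send_rows([
  [0,0,0,0,0,-4,255],
  [0,0,0,0,0,-4,255],
  [0,0,0,0,0,-2.2,255],
  [0,0,0,0,0,0,255],
  [0,0,0,0,0,0,80],
  [0,0,0,0,0,0,80],
  [0,0,0,0,0,0,80],
  [0,0,0,0,0,20,80],
  [0,0,0,0,0,30,80],
  [0,0,0,0,0,40,80],
  [0,0,0,-8,36,10,80],
  [0,0,1,-8,36,0,80],
  [0,0,1,-8,36,0,80],
  [0,0,1,-8,36,0,80],
  [0,0,1,-8,36,0,80],
  [0,0,1,-8,36,0,80],
  [0,0,1,-8,36,0,80],
  [0,0,0,-7,36,0,80],
  [0,0,0,0,36,0,80],
  [0,0,0,0,36,0,80],
])

```text
clock: 36.0
tool_pos: [511.0, 98.3, 174.7]
ee_rot: [3.141, -0.0, 0.083]
wrist_force: [0.8, 0.1, 0.1]
opening: 63.3
grip_force: 0.0
```

>>> send_rows([
  [0,0,0,0,36,0,80],
  [0,0,0,0,36,0,80],
  [0,0,0,0,36,0,80],
  [0,0,0,0,29,-10,80],
  [0,0,0,0,0,-10,80],
  [0,0,0,0,0,0,80],
  [0,0,0,0,0,0,80],
  [0,0,0,0,0,0,80],
])

```text
clock: 36.8
tool_pos: [512.1, 232.5, 154.8]
ee_rot: [3.141, -0.0, 0.081]
wrist_force: [0.0, -0.2, 0.6]
opening: 63.0
grip_force: 0.0
```

```bash
python3 pin.py
```

```text
36.85 [512.1 232.7 155. ] [ 3.141e+00 -1.000e-03  8.100e-02] [0.7 0.2 0.2]
[[532.6, 256.8], [525.7, 256.4], [518.6, 256.1], [511.4, 255.7], [504.1, 255.4], [496.6, 255.0]]
[[534.4, 234.3], [527.5, 233.7], [520.5, 233.2], [513.3, 232.6], [506.0, 232.0], [498.5, 231.4]]
[[536.1, 212.5], [529.3, 211.7], [522.2, 210.9], [515.1, 210.1], [507.8, 209.3], [500.4, 208.5]]
180 *+++**++++++++++++++++++****++++++++++++++**#########
182 +++**++++++++++++++++++=****++**++++++++++**#########
184 *++++++++++++++++++++++=****+++++++++++++++*#########
186 *+++++++++++++++++*++++=****+++++++++++++++*#########
188 ++++++++++++**++++*++++=****+++++++++++++++*#########
190 ++++++++++++**+++++++++=****+++++++++++++++*#########
192 +++++++++++++++++++++++=+**+=++++++++++++++*#########
194 +++++++++++++++++++++++======++++++++++++++*#########
196 +++++++*++++++++++++++--====--+++++++++++++*#########
198 ++++++*+++++++++++++=---====---=+++++++++++*########*
200 ++++++++*++++++++++=--=-====-=--=++++++++++*########*
202 ++++++++*++++++++++=========-====++++++++++*########*
204 ++++++++++++*++====-===-====-=====
[... 653 characters left out ...]
####
228 +++++++++***==========+*#*#*##****======+++*#########
230 +++++++**##*+=========+*########*+======+++*#########
232 +++++++*###*==========+**#*#*****+======+++*#########
234 +++++++*###*+=========+**#*******+=====+***##########
236 ++++++++####+==========+***##*#**+=====+#############
238 ++++++++*##*+==========+*#*****#*+=====+#############
240 +++++++++*##**********++**#**###*++++++*#############
242 ++++++++++*############++****########################
244 +++++++++++############++****########################
246 +++++++++++*###########++****########################
248 =+++=+==++++***********==++++************************
250 :::::::::::------------::::::------------------------
```

>>> send_rows([
  [0,0,0,-7.3,0.4,0,80],
  [0,0,0,0,0,-20,80],
  [0,0,0,0,0,-19,80],
  [0,0,0,0,0,0,80],
  [0,0,0,0,0,0,255],
  [0,0,0,0,0,0,255],
  [0,0,0,0,0,0,255],
  [0,0,0,0,0,0,255],
  [0,0,0,0,0,0,255],
  [0,0,0,0,0,9,255],
  [0,0,0,0,0,8,255],
  [0,0,0,0,0,0,255],
  [0,0,0,0,0,0,255],
  [0,0,0,-10,-1,0,255],
  [0,0,0,-20,-1.6,0,255],
  [0,0,0,-20,-1.6,0,255],
  [0,0,0,-10,-1,0,255],
  [0,0,0,0,0,0,255],
  [0,0,0,0,0,0,255],
])

```text
clock: 38.75
tool_pos: [444.8, 229.3, 132.9]
ee_rot: [3.142, -0.001, 0.083]
wrist_force: [0.1, -0.5, 0.6]
opening: 37.4
grip_force: 40.0
```

```bash
python3 held.py | head -26
```

```text
38.8 [445.2 229.4 132.9] [-3.141e+00 -1.000e-03  8.200e-02] 37.4
-2 loop front top [247.9 240.2] collar lower front [248.  201.2]
0 loop front top [247.9 236.9] collar lower front [248.  198.6]
2 loop front top [247.9 233.5] collar lower front [248.  195.8]
188 *******************************************%%
189 *******************************************%%
190 *******************************************#%
191 *******************************************%%
192 *************************#****************#%%
193 ************************###***************#%%
194 ************************#%#***************#%%
195 ************************#%#***************#%%
196 ************************#%%***************#%%
197 ********************+++*%%%***************#%%
198 *******************+===+#%%***************#%%
199 +*****************++---=*##***************#%%
200 *****************++-:::-+*#***************#%%
201 ****************+=--::::-=****************#%%
202 ***************++--:----:-=+**************#%%
203 ***************+=:---------=+*************#%%
204 ***************=---======---=*************%%%
205 **************+---===++===--=+************%%%
206 **************=--=+++++++==--+************%%%
207 *************+=-=++++++++===-=************#%%
229 -::...:::::::=+=++++++++++++=+=::::::::..:---
230 -:....:::::::==+++++++=++=++++=:::::::....---
```

>>> send_rows([
  [0,0,0,0,-20,6,255],
  [0,0,0,0,-37,0,255],
  [0,0,0,0,-37,0,255],
  [0,0,0,0,-37,0,255],
  [0,0,0,0,-37,0,255],
  [0,0,-1,5,-37,0,255],
  [0,0,-1,16,-37,0,255],
  [0,0,-1,18,-37,0,255],
  [0,0,-1,18,-37,0,255],
  [0,0,-1,18,-37,0,255],
  [0,0,-1,18,-25,0,255],
  [0,0,0,17,-10,0,255],
  [0,0,0,0,0,0,255],
  [0,0,0,0,0,0,255],
  [0,0,0,0,0,0,255],
  [0,0,0,0,0,0,255],
])

```text
clock: 40.4
tool_pos: [553.6, -157.7, 138.7]
ee_rot: [-3.142, 0.0, -0.02]
wrist_force: [-0.6, 0.3, -1.0]
opening: 37.1
grip_force: 40.0
```

```bash
python3 look.py 585.5 -162.7 w17|head -30; python3 - <<'E'
from h import *
f=cam('wrist')
print([hole(f,k) for k in((596.6,-63.8),)],proj(f,(596.6,-63.8,40)))
E
```

```text
40.45 [ 553.7 -157.8  138.8] [ 3.141  0.    -0.02 ] [ 0.6 -0.7 -0.4] 37.3
proj [253.  158.6] hole (array([ 583.4, -162.8]), array([253.2, 161. ]), np.float64(7.27)) move TCP [29.7 -5. ]
%%%%%%%%%%%%%##***##%%%%%%%%%%%%%%%%%%%%%##*************
%%%%%%%%%%%%%%##**##%%%%%%%%%%%%%%%%%%%%%##############*
%%%%%%%%%%%%%%##**##%%%%%%%%%%%%%%%%%%%%%%%#############
%%%%%%%%%%%%%%##**##%%%%%%%%%%%%%%%%%%%%%%%%%%%%%%%%%%##
%%%%%%%%%%%%%%##***#%%%%%%%%%%%%%%%%%%%%%%%%%%%%%%%%%%%#
%%%%%%%%%%%%%%%#***#**####%%%%%%%%%%%%%%%%%%%%%%%%%%%%%%
%%%%%%%%%%%%%%%###******####%%%######%%%%%%%%%%%%%%%%%%%
%%%%%%%%%%%%%%%%#**+***###############%%%%%%%%%%%%%%%%%%
%%%%%%%%%%%%%%%##*+*************#######%%%%%%%%%%%%%%%%%
%%%%%%%%%%%%%%%#************##*****#####%%%%%%%%%%%%%%%%
%%%%%%%%%%%%%%#*******####%%%%%###***####%%%%%%%%%%%%%%%
%%%%%%%%%%%%%#*++***##%%%%%%%%%%%%########%%%%%%%%%%%%%%
%%%%%%%%%%%%#*+++*##%%%%%%%%%%%%%%%%%#####%%%%%%%%%%%%%%
%%%%%%%%%%%%#+++*#%%%%%%%%%%%%%%%%%%%%#####%%%%%%%%%%%%%
%%%%%%%%%%%#*++*#%%%%%%%%%%%%%%%%%%%%%%####%%%%%%%%%%%%%
%%%%%%%%###**+*#%%%%%%%%%%%%%%%%%%%%%%%%####%%%%%%%%%%%%
%%%%%%%%##**++#%%%%%%%%%%%%%%%%%%%%%%%%%%###%%%%%%%%%%%%
%%%%%%%##*****%%%%%%%%%%%%%%%%%%%%%%%%%%%%##%%%%%%%%%%%%
%%%%%%%##****#%%%%%%%%%%%%%##%%%%%%%%%%%%%%##%%%%%%%%%%%
%%%%%%##****#%%%%%%%%%%%###***###%%%%%%%%%%##%%%%%%%%%%%
%%%%%%#*****#%%%%%%%%%%##*******##%%%%%%%%%%#%%%%%%%%%%%
%%%%%##****#%%%%%%%%%%%%#*********#%%%%%%%%%%%%%%%%%%%%%
%%%%%##****#%%%%%%%%%##%##*********#%%%%%%%%%%%%%%%%%%%%
%%%%##*****#%%%%%%%%#*#####******++*%%%%%%%%%%%%%%%%%%%%
%%%%##*****#%%%%%%%%#***###*****+==*#%%%%%%%%%%%%%%%%%%%
%%%%#*****##%%%%%%%%#*++******++===+#%%%%%%%%%%%%%%%%%%%
%%%##*****##%%%%%%%##**+++++++=====+#%%%%%%%%%%%%%%%%%%%
%%%%#*****#%%%%%%%%##***+==========*#%%%%%%%%%%%%%%%%%%%
[(array([598.5, -68. ]), array([147.1, 146.4]), np.float64(6.54))] [142.65790456 148.67982741]
```

>>> send_rows([
  [0,0,0,15,-2.6,0,255],
  [0,0,0,16.4,-2.6,0,255],
  [0,0,0,0,0,0,255],
  [0,0,0,0,0,-10,255],
  [0,0,0,0,0,-10,255],
  [0,0,0,0,0,-6,255],
  [0,0,0,0,0,-5,255],
  [0,0,0,0,0,-5,255],
  [0,0,0,0,0,0,255],
  [0,0,0,0,0,0,255],
])

```text
clock: 41.5
tool_pos: [585.4, -163.7, 102.6]
ee_rot: [-3.141, 0.0, -0.022]
wrist_force: [-0.4, 0.4, -1.2]
opening: 37.6
grip_force: 40.0
```

>>> send_rows([
  [0,0,0,0,0.5,-5,255],
  [0,0,0,0,0,-5,255],
  [0,0,0,0,0,-4,255],
  [0,0,0,0,0,-4,255],
  [0,0,0,0,0,0,255],
  [0,0,0,0,0,0,255],
])

```text
clock: 42.1
tool_pos: [585.4, -163.3, 84.4]
ee_rot: [-3.141, 0.0, -0.022]
wrist_force: [-0.5, 0.4, -0.2]
opening: 37.0
grip_force: 40.0
```

>>> send_rows([
  [0,0,0,0,0,-4,255],
  [0,0,0,0,0,-4,255],
  [0,0,0,0,0,-2,255],
  [0,0,0,0,0,0,255],
  [0,0,0,0,0,0,80],
  [0,0,0,0,0,0,80],
  [0,0,0,0,0,0,80],
  [0,0,0,0,0,20,80],
  [0,0,0,0,0,30,80],
  [0,0,0,0,0,40,80],
  [0,0,0,-8,35,10,80],
  [0,0,1,-8,35,0,80],
  [0,0,1,-8,35,0,80],
  [0,0,1,-8,35,0,80],
  [0,0,1,-8,35,0,80],
  [0,0,1,-8,35,0,80],
  [0,0,1,-8,35,0,80],
  [0,0,0,-8,35,0,80],
  [0,0,0,-8,35,0,80],
  [0,0,0,-8,35,0,80],
])

```text
clock: 44.1
tool_pos: [505.1, 187.9, 174.7]
ee_rot: [3.141, -0.0, 0.083]
wrist_force: [2.3, -0.1, -0.3]
opening: 63.3
grip_force: 0.0
```

>>> send_rows([
  [0,0,0,0,35,0,80],
  [0,0,0,0,35,0,80],
  [0,0,0,0,35,0,80],
  [0,0,0,0,30,-10,80],
  [0,0,0,0,0,-10,80],
  [0,0,0,0,0,0,80],
  [0,0,0,0,0,0,80],
  [0,0,0,0,0,0,80],
])

```text
clock: 44.9
tool_pos: [506.3, 320.1, 154.9]
ee_rot: [3.141, -0.0, 0.081]
wrist_force: [-0.1, -1.0, -0.9]
opening: 62.9
grip_force: 0.0
```

```bash
python3 pin.py
```

```text
44.95 [506.4 320.3 155.1] [ 3.141e+00 -1.000e-03  8.100e-02] [ 0.2 -0.4 -0.2]
[[526.8, 344.3], [519.9, 344.0], [512.9, 343.6], [505.7, 343.3], [498.4, 342.9], [490.9, 342.5]]
[[528.6, 321.8], [521.7, 321.3], [514.7, 320.7], [507.5, 320.1], [500.2, 319.5], [492.8, 318.9]]
[[530.4, 300.0], [523.5, 299.2], [516.5, 298.4], [509.4, 297.7], [502.1, 296.9], [494.7, 296.0]]
180 ++++*++++++++++++++++=+***+++++++++++++++++**######**
182 ++++++++++*++++++++++=+***++++++++++++++++++########*
184 +++++++++++++++++++++=+***+++++++++++++++++*########*
186 +++++++++++++++++++++=+***+++++++++++++++++*########*
188 +++++++++++++++++++++=+***+++++++++++++++++*########*
190 +++++++++++++++++++++=+***+++++++++++++++++*########*
192 +++++++++++++++++++++=+**++++++++++++++++++*########*
194 +++++++++++++++++++++===+===+++++++++++++++*#######*+
196 ++++++++++++++++++++=-====---=+++++++++++++*#######*+
198 +++++++++++++++++++---====--:-=++++++++++++*#######*+
200 ++++++++++++++++++=-======-==--++++++++++++*#######*+
202 ++*++++++++++++++=-=======-===-=++++++++++++#######*+
204 +++++++++++++========-====-====
[... 656 characters left out ...]
####
228 +++++++++*+===========+*****#*#**+====+++++*#########
230 +++++++++++============+*********+====+++++##########
232 ++++++++++=============+*********+====++++*##########
234 ++++++++++==============*********=====+*+**##########
236 ++++++++++==============*********====+*##############
238 ++++++++++=============+*********====+###############
240 ++++++++++==++*+++**++=****#####******###############
242 +++++++++++++*#######*+***+##########################
244 ++++++++++++*########*+***+##########################
246 ++++++++++++*########*+***+##########################
248 =+++=++==+==+********+=++++**************************
250 :::::::::::::--------::::::--------------------------
```

>>> send_rows([
  [0,0,0,-7.4,2.8,0,80],
  [0,0,0,0,0,-20,80],
  [0,0,0,0,0,-19,80],
  [0,0,0,0,0,0,80],
  [0,0,0,0,0,0,255],
  [0,0,0,0,0,0,255],
  [0,0,0,0,0,0,255],
  [0,0,0,0,0,0,255],
  [0,0,0,0,0,0,255],
  [0,0,0,0,0,9,255],
  [0,0,0,0,0,8,255],
  [0,0,0,0,0,0,255],
  [0,0,0,0,0,0,255],
  [0,0,0,-10,-1,0,255],
  [0,0,0,-20,-1.6,0,255],
  [0,0,0,-20,-1.6,0,255],
  [0,0,0,-8,-1,0,255],
  [0,0,0,0,0,0,255],
  [0,0,0,0,0,0,255],
])

```text
clock: 46.85
tool_pos: [440.9, 319.2, 132.8]
ee_rot: [3.142, -0.001, 0.083]
wrist_force: [1.6, 0.4, -0.6]
opening: 37.1
grip_force: 40.0
```

```bash
python3 held.py | head -26
```

```text
46.9 [441.2 319.2 132.8] [-3.141e+00 -1.000e-03  8.200e-02] 37.2
-2 loop front top [247.9 240.2] collar lower front [248.  201.2]
0 loop front top [247.9 236.9] collar lower front [248.  198.6]
2 loop front top [247.9 233.5] collar lower front [248.  195.8]
188 **+*++********+******+++***************++**#%
189 **+**++******++*******++*******************#%
190 *++++++******+*+*****+*+*******************#%
191 *++++++**+*+*********++********************%%
192 **+++++*++++++******++*********************%%
193 *++*++**+++++******++++**#**+*******++****#%%
194 *****+*++++++***********###*+***+++**+****#%%
195 ******++*+*++********+**#%#*++**++***+****#%%
196 ******++********+***+++*#%#**+***++**+****#%%
197 *****+++********+***++++#%#*+***+++**++***#%%
198 ******++**********++=--+###*****+++**+****#%%
199 ******++*********++=-::-*##*+*+++++**+****#%%
200 ****************++=-::::=+****++++********#%%
201 *************++++=-:::::--++*+************#%%
202 ************++++=-:-----::-=+*************#%%
203 ********++***++=----====--:-+********+****#%%
204 **************+=:-========--=+**++**++++**#%%
205 ********+****++--==+=+=+===--+*+*++*+++***#%%
206 ********++**++=--=+==+++===--=++++**+++***#%%
207 *******+***+*+--==++==+++===-=++++***+*+**%%%
229 -::...:::::::=====+============:::::::...:---
230 -::...:::::::====+===========+=:::::::...::--
```

```bash
python3 -c "
from h import *
print(sensors.state()['joint_positions'].round(3))"
```

```text
[-0.077  0.5   -0.759  1.888  0.428  0.921 -2.529]
```

>>> send_rows([
  [0,0,0,0,-20,6,255],
  [0,0,-4,0,-36,0,255],
  [0,0,-4,0,-36,0,255],
  [0,0,0,0,-36,0,255],
  [0,0,0,0,-36,0,255],
  [0,0,0,0,-36,0,255],
  [0,0,0,0,-36,0,255],
  [0,0,0,0,-36,0,255],
  [0,0,0,0,-36,0,255],
  [0,0,0,15,-36,0,255],
  [0,0,0,25,-36,0,255],
  [0,0,0,25,-1,0,255],
  [0,0,0,0,0,0,255],
  [0,0,0,0,0,0,255],
])

```text
clock: 48.3
tool_pos: [505.6, -61.8, 138.4]
ee_rot: [-3.141, 0.0, -0.057]
wrist_force: [-0.4, 0.5, -1.2]
opening: 37.4
grip_force: 40.0
```

```bash
python3 -c "
from h import *
print(sensors.state()['joint_positions'].round(3))"; python3 look.py 596.6 -63.8 w18
```

```text
[ 0.614  0.4   -0.657  1.969  0.314  0.874 -1.837]
48.35 [504.8 -61.3 138.3] [-3.141e+00  1.000e-03 -5.600e-02] [ 0.   0.1 -1.2] 37.6
proj [244.6  89.9] hole (array([596.6, -63.9]), array([244.8,  89.9]), np.float64(7.06)) move TCP [91.8 -2.6]
#*****************#%%%%%%%%%%%%%%%%%%%%%##*+++++++++++==
#****************##%%%%%%%%%%%%%%%%%%%%%%#**************
*************###*#%%%%%%%%%%%%%%%%%%%%%%%##*************
***********#####*#%%%%%%%%%%%%%%%%%%%%%%%##**********##*
**#################%%%%%%%%%%%%%%%%%%%%%%##********#####
##########%%%%#####%%%%%%%%%%%%%%%%%%%%%%##********#####
%%%%%%%%%%%%%%############%%%%%%%%%%%%%%%%###*****######
%%%%%%%%%%%%%%%##**+++**###%%%%%#########%%%###########%
%%%%%%%%%%%%%%%##**++**###%%%%%%%##***+*#%%%%######%%%%%
%%%%%%%%%%%%%%%##****#%%%%%%%%%%%%%##*++*%%%%%%%%%%%%%%%
%%%%%%%%%%%%%%%#####%%%%%%%%%%%%%%%%%#**#%%%%%%%%%%%%%%%
%%%%%%%%%%%%%%%####%%%%%%%%%%%%%%%%%%%%#%%%%%%%%%%%%%%%%
%%%%%%%%%%%%%%%##%%%%%%%%%%%%%%%%%%%%%%%%%%%%%%%%%%%%%%%
%%%%%%%%%%%%%%%#%%%%%%%%%%%%%%%%%%%%%%%%%%%%%%%%%%%%%%%%
%%%%%%%%%%%%%%%%%%%%%%%%%%%%%%%%%%%%%%%%%%%%%%%%%%%%%%%%
%
[... 1179 characters left out ...]
%%%%%%%%%%%%%%%%
%%%%%%%%%%##***#%%%%%%%%%%%%%%%%%%%%%%%%%%%%%%%%%%%%%%%%
%%%%%%%%%%##****#%%%%%%%%%%%%%%%%%%%%%%%%%%%%%%%%%%%%%%%
%%%%%%%%%%###***##%%%%%%%%%%%%%%%%%%%%%%%%%%%%%%%%%%%%%%
%%%%%%%%%%%###***##%%%%%%%%%%%%%%%%%%%%%%%%%%%%%%%%%%%%%
%%%%%%%%%%%%###***##%%%%%%%%%%%%%%%%%%#%%%%%%%%%%%%%%%%%
%%%%%%%%%%%%%%########%%%%%%%%%%%%%%##%%%%%%%%%%%%%%%%%%
%%%%%%%%%%%%%%%##########%%%%%%%#####%%%%%%%%%%%%%%%%%%%
%%%%%%%%%%%%%%%%#####*#**###########%%%%%%%%%%%%%%%%%%%%
%%%%%%%%%%%%%%%%%#########******##%%%%%%%%%%%%%%%%%%%%%%
%%%%%%%%%%%%%%%%%%%##############%%%%%%%%%%%%%%%%%%%%%%%
%%%%%%%%%%%%%%%%%%%%%###%%%%%%%%%%%%%%%%%%%%%%%%%%%%%%%%
%%%%%%%%%%%%%%%%%%%%%%%%%%%%%%%%%%%%%%%%%%%%%%%%%%%%%%%%
```

>>> send_rows([
  [0,0,8.5,0,0,5,255],
  [0,0,8.5,0,0,0,255],
  [0,0,8.5,0,0,0,255],
  [0,0,8.5,0,0,0,255],
  [0,0,8.5,0,0,0,255],
  [0,0,8.5,0,0,0,255],
  [0,0,8.5,0,0,0,255],
  [0,0,8.5,0,0,0,255],
  [0,0,8.5,20,0,0,255],
  [0,0,8.5,20,0,0,255],
  [0,0,0,20,-1,0,255],
  [0,0,0,20,0,0,255],
  [0,0,0,10,0,-5,255],
  [0,0,0,0,0,0,255],
  [0,0,0,0,0,0,255],
  [0,0,0,0,0,0,255],
  [0,0,0,0,0,0,255],
])

```text
clock: 50.05
tool_pos: [594.4, -62.8, 138.8]
ee_rot: [-3.141, 0.001, 1.427]
wrist_force: [-0.5, 0.6, -1.2]
opening: 37.2
grip_force: 40.0
```

>>> send_rows([
  [0,0,0,2.1,-1.1,0,255],
  [0,0,0,0,0,0,255],
  [0,0,0,0,0,-10,255],
  [0,0,0,0,0,-10,255],
  [0,0,0,0,0,-6,255],
  [0,0,0,0,0,-5,255],
  [0,0,0,0,0,-5,255],
  [0,0,0,0,0,0,255],
  [0,0,0,0,0,0,255],
])

```text
clock: 50.95
tool_pos: [597.3, -63.7, 102.7]
ee_rot: [-3.142, -0.0, 1.427]
wrist_force: [0.6, 0.2, -0.4]
opening: 37.2
grip_force: 40.0
```

>>> send_rows([
  [0,0,0,-0.6,-0.1,-5,255],
  [0,0,0,0,0,-5,255],
  [0,0,0,0,0,-4,255],
  [0,0,0,0,0,-4,255],
  [0,0,0,0,0,0,255],
  [0,0,0,0,0,0,255],
])

```text
clock: 51.55
tool_pos: [596.4, -63.7, 84.4]
ee_rot: [-3.141, -0.0, 1.427]
wrist_force: [-0.4, 0.2, -0.5]
opening: 37.4
grip_force: 40.0
```

>>> send_rows([
  [0,0,0,0,0,-4,255],
  [0,0,0,0,0,-4,255],
  [0,0,0,0,0,-2,255],
  [0,0,0,0,0,0,255],
  [0,0,0,0,0,0,80],
  [0,0,0,0,0,0,80],
  [0,0,0,0,0,0,80],
  [0,0,0,0,0,20,80],
  [0,0,0,0,0,30,80],
  [0,0,0,0,0,30,255],
  [0,0,0,-30,-10,0,255],
  [0,0,0,-30,-10,0,255],
  [0,0,0,-30,-11,0,255],
  [0,0,0,-29,-10,0,255],
  [0,0,0,0,0,0,255],
  [0,0,0,0,0,0,255],
  [0,0,0,0,0,0,255],
])

```text
clock: 53.25
tool_pos: [479.1, -104.7, 155.3]
ee_rot: [3.14, -0.0, 1.427]
wrist_force: [-0.3, -0.0, 0.4]
opening: 3.5
grip_force: 0.0
```

```bash
python3 - <<'E'
from h import *
s=sensors.state(); f=cam('wrist'); save(f,'w19'); print(s['tool_pos'],s['ee_rot'],s['opening'])
import pickle; pickle.dump(dict(mtx=f['mtx'],W=f['W']),open('w19.pkl','wb'))
E
```

```text
[ 479.05056565 -104.73549327  155.26360021] [ 3.13959793e+00 -3.53933071e-04  1.42712315e+00] 3.5233104065374676
```

View pics/w19.png

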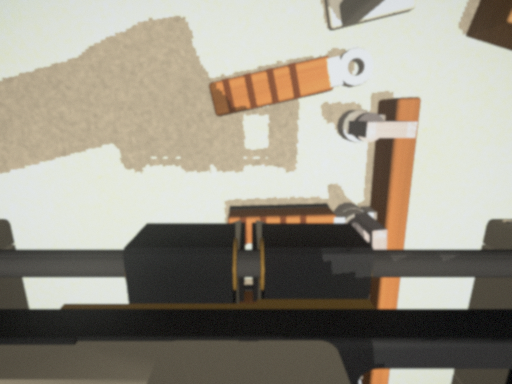

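```bash
python3 - <<'E'
from h import *
import pickle
f=pickle.load(open('w19.pkl','rb'))
for n,p,z in(('eye',(353,67.5),40),('bar front',(329,73),40),('bar rear',(215,98),40),('rear corners a',(210,84),40),('b',(216,114),40),('railend',(399,98),44),('loop top near',(415,130),89),('loop a',(368,130),89),('pin2 loop',(380,232),91)): print(n,onz(f,p,z).round(1))
e=onz(f,(353,67.5),40);r=(onz(f,(210,84),40)+onz(f,(216,114),40))/2; d=e-r; print(np.arctan2(d[1],d[0]),np.hypot(*d[:2]))
print(proj(f,(596.4,-63.8,91)),proj(f,(596.4,-63.8,22)),proj(f,(585.4,-163,91)))
f=cam('wrist'); print(hole(f,(590,0)),hole(f,e))
E
```

```text
eye [589.2  -9.5  40. ]
bar front [567.6 -11.   40. ]
bar rear [462.8 -17.4  40. ]
rear corners a [460.4  -4.9  40. ]
b [461.3 -31.5  40. ]
railend [627.6 -41.5  44. ]
loop top near [617.2 -66.2  89. ]
loop a [581. -61.  89.]
pin2 loop [ 587.1 -147.    91. ]
0.06768389491259358 128.58776800415674
[389.21487633 130.93575568] [356.70745731 127.10383609] [378.4968221  249.43888121]
(array([592.6,  -9. ]), array([356.9,  66.7]), np.float64(6.66)) (array([592.6,  -9.1]), array([357. ,  66.9]), np.float64(6.8))
```

>>> send_rows([
  [0,0,0,29,10,0,80],
  [0,0,0,29,10,0,80],
  [0,0,0,29,10,0,80],
  [0,0,0,30,11,0,80],
  [0,0,0,0,0,0,80],
  [0,0,0,0,0,0,80],
  [0,0,0,0,0,0,80],
])

```text
clock: 54.05
tool_pos: [593.9, -63.8, 154.2]
ee_rot: [-3.14, 0.0, 1.427]
wrist_force: [-0.2, -0.1, -0.5]
opening: 52.2
grip_force: 0.0
```

```bash
python3 - <<'E'
from h import *
s=sensors.state(); f=cam('wrist'); save(f,'w20'); print(s['tool_pos'],s['ee_rot'],s['opening'])
g=cv2.cvtColor(f['img'],cv2.COLOR_RGB2GRAY)[150:250:2,190:310:2]
print('\n'.join(str(150+2*i)+' '+''.join(' .:-=+*#%@'[min(9,int(v)//26)] for v in r) for i,r in enumerate(g)))
print(proj(f,(596.4,-63.8,89)),hole(f,(592,-9)))
for v in (200,210,220,230): print(v,onz(f,(248,v),89).round(1))
E
```

```text
[593.8987647  -63.81536134 154.16513814] [-3.14026560e+00  2.13063953e-04  1.42747855e+00] 52.19600199886721
150 ===========+*+****************************************#%%%%%
152 =========---=+****************************************#%%%%%
154 =====---==+++******************************++++++++***#%%%%%
156 =--===++**##****##****###****************+-----:-:-=**%%%%%%
158 =+++*****###***###***####****************+::::::::::=*%%%%%%
160 *****************************************+::::::::::-=#%%%%%
162 *****************************************+::----------*%%%%%
164 *#*****##**####*************++++*********+:-----------+%%%%%
166 %%##%%%%%#%%%%%#**********+======+*******+:-----------+%%%%%
168 %%%%%%%%%%%%%%%#*********==++***+==***+++=:-----------+%%%%%
170 %%%%%%%%%%%%%%%%********++*#####**+=+===--:-----------*%%%%%
172 %%%%%%%%%%%%%%%%#******++#####*###*+===+++------------*%%%%%
174 %%%%%%%%%%%%%%%%%#*****+*##*+++++*#*++****=-----------*%%%%%
176 %%%%%%%%%%%%%%%%%%####**#*+=======+**+###*=-----------*%%%%%
178 %%%%%%%%%%%%%%%%%%%%%%***+==+++++==+**####=-----------*%%%%%
180 %%%%%%%%%%%%
[... 1747 characters left out ...]
..=%%%%%%%%%%%%%%******#%%%%%%%%%%%**+:-++++++++-....:--
236 -:....=%%%%%%%%%%%%%%#******#%%%%%%%%%#**+:-++*+++++-....:--
238 -.....-#%%%%%%%%%%%%%#*******%%%%%%%%%#**+:-++++++++:.....:-
240 :.....-%%%%%%%%%%%%%%#*******#%%%%%%%%%#*+:-++++++++:.....:-
242 ......-#%%%%%%%%%%%%%%#******#%%%%%%%%%#*+--++++++++:......:
244 ......-*##########%%%%#*******#%%%%%%%%#*+--+++++++=:......:
246 ......:+***********###**********#%%%%%%#*+--++*++++=:.......
248 ......:=++++****+++*++**+**++++++*####*+++:-=++++++=:.......
[249.43287034 201.45522279] (array([590. ,  -9.6]), array([234.4, 132.5]), np.float64(8.28))
200 [595.4 -62.4  89. ]
210 [594.2 -71.   89. ]
220 [592.9 -79.7  89. ]
230 [591.6 -88.6  89. ]
```

>>> send_rows([
  [0,0,0,3.6,0.6,0,80],
  [0,0,0,0,0,-30,80],
  [0,0,0,0,0,-30,80],
  [0,0,0,0,0,-21,80],
  [0,0,0,0,0,0,80],
  [0,0,0,0,0,0,255],
  [0,0,0,0,0,0,255],
  [0,0,0,0,0,0,255],
  [0,0,0,0,0,0,255],
  [0,0,0,0,0,0,255],
  [0,0,0,0,0,10,255],
  [0,0,0,0,0,20,255],
  [0,0,0,0,0,20,255],
  [0,0,0,0,0,18,255],
  [0,0,0,-4,8,0,255],
  [0,0,0,-4,16,0,255],
  [0,0,0,0,0,0,255],
  [0,0,0,0,0,0,255],
  [0,0,0,0,0,0,255],
])

```text
clock: 56.0
tool_pos: [589.8, -39.4, 140.9]
ee_rot: [-3.14, 0.0, 1.427]
wrist_force: [-0.2, 0.1, -1.0]
opening: 37.2
grip_force: 39.9
```

```bash
python3 look.py 590.5 -9.5 w21; python3 held.py
```

```text
56.05 [590.  -39.7 141. ] [-3.141  0.     1.427] [-0.3  0.4 -0.8] 37.3
proj [242.7 159.4] hole (array([589.9, -11.2]), array([242.3, 161.4]), np.float64(6.95)) move TCP [-0.1 28.5]
############################******################%%%@@@
##############################*#**################%%@@@@
##################################*##############%%%@@@@
#####################################*###########%%@@@@@
###*################################**###########%%%@@@@
####*#################****************###########%%@@@@@
#####*#######*######*******++++*********#########%%@@@@@
###****##*####*####***++++++++++++++***##########%%%@@@%
###****###########***+++********++++++***########%%@@@@@
****+***########********#########***+++***##*####%%%@@@@
+++===+**#######*****#####%#########**++******####%%@@@@
=-----=**###*##*****###%#####%########*++******###%%@@@@
:::::-=+**********###%%%###############*++*****##%%%@@@@
::::::-++**+*****###################%###*+***#*#%%%@@%@@
-::::--=++++++**####%####################*****##%%@@@@@%
-----==+++++=+*#####%#####################****##%%%@@@@%
====+++
[... 3212 characters left out ...]

232 --:..:-:----=-------------------:::--::...---
233 --...:-:--::----------:-:-------------:...---
234 -:...:---------------------------------...:--
235 -:...-------------------=-============-:..:--
236 -:..:-=====================+++++++++++=:..:--
237 -:..:=++++++++++++++++++++++++++++++++=:..:--
238 -...:+++++++++++++++++++++++++++++++++=:...--
239 -...:+++++++++++++++++++++++++++++++++=:...:-
240 :...:+++++++++++++++++++++++++++++++++=:...:-
241 :...:+++++++++++++++++++++++++++++++++=:...:-
242 :...:+++++++++++++++++++++++++++++++++=:...:-
243 :...:+++++++++++++++++++++++++++++++++=:....-
244 ....:=++++++++++++++++++++++++++++++++=.....-
245 ....:+++++++++++++++++++++++++++++++++=.....:
```

>>> send_rows([
  [0,0,0,0,14,0,255],
  [0,0,0,0,15,0,255],
  [0,0,0,0,0,0,255],
  [0,0,0,0,0,0,255],
  [0,0,0,0,0,-10,255],
  [0,0,0,0,0,-10,255],
  [0,0,0,0,0,-6,255],
  [0,0,0,0,0,-5,255],
  [0,0,0,0,0,-5,255],
  [0,0,0,0,0,-5,255],
  [0,0,0,0,0,0,255],
  [0,0,0,0,0,0,255],
])

```text
clock: 57.3
tool_pos: [590.3, -10.3, 100.6]
ee_rot: [3.142, -0.0, 1.427]
wrist_force: [0.8, -0.3, -1.6]
opening: 36.8
grip_force: 39.9
```

>>> send_rows([
  [0,0,0,0,0,-1.5,255],
  [0,0,0,0,-4,0,255],
  [0,0,0,0,-6,0,255],
  [0,0,0,0,-7,0,255],
  [0,0,0,1,-7,0,255],
  [0,0,0,1,-7,0,255],
  [0,0,0,1,-7,0,255],
  [0,0,0,1,-7,0,255],
  [0,0,0,1,-5,0,255],
  [0,0,0,1,-3.4,0,255],
  [0,0,0,0,0,0,255],
  [0,0,0,0,0,0,255],
  [0,0,0,0,0,0,255],
])

```text
clock: 58.6
tool_pos: [596.5, -63.4, 99.4]
ee_rot: [3.141, -0.0, 1.428]
wrist_force: [0.0, 0.3, -0.8]
opening: 37.0
grip_force: 39.9
```

```bash
python3 - <<'E'
from h import *
s=sensors.state(); f=cam('wrist'); save(f,'w22'); print(s['tool_pos'],s['ee_rot'],s['opening'],s['wrist_force'])
im=cv2.cvtColor(f['img'],cv2.COLOR_RGB2HSV); m=((im[:,:,0]<18)&(im[:,:,1]>110)).astype(np.uint8)
for v in range(60,240,12):
    print(v,''.join('#' if x else '.' for x in m[v,60:460:6]))
E
```

```text
[596.5320117  -63.44971337  99.35818413] [ 3.14094010e+00 -9.69402098e-05  1.42751392e+00] 36.99596043208732 [ 0.02266354  0.28091297 -0.83228044]
60 .........................................................##..##.###
72 .........................................................#.#....##.
84 ..............................................................###..
96 ...........................................................##......
108 ..............................................................#...#
120 ...................................................................
132 .....#####.........................................................
144 ....############...................................................
156 ....#################..............................................
168 ......####################.........................................
180 ............###############..........####..........................
192 ..................########...........####..........................
204 .......................##............####..........................
216 .....................................####..........................
228 ...................................................................
```

>>> send_rows([
  [0,0,0,-0.1,-0.3,-5,255],
  [0,0,0,0,0,-5,255],
  [0,0,0,0,0,-4,255],
  [0,0,0,0,0,0,255],
  [0,0,0,0,0,-4,255],
  [0,0,0,0,0,-4,255],
  [0,0,0,0,0,-2,255],
  [0,0,0,0,0,0,255],
  [0,0,0,0,0,0,255],
])

```text
clock: 59.55
tool_pos: [597.4, -64.2, 76.0]
ee_rot: [3.139, -0.0, 1.427]
wrist_force: [2.3, 0.0, 4.6]
opening: 37.1
grip_force: 39.9
```

>>> send_rows([
  [0,0,0,0,0,0,80],
  [0,0,0,0,0,0,80],
  [0,0,0,0,0,0,80],
  [0,0,0,0,0,20,80],
  [0,0,0,0,0,30,80],
  [0,0,0,0,0,40,255],
  [0,0,0,-20,-20,10,255],
  [0,0,0,-20,-20,0,255],
  [0,0,0,-20,-20,0,255],
  [0,0,0,0,0,0,255],
  [0,0,0,0,0,0,255],
  [0,0,0,0,0,0,255],
])

```text
clock: 60.75
tool_pos: [536.5, -123.1, 175.2]
ee_rot: [3.141, -0.001, 1.428]
wrist_force: [0.1, 0.5, 0.2]
opening: 11.6
grip_force: 0.0
```

```bash
cat > bar.py <<'E'
from h import *
s=sensors.state(); f=cam('wrist'); save(f,'wb%d'%(s['clock']*100)); print(s['clock'],s['tool_pos'].round(1),s['ee_rot'].round(3),s['opening'])
im=cv2.cvtColor(cv2.GaussianBlur(f['img'],(0,0),1),cv2.COLOR_RGB2HSV); m=((im[:,:,0]<18)&(im[:,:,1]>90)&(im[:,:,2]>70)).astype(np.uint8)
m[222:]=0; m=cv2.morphologyEx(m,cv2.MORPH_CLOSE,np.ones((7,7)))
n,l,st,c=cv2.connectedComponentsWithStats(m)
for i in range(1,n):
    if st[i,4]<400: continue
    pts=np.argwhere(l==i)[:,::-1].astype(float); P=np.array([onz(f,p,40)[:2] for p in pts[::3]])
    r=cv2.minAreaRect(P.astype(np.float32)); v=np.linalg.svd(P-P.mean(0),full_matrices=False)[2][0]; v*=np.sign(v[0])
    print(st[i],'centre',np.round(r[0],1),'size',np.round(r[1],1),'yaw rect',r[2].__round__(2),'pca',np.arctan2(v[1],v[0]).round(3))
E
python3 bar.py
```

```text
60.75 [ 536.5 -123.1  175.2] [ 3.141e+00 -1.000e-03  1.428e+00] 11.648806778062562
[ 401    0  111   46 3862] centre [748.1  -0.9] size [37.1 96.7] yaw rect 81.81 pca -0.155
[ 166   52  113   69 3468] centre [526.4 -25.3] size [ 29.3 107.1] yaw rect 61.45 pca -0.492
[ 315   88   33  134 3234] centre [ 625.5 -110.1] size [138.   28.1] yaw rect 83.52 pca 1.436
[ 174  194  101   28 2545] centre [ 508.3 -147. ] size [ 30.6 107.7] yaw rect 81.79 pca -0.119
```

```bash
python3 - <<'E'
from h import *
import pickle
f=pickle.load(open('w12.pkl','rb'))
for p in((398,83),(398,100),(399,97)): print(p,onz(f,p,140).round(1))
im=cv2.cvtColor(cv2.imread('pics/w12.png'),cv2.COLOR_BGR2GRAY)[66:108:2,370:420]
print('\n'.join(''.join(' .:-=+*#%@'[min(9,int(x)//26)] for x in r) for r in im))
E
```

```text
(398, 83) [605.1  32.1 140. ]
(398, 100) [590.1  28.4 140. ]
(399, 97) [592.9  28.1 140. ]
##############################################**++
##########################################*+=---::
########################################*+-:::::::
##################################******+-::::::::
#################################**+++++-:::::::::
################################**+++++=-:::::::::
################################**++++=-:::.::.:::
####*##########################**+++++=:::::::::::
###############################**++++=-:::::::::::
###############################****++++=---:::::::
##############################***+*+++++++++==-:::
##############################*************++=--::
############%###########################***+=--:::
#########################################**+=--:::
########################################***+==----
########################################**+==-----
##*##################################**++=--------
++===========+++++++*****#########***+=-----------
*++++++********#################***++=------==----
***############################***++=-:::---=--::-
##############################**+++=--:::--==-::--
```

>>> send_rows([
  [0,0,0,10,30,0,255],
  [0,0,0,10,30,0,255],
  [0,0,0,10,30,0,255],
  [0,0,0,8.5,23,0,255],
  [0,0,0,0,0,0,255],
  [0,0,0,0,0,0,255],
  [0,0,0,0,0,0,255],
])

```text
clock: 61.5
tool_pos: [574.5, -11.7, 174.8]
ee_rot: [-3.141, 0.001, 1.427]
wrist_force: [0.4, -0.0, -0.1]
opening: 0.3
grip_force: 0.0
```

>>> send_rows([
  [0,0,0,0.5,1,-30,255],
  [0,0,0,0,0,-30,255],
  [0,0,0,0,0,-30,255],
  [0,0,0,0,0,-15,255],
  [0,0,0,0,0,-8,255],
  [0,0,0,0,0,-5,255],
  [0,0,0,0,0,-5,255],
  [0,0,0,0,0,0,255],
  [0,0,0,0,0,0,255],
])

```text
clock: 62.4
tool_pos: [575.7, -10.0, 52.9]
ee_rot: [3.14, -0.0, 1.427]
wrist_force: [0.2, 0.4, -0.6]
opening: 0.4
grip_force: 0.0
```

Clear; push in −y.

>>> send_rows([
  [0,0,0,0,-3,0,255],
  [0,0,0,0,-3,0,255],
  [0,0,0,0,-3,0,255],
  [0,0,0,0,-3,0,255],
  [0,0,0,0,-3,0,255],
  [0,0,0,0,-3,0,255],
  [0,0,0,0,0,0,255],
  [0,0,0,0,0,0,255],
])

```text
clock: 63.2
tool_pos: [575.2, -28.1, 52.2]
ee_rot: [3.142, -0.0, 1.427]
wrist_force: [-0.5, 0.4, 0.0]
opening: 0.6
grip_force: 0.0
```

```bash
python3 bar.py
```

```text
63.2 [575.2 -28.1  52.2] [ 3.142 -0.     1.427] 0.553171753999844
[ 438   11   74  149 5828] centre [716.8  32.9] size [41.7 85. ] yaw rect 4.92 pca -1.272
[  88  179  145   43 3512] centre [522.9  -3.2] size [27.7 91.5] yaw rect 81.73 pca -0.276
```

>>> send_rows([
  [0,0,0,0,-2.5,0,255],
  [0,0,0,0,0,0,255],
  [0,0,0,0,0,0,255],
  [0,0,0,0,6,0,255],
  [0,0,0,0,0,30,255],
  [0,0,0,0,0,40,255],
  [0,0,0,-10,-25,40,255],
  [0,0,0,-15,-30,10,255],
  [0,0,0,-15,-35,0,255],
  [0,0,0,0,-14,0,255],
  [0,0,0,0,0,0,255],
  [0,0,0,0,0,0,255],
  [0,0,0,0,0,0,255],
])

```text
clock: 64.55
tool_pos: [535.6, -126.0, 172.2]
ee_rot: [3.141, -0.002, 1.43]
wrist_force: [0.1, 0.2, 0.2]
opening: 0.2
grip_force: 0.0
```

```bash
python3 bar.py
```

```text
64.55 [ 535.6 -126.   172.2] [ 3.141e+00 -2.000e-03  1.430e+00] 0.16985480783022772
[ 404    0  108   43 3574] centre [746.1  -2.7] size [34.3 94.9] yaw rect 81.93 pca -0.164
[ 166   48  114   70 3586] centre [526.4 -25.1] size [ 29.4 107. ] yaw rect 61.79 pca -0.496
[ 316   85   34  137 3375] centre [ 625.2 -111. ] size [139.4  28.2] yaw rect 83.72 pca 1.439
[ 174  192  102   30 2791] centre [ 508.6 -148. ] size [ 32.5 107.5] yaw rect 81.92 pca -0.11
```

```bash
ls pics | grep wb; python3 - <<'E'
from h import *
f=cam('wrist')
# pose at 63.2
T=np.eye(4); T[:3,:3]=R.from_euler('xyz',[3.1416,0,1.427]).as_matrix(); T[:3,3]=[575.2,-28.1,52.2]
g=dict(mtx=f['mtx'],W=T@f['mount'])
pin=np.array([596.4,-63.8])
for yaw in(-.495,-.3,-.1135):
    c,s=np.cos(yaw),np.sin(yaw)
    for z in(40,0): print(yaw,z,[proj(g,np.append(pin+np.array([c*a-s*b,s*a+c*b]),z)).round().tolist() for a,b in((-21,15),(-131,15),(-131,-15),(-21,-15))])
im=cv2.cvtColor(cv2.imread('pics/wb6320.png') if 1 else 0,cv2.COLOR_BGR2HSV)
for v in range(150,300,6): print(v,''.join('O' if (p[0]<18 and p[1]>90) else ' .:-=+*#%@'[min(9,int(p[2])//26)] for p in im[v,60:380:4]))
E
```

```text
wb6075.png
wb6320.png
wb6455.png
-0.495 40 [[263.0, 241.0], [99.0, 185.0], [89.0, 228.0], [248.0, 279.0]]
-0.495 0 [[261.0, 220.0], [125.0, 173.0], [116.0, 208.0], [248.0, 253.0]]
-0.3 40 [[258.0, 246.0], [89.0, 222.0], [89.0, 263.0], [250.0, 286.0]]
-0.3 0 [[256.0, 224.0], [116.0, 203.0], [115.0, 238.0], [250.0, 258.0]]
-0.1135 40 [[253.0, 251.0], [88.0, 256.0], [95.0, 295.0], [254.0, 291.0]]
-0.1135 0 [[252.0, 228.0], [115.0, 232.0], [120.0, 266.0], [253.0, 262.0]]
150 ######*############################################++++*#%%%###########%%%%%%%%%
156 #######*################################*##########%%%%%%%%%%##########%%%%%%%%%
162 ###*###############################################%%%%%%%%%%##########%%%%%%%%%
168 ############################*###################*##%%%%%%%%%###########%%%%%%%%%
174 #*############*=+###*##############################%%%%%%%%%%##########%%%%%%%%%
180 ####*#######+OO:::.:=*###############*#############%%%%%%%%%###########%%%%%%%%%
186 ###*#####+OOOOOOOOOO::.:-*############*############%%%%%%%%%###########%%%%%%%%%
192 *###***#*OOOOOOOOOOOOOOO::.:-
[... 796 characters left out ...]
................=%%%
252 ::::::::::::::::::...........................=:::=...................:::::::::::
258 ::::::::::::::::::...........................=:::+.................::::::::::---
264 -----------------::..........................+-:-+.................::::::::::---
270 ------------------:..........................+---+.................::::::::::---
276 ==================:..........................+:-:+....................:.....:===
282 %%%%%%%%%%%%%%%%%%*..........................+:=.+..........................+%%%
288 %%%%%%%%%%%%%%%%%%#..........................=.=.=..........................#%%%
294 %%%%%%%%%%%%%%%%%%%............................=............................%%%%
```

>>> send_rows([
  [0,0,0,2,40,0,255],
  [0,0,0,2,40,0,255],
  [0,0,0,1,39,0,255],
  [0,0,0,0,0,0,255],
  [0,0,0,0,0,0,255],
  [0,0,0,0,0,0,255],
  [0,0,0,0,0,-40,255],
  [0,0,0,0,0,-40,255],
  [0,0,0,0,0,-20,255],
  [0,0,0,0,0,-12,255],
  [0,0,0,0,0,-5,255],
  [0,0,0,0,0,-4,255],
  [0,0,0,0,0,0,255],
  [0,0,0,0,0,0,255],
])

```text
clock: 66.05
tool_pos: [541.0, -9.6, 52.1]
ee_rot: [3.14, 0.0, 1.427]
wrist_force: [0.1, -0.5, 0.5]
opening: 0.5
grip_force: 0.0
```

>>> send_rows([
  [0,0,0,0,-3,0,255],
  [0,0,0,0,-3,0,255],
  [0,0,0,0,-3,0,255],
  [0,0,0,0,-3,0,255],
  [0,0,0,0,-3,0,255],
  [0,0,0,0,0,0,255],
  [0,0,0,0,0,0,255],
])

```text
clock: 66.75
tool_pos: [540.1, -24.6, 51.2]
ee_rot: [-3.142, -0.0, 1.427]
wrist_force: [-0.8, 1.6, 0.5]
opening: 0.5
grip_force: 0.0
```

```bash
cat > asc.py <<'E'
from h import *
s=sensors.state(); f=cam('wrist'); p=s['tool_pos']; print(p.round(1),s['wrist_force'].round(1))
pin=np.array([596.4,-63.8])
for yaw in(-.495,-.4,-.3,-.2,-.1135):
    c,q=np.cos(yaw),np.sin(yaw)
    print(yaw,[proj(f,np.append(pin+np.array([c*a-q*b,q*a+c*b]),40)).round().tolist() for a,b in((-21,15),(-131,15),(-131,-15),(-21,-15))])
im=cv2.cvtColor(f['img'],cv2.COLOR_RGB2HSV)
for v in range(150,300,6): print(v,''.join('O' if (p[0]<18 and p[1]>90) else ' .:-=+*#%@'[min(9,int(p[2])//26)] for p in im[v,60:380:4]))
E
python3 asc.py
```

```text
[540.1 -24.6  51.2] [-0.8  1.6  0.5]
-0.495 [[318.0, 240.0], [154.0, 183.0], [142.0, 226.0], [300.0, 278.0]]
-0.4 [[314.0, 242.0], [148.0, 201.0], [140.0, 244.0], [301.0, 281.0]]
-0.3 [[311.0, 244.0], [143.0, 220.0], [140.0, 262.0], [302.0, 284.0]]
-0.2 [[309.0, 247.0], [141.0, 238.0], [142.0, 279.0], [304.0, 287.0]]
-0.1135 [[306.0, 250.0], [140.0, 254.0], [145.0, 294.0], [305.0, 290.0]]
150 ###################################################%@@@@@@@@@%###%%####%@@@@@@@@
156 ########%#################%#########%####%#########@@@@@@@@@%##########%@@@@@@@@
162 #%################%#############%##################@@@@@@@@@%#%%#######%@@@@@@@@
168 #######################%##################%%#######%@@@@@@@@%##########@@@@@@@@@
174 ######%##########%########=:-+#####################%@@@@@@@@%##########@@@@@@@@@
180 ###################%####*OOOO::::+###%%############@@@@@@@@@%##########@@@@@@@@@
186 #######################OOOOOOOOOOO:::=#############%@@@@@@@@#########%%@@@@@@@@@
192 ######################*OOOOOOOOOOOOOOO:::-*############%%##############@@@@@@@@@
198 ######################OO
[... 716 characters left out ...]
................-=OO
252 ::::::::::::::::::::.........................=:::=.................:::::.:::.:::
258 ::-:--:--------:::::::.......................+:::+................::::::::::::::
264 ------------------::.........................+---+..................:::::::::---
270 ------------------:..........................+---*..................:::::::::---
276 ==================-:.:.......................+:-:+........................::-:::
282 %%@@%@@@@@@@@@@@@@*:.........................+:=.+..........................::::
288 @%%@%@@@@@@@@@@@@@%:.........................=.=.=..........................::::
294 %%%@@@@@@@@@@@@@@@%:...........................=............................O:::
```

>>> send_rows([
  [0,0,0,0,-3,0,255],
  [0,0,0,0,-3,0,255],
  [0,0,0,0,-3,0,255],
  [0,0,0,0,-3,0,255],
  [0,0,0,0,0,0,255],
  [0,0,0,0,0,0,255],
])

```text
clock: 67.4
tool_pos: [540.2, -36.7, 51.2]
ee_rot: [3.142, -0.0, 1.427]
wrist_force: [0.5, 0.9, -0.3]
opening: 0.2
grip_force: 0.0
```

```bash
python3 asc.py
```

```text
[540.2 -36.7  51.2] [ 0.5  0.9 -0.3]
-0.495 [[316.0, 223.0], [150.0, 164.0], [137.0, 208.0], [298.0, 262.0]]
-0.4 [[313.0, 225.0], [143.0, 183.0], [136.0, 227.0], [299.0, 265.0]]
-0.3 [[310.0, 227.0], [138.0, 202.0], [136.0, 245.0], [300.0, 269.0]]
-0.2 [[307.0, 230.0], [136.0, 221.0], [138.0, 263.0], [302.0, 272.0]]
-0.1135 [[305.0, 233.0], [135.0, 238.0], [141.0, 279.0], [304.0, 274.0]]
150 ######%###############%%%####%#%#########%#%#######@@@@@@@@@%#%########%@@@@@@@@
156 #########################*=*##############%#####%##@@@@@@@@@%##########%@@@@@@@@
162 #######################*OOOO::-+####%%%###%########@@@@@@@@@@######%###%@@@@@@@@
168 ######################OOOOOOOOOO:::+#%#############%@@@@@@@@%##########@@@@@@@@@
174 ####################%OOOOOOOOOOOOOOO:::=*##########@@@@@@@@@%##########@@@@@@@@@
180 #####################OOOOOOOOOOOOOOOOOOOO::=*######%@@@@@@@@%#########%@@@@@@@@@
186 ####################*OOOOOOOOOOOOOOOOOOOOOOOO::-*###%%@@@@@@####%#####%@@@@@@@%@
192 ####################OOOOOOOOOOOOOOOOOOOOOOOOOOOOO::-+###%%#%####%######@%#%####%
198 ###################*OOOO
[... 716 characters left out ...]
................-OOO
252 ::::::::::::::::::::.........................=:::+..................:..:.:..::::
258 ---------------:-::::.:......................+:::+................::::::::::::::
264 ------------------::::.......................+-:-+.................::::::::::---
270 ------------------::.........................+---*...................::::::::---
276 ==================-:.........................+:-:+.........................:-:::
282 %@@@@@@@@@@@@@@@@@*::........................+:=:+..........................O:::
288 @@@@@@@@@@@@@@@@@@%:.........................=:=.=..........................::::
294 %%@@@%@@@@@@@@@@@@%:...........................=............................++++
```

```bash
python3 - <<'E'
from h import *
f=cam('wrist'); a=cv2.resize(f['img'][140:310,110:330],None,fx=2,fy=2,interpolation=cv2.INTER_CUBIC)
s=cam('side'); p=sensors.state()['tool_pos']; u,v=proj(s,p).astype(int); print(u,v)
b=cv2.resize(s['img'][v-32:v+28,u-35:u+35],None,fx=5,fy=5,interpolation=cv2.INTER_CUBIC)
c=cam('scene'); u,v=proj(c,p).astype(int); print(u,v)
d=cv2.resize(c['img'][v-26:v+26,u-34:u+34],None,fx=5,fy=5,interpolation=cv2.INTER_CUBIC)
o=np.zeros((600,800,3),np.uint8); o[:340,:440]=a; o[:300,445:795]=b; o[340:600,:340]=d
s1=cv2.resize(s['img'][v-10:v+1,0:1],None,fx=1,fy=1) if 0 else None
save(dict(img=o),'last')
for n,q in(('tip z29',(p[0],p[1],29)),('tip z45',(p[0],p[1],45)),('bar side z40',(p[0],-17,40))): print(n,(proj(f,q)-[110,140])*2,(proj(s,q)-proj(s,p).astype(int)+[35,32])*5+[445,0])
E
```

```text
268 198
244 179
tip z29 [271.83552162 160.22812081] [620.46728204 184.07910756]
tip z45 [271.48167423 178.17037633] [621.3129294  168.59611061]
bar side z40 [262.62623321 115.11729646] [616.07414195 194.04517548]
```

View pics/last.png

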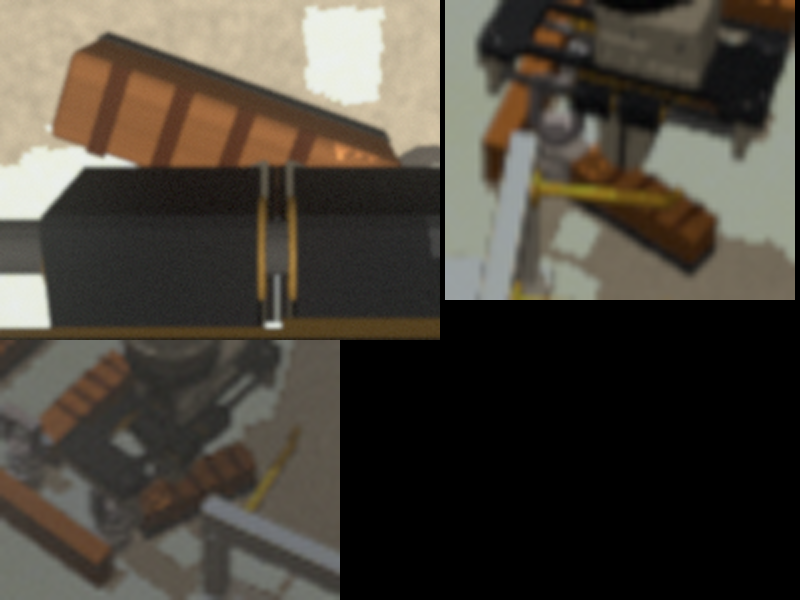

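>>> send_rows([
  [0,0,0,0,0,40,255],
  [0,0,0,0,0,40,255],
  [0,0,0,0,0,40,80],
  [0,0,-8.3,4,-12,0,80],
  [0,0,-8.3,4,-12,0,80],
  [0,0,-8.3,4,-12,0,80],
  [0,0,-8.3,4,-13,0,80],
  [0,0,-8.3,4,-13,0,80],
  [0,0,-8.3,4,-13,0,80],
  [0,0,-8.3,5,-13,0,80],
  [0,0,-8.3,5,-13,0,80],
  [0,0,-8.3,5,-13,0,80],
  [0,0,-8.3,5,-13,0,80],
  [0,0,0,0,0,-15,80],
  [0,0,0,0,0,0,80],
  [0,0,0,0,0,0,80],
  [0,0,0,0,0,0,80],
])

```text
clock: 69.3
tool_pos: [583.9, -162.3, 156.0]
ee_rot: [-3.141, 0.0, -0.018]
wrist_force: [0.4, -0.1, 0.0]
opening: 63.1
grip_force: 0.0
```

```bash
sed -i 's/,132)/,91)/' pin.py; python3 pin.py; python3 - <<'E'
from h import *
f=cam('wrist'); p=sensors.state()['tool_pos']; print(proj(f,(585.4,-163.3,91)))
E
```

```text
69.35 [ 584.1 -162.5  156.2] [-3.141 -0.    -0.019] [-0.5  0.4 -0.7]
[[595.8, -134.6], [587.3, -134.2], [578.7, -133.8], [569.9, -133.3], [560.9, -132.9], [551.8, -132.5]]
[[595.3, -162.3], [586.8, -162.1], [578.2, -162.0], [569.4, -161.8], [560.4, -161.6], [551.3, -161.5]]
[[594.8, -189.1], [586.3, -189.2], [577.7, -189.3], [568.9, -189.4], [559.9, -189.5], [550.7, -189.6]]
180 **##########*******++*+=++++++===+=+*********#%%%%%%%
182 ******************++*++++++++++==+++*********#%%%%%%%
184 *****************==================+++*******#%%%%%%%
186 ****************+-::-=====+=======-:-=*******#%%%%%%%
188 ****************+-::-=+++++++++++=-::-+******#%%%%%%%
190 ****************=-::-=+++++++++++=:::-+**+***#%%%%%%%
192 ****************=:::-=++=++++++++=::::=**+***#%%%%%%%
194 ****************-::::-===========-::::-+*****%%%%%%%%
196 *************##*==---------------------+****#%%%%%%%%
198 *************#%#+==+=+=================+****#%%%%%%%%
200 *************#%#++++++++++++++++++++++++**+*#%%%%%%%%
202 *************#%#++++++=+++++++++++++++++****#%%%%%%%%
204 *************#%#+===++
[... 693 characters left out ...]
++=----------=+**++*+****#%%%%%%%%
230 *****************+=++=----------=******++***#%%%%%%%%
232 ***********###***+=++=----------+*+***++*+**#%%%%%%%%
234 +*********##%%#**=-===-------=--+*+**+*+****#%%%%%%%%
236 +*********#%%%#*+=--------------+***++++****#%%%%%%%%
238 ++****+**#%%%%#*+=::::::::-----=***#***+****#%%%%%%%%
240 ++***+**#%%%%%#*+-:::::::::::::-##%%###*###%%%%%%%%%%
242 +*****##%%%%%%#*+=-=--:::::::::=#%%%%%%%%%%%%%%%%%%%%
244 +*****#%%%%%%#**+=+++=---------+#%%%%%%%%%%%%%%%%%%%%
246 +****#%%%%%%%#**+=++++=----===-*#%%%%%%%%%%%%%%%%%%%%
248 ++++*#########++===++==========+#####################
250 ::::-----------::::::::::::::::----------------------
[249.12200095 201.81014135]
```

>>> send_rows([
  [0,0,0,0.3,-0.8,-20,80],
  [0,0,0,0,0,-30,80],
  [0,0,0,0,0,-31,80],
  [0,0,0,0,0,0,80],
  [0,0,0,0,0,0,80],
  [0,0,0,0,0,0,255],
  [0,0,0,0,0,0,255],
  [0,0,0,0,0,0,255],
  [0,0,0,0,0,0,255],
  [0,0,0,0,0,0,255],
  [0,0,0,0,0,10,255],
  [0,0,0,0,0,20,255],
  [0,0,0,0,0,20,255],
  [0,0,0,0,0,20,255],
  [0,0,0,0,0,10,255],
  [0,0,0,0,0,0,255],
  [0,0,0,0,0,0,255],
])

```text
clock: 71.1
tool_pos: [583.9, -164.5, 154.7]
ee_rot: [3.141, 0.001, -0.022]
wrist_force: [0.4, 0.2, -0.8]
opening: 37.5
grip_force: 40.0
```

```bash
python3 held.py
```

```text
71.15 [ 583.6 -164.3  154.2] [-3.141e+00  2.000e-03 -2.200e-02] 37.0
-2 loop front top [248.2 240.2] collar lower front [248.2 201.2]
0 loop front top [248.2 236.9] collar lower front [248.2 198.6]
2 loop front top [248.2 233.5] collar lower front [248.2 195.8]
188 **************##*++==-==+*##************#%%%%
189 **************##*+++==+++*##************#%%%%
190 **************##*+=++++++*##************#%%%%
191 **************##*+=++*+=+*##************#%%%%
192 **************###+==++==+###************#%%%%
193 ***************##*=-==-=*###************#%%%%
194 ***************##*+=-==+*##*************#%%%%
195 ***************###*+==+*###*************#%%%%
196 ***************####*++**###*************#%%%%
197 **************+*###***####*************#%%%%%
198 *************+=*###****##**************#%%%%%
199 *************=-+***+=+*****************#%%%%%
200 *************==+**+---=***+************#%%%%%
201 *************=++*+=::--=++=************#%%%%%
202 *************=+*+=-:::--=--************#%%%%%
203 *************=+*=-::-------************#%%%%%
204 *************=+=---------:-+******
[... 311 characters left out ...]

232 -:....::::::-=++++++++++++++++-::::::::...:--
233 -:...:::::::-===========+=++++-:::::::....:--
234 -:....::::::---===============-::::::::...:--
235 -:....::::::::----------------:::::::::...:--
236 ::...::::::::::::::::::::::::::::::::::...:--
237 :....::::::::::::::::::::::::::::::::::....:-
238 :....:--------------------:-----------:....:-
239 :...:-=====---=--=--=----------------=-:...:-
240 :...:==================================:...:-
241 :...:=++++++++++++++++++++++++++++++++=:...:-
242 :...:=++++++++++++++++++++++++++++++++=:....-
243 ....:=++++++++++++++++++++++++++++++++=:....:
244 ....:=++++++++++++++++++++++++++++++++=:....:
245 ....:=++++++++++++++++++++++++++++++++=:....:
```

>>> send_rows([
  [0,0,0,-20,0,10,255],
  [0,0,0,-19,0,0,255],
  [0,0,0,0,30,0,255],
  [0,0,0,0,33,0,255],
  [0,0,0,0,33,0,255],
  [0,0,0,0,33,0,255],
  [0,0,0,0,35,0,255],
  [0,0,0,0,0,0,255],
  [0,0,0,0,0,0,255],
  [0,0,0,0,0,0,255],
])

```text
clock: 72.15
tool_pos: [545.0, -1.6, 164.3]
ee_rot: [3.141, 0.002, -0.023]
wrist_force: [0.9, -0.3, -1.3]
opening: 37.1
grip_force: 40.0
```

>>> send_rows([
  [0,0,0,-1,1,-25,255],
  [0,0,0,0,0,-20,255],
  [0,0,0,0,0,-12,255],
  [0,0,0,0,0,-9,255],
  [0,0,0,0,0,0,255],
  [0,0,0,0,-3,0,255],
  [0,0,0,0,-3,0,255],
  [0,0,0,0,-3,0,255],
  [0,0,0,0,-3,0,255],
  [0,0,0,0,-3,0,255],
  [0,0,0,0,-3,0,255],
  [0,0,0,0,0,0,255],
  [0,0,0,0,0,0,255],
])

```text
clock: 73.45
tool_pos: [544.5, -17.1, 99.2]
ee_rot: [-3.141, -0.0, -0.022]
wrist_force: [0.5, 0.4, 0.1]
opening: 37.2
grip_force: 40.0
```

```bash
python3 asc.py
```

```text
[544.5 -17.1  99.2] [0.5 0.4 0.1]
-0.495 [[278.0, 155.0], [216.0, 269.0], [247.0, 283.0], [311.0, 172.0]]
-0.4 [[279.0, 157.0], [229.0, 276.0], [261.0, 287.0], [315.0, 171.0]]
-0.3 [[281.0, 160.0], [243.0, 281.0], [276.0, 290.0], [318.0, 171.0]]
-0.2 [[283.0, 163.0], [257.0, 286.0], [291.0, 291.0], [321.0, 169.0]]
-0.1135 [[285.0, 164.0], [269.0, 289.0], [304.0, 292.0], [323.0, 168.0]]
150 %%%%%%%%%%%%%%@@%%+=====*======+%#%%%%%%%%%%%%%%%%%%%###=**++++%=%%%%%%%%%%%%%%%
156 %%%%%%%%%%%%%%%%%%*==========#%%%%%%%%%%%%%%%%%%%%%%%=--#%###++%=%%%%%%%%%%%%%%%
162 %%%%%%%%%%%@%@%%@%#======++#%%%%%%%%%%%%%%%%%%%%%%%#+:O#%####::-*%%%%%%%%%%%%%%%
168 %%%%%%%%%%%%%%%%%%%+===+##%%%%%%%%%%%%%%%%%%%%%%%%#*:OOOOO*##=--#%%%%%@%%%%%%%%%
174 %%%%%%%%%%%%%@%%%%%*=#%%%%%%%%%%%%%%%%%%%%%%%%%%%%#-OOOOOOOOO%#-%%%%%%%%%%%%%%%%
180 %%%%%%%%%%%%%%%%%##*#%%%########%%%%%%%%%%%#######-OOOOOOOOOOO#%%%%%%%%%%%%%%%%%
186 %%#####%%%%##*#######%%#########%%###############+OOOOOOOOOOOO%%%%%%%%%%%%%%%%%%
192 %%%%%%%%%%*#####################################*:OOOOOOOOOOO#%%%%%%%%%%%%%%%%%%
198 %%%%%%%%%%#+###############
[... 713 characters left out ...]
----:-:.............
252 :::::::::.:.::::.:...::::::.*=:::::::::::::::::::::::::::::::::::-=..:::::::.::.
258 :::::::::::::::::::::::::::.#------------------------------------:+.::::::::::::
264 :::::::::::::::::::::::::::.%-===================================-#.::::::::::::
270 :::::::::::::::::::::::::::.%-===----==-------===================-#.::::::::::::
276 =::::::::::::::::::::::::::.#:::::::::=====-======++++++=--------O#.::::::::::::
282 %:...........::::.:..:......+-:.-:-:.:#%%%%%%%OOO%%%%%%%%:.::--.:-#.::::::::::::
288 %-..........................:-O ::::.=#%%%%%%%%%%%%%%%%%%*.:-::.O=-.::::::::::::
294 %*..........................   .::::.*#%%%%%%%%%%%%%%%%%%%.:--:. . .............
```

>>> send_rows([
  [0,0,0,0,-3,0,255],
  [0,0,0,0,-3,0,255],
  [0,0,0,0,-3,0,255],
  [0,0,0,0,-3,0,255],
  [0,0,0,0,-3,0,255],
  [0,0,0,0,-1,0,255],
  [0,0,0,0,0,0,255],
  [0,0,0,0,0,0,255],
])

```text
clock: 74.3
tool_pos: [544.3, -33.5, 99.1]
ee_rot: [3.141, 0.0, -0.022]
wrist_force: [-0.2, 1.0, -1.0]
opening: 37.4
grip_force: 40.0
```

```bash
python3 asc.py | head -20; cat > yaw.py <<'E'
from h import *
# bar yaws on the top face: fit left/right orange edges row by row
s=sensors.state(); f=cam('wrist'); print(s['clock'],s['tool_pos'].round(1),s['wrist_force'].round(1))
im=cv2.cvtColor(cv2.GaussianBlur(f['img'],(0,0),.8),cv2.COLOR_RGB2HSV); m=(im[:,:,0]<18)&(im[:,:,1]>90)&(im[:,:,2]>60)
import sys
r0,r1,c0,c1=map(int,sys.argv[1:5]); C=[];L=[];Q=[]
for v in range(r0,r1,2):
    x=np.flatnonzero(m[v,c0:c1])
    if len(x)<8: continue
    a,b=onz(f,(x[0]+c0,v),40),onz(f,(x[-1]+c0+1,v),40); L.append(a[:2]);Q.append(b[:2])
for n,P in(('left',L),('right',Q)):
    k=np.polyfit([p[0] for p in P],[p[1] for p in P],1); print(n,'yaw',np.arctan(k[0]).round(3),'y at x=540',np.polyval(k,540).round(1),len(P))
E
python3 yaw.py 182 198 200 400
```

```text
[544.3 -33.5  99.1] [-0.2  1.  -1. ]
-0.495 [[256.0, 155.0], [197.0, 269.0], [228.0, 283.0], [290.0, 172.0]]
-0.4 [[258.0, 158.0], [210.0, 276.0], [242.0, 287.0], [293.0, 172.0]]
-0.3 [[260.0, 160.0], [224.0, 282.0], [257.0, 290.0], [297.0, 171.0]]
-0.2 [[262.0, 163.0], [238.0, 286.0], [272.0, 292.0], [300.0, 170.0]]
-0.1135 [[264.0, 165.0], [251.0, 289.0], [285.0, 292.0], [302.0, 168.0]]
150 @@@%@@@%*=======++========+%##@@@@@@@@@@@@@@@@@@@@###+%+%%++++#-%%%%%%%@@%%%%##*
156 @@@@@@@%#========*=====*#%@@%#@%@@%@@@@@@%@%@@@@%%=*++%%##=+++*-%%%%%@%@@%@%%###
162 %@@@@@@%%+=======*==+**%%%%%%@%@@@@@@@@@@@@%@@@@%=-O-%@@@#=-----%%%%%%%%%@%%%%##
168 @%%@@%@%%*======+##%#%%%@%@@@@%@@@@%@@@@@@@@@%%@%:OOO%@@@#+-----#%%%%%@@@%%@%###
174 @@@@@@@@%%===###%%@@@@%%@@%@@@@@@@@%@%@%@@@@@@@%*:OOOOOOO*##+=--#%%%%%%%%@%%%#-:
180 %%%%%%%%%#%%%###%%%@@%%%#######%@@@%@%@@@@%#####-OOOOOOOOOOO#%%+#%%%%%@%@%%%#*::
186 %%##*#%%%%########%%####################%%#####*:OOOOOOOOOOO#%%%%%%%%@@@@@%%#*::
192 %#=%%%%%%%#####################################=-OOOOOOOOOO*##%%@@%%%%@@@%%##-::
198 %#=#%%%%%%####################################*:OOOOOOOOOOO###%%%%%@@@%%%%%##::O
204 #*==%%%%%%##################################+-----OOOOOOOO*##%@%%@%@%%@%@@%#*::O
210 **+-%%%%%%#################################-++++++=OOOOOOO+##%@%%%%%%%@%%%##=:OO
216 *#*=+%%%%%%#############################---++++++++=--OOOO###%%%%%%%%%%%%%##::OO
222 #**+-%%%%##*+******************####*=-+*-:=++++++++=::OOO-=*#%%%##########*+.:OO
228 %*#+=#%:.......................=------.:::-++++++++=::-O.-----=+................
74.35 [544.3 -33.5  99.1] [-0.3  1.7  0.3]
left yaw -0.281 y at x=540 -32.9 8
right yaw 0.378 y at x=540 -159.3 8
```

>>> send_rows([
  [0,0,0,0,-3,0,255],
  [0,0,0,0,-2,0,255],
  [0,0,0,0,-2,0,255],
  [0,0,0,0,0,0,255],
  [0,0,0,0,0,0,255],
])

```text
clock: 74.9
tool_pos: [544.5, -40.6, 99.2]
ee_rot: [3.141, -0.0, -0.022]
wrist_force: [-0.8, 1.7, 0.9]
opening: 36.8
grip_force: 40.0
```

```bash
python3 asc.py | head -20;  python3 yaw.py 170 200 200 300
```

```text
[544.5 -40.6  99.2] [-0.8  1.7  0.9]
-0.495 [[247.0, 155.0], [189.0, 269.0], [220.0, 284.0], [281.0, 173.0]]
-0.4 [[249.0, 158.0], [201.0, 276.0], [234.0, 287.0], [284.0, 172.0]]
-0.3 [[251.0, 161.0], [215.0, 282.0], [249.0, 290.0], [288.0, 171.0]]
-0.2 [[253.0, 163.0], [230.0, 286.0], [264.0, 292.0], [291.0, 170.0]]
-0.1135 [[255.0, 165.0], [243.0, 289.0], [277.0, 292.0], [293.0, 169.0]]
150 %@%%*========#==========+%#%@@@@@@@@@@@@@@@@@@@@%##*+%=%%**+++%=*%%%%%@@%%%##*--
156 @@%%*========++=====+*#%@@%#@@@@%@@@@@@@@@@@@@%@%##+=*%*#*#+++%+=%%%%%@@@%%###=-
162 @@@%%+========*==+***#%%%%@@%@%@@@@@@@@@@@@@@@@#:=-=*@@@%*-------%%%%%@@@%%####*
168 @@@%%*=====-=+#####%%%@%@%@@@@@@@@@%@@@@@@@@@%%*-OOO%@@@%#=------#%%%%%@@%%#####
174 @@@%%#=--+#%##%%%@%@%@%%@@@@@@%@@@@@@@@@@@@@@%%=-OOOOOOOOO**%+---#%%%%%@@@%#-:-O
180 %%%%%*#%@%%%####%%@%%%@%########@@@@@@@@@@%####:-OOOOOOOOOOO#%@%**%%%%@@%%##::OO
186 **#%%%%%%%#######%%%%#%###########%%###%%%#####:OOOOOOOOOOO###%%@@@@@@@%@%#*:::O
192 %%%%%%%%%%####################################+:OOOOOOOOOOO###%@@@@@@@@@%##=:OOO
198 %%%%%%%%@%####################################=-OOOOOOOOOOO##%@@@@@@@@@%%##::OOO
204 #%%%%%%%%%%#################################=-----OOOOOOOO*##%@@@@%@@%%@%#*::OOO
210 =%%%%%%%%%%################################-++++++=OOOOOOO+##%%%%%%%%@@%##+:OOOO
216 -%%%%%%%%%##############################---+++++=++=:-OOOO*##%%%%%%%@%@%##::OOOO
222 =+%%%%%%%#*********************####*===*:--++++++++=::OOO-=*#%%%########*+.:OOOO
228 +-%%%%%:.......................=------.:::-++++++++=:::O.-----=+................
74.95 [544.4 -40.5  99.1] [0.3 2.4 1.7]
left yaw -0.212 y at x=540 -39.1 15
right yaw 0.597 y at x=540 -89.0 15
```

>>> send_rows([
  [0,0,0,0,-2,0,255],
  [0,0,0,0,-1.5,0,255],
  [0,0,0,0,0,0,255],
  [0,0,0,0,0,0,255],
  [0,0,0,0,5,0,255],
  [0,0,0,0,0,20,255],
  [0,0,0,0,0,40,255],
  [0,0,0,0,0,40,255],
  [0,0,0,10,-30,40,255],
  [0,0,0,15,-35,20,255],
  [0,0,0,15,-35,0,255],
  [0,0,0,0,0,0,255],
  [0,0,0,0,0,0,255],
  [0,0,0,0,0,0,255],
])

```text
clock: 76.4
tool_pos: [583.5, -137.6, 257.6]
ee_rot: [-3.141, 0.002, -0.021]
wrist_force: [-0.0, 0.0, -0.7]
opening: 37.2
grip_force: 40.0
```

```bash
sed -i 's/m\[222:\]=0/m[226:]=0/' bar.py; python3 bar.py; python3 - <<'E'
from h import *
f=cam('wrist')
im=cv2.cvtColor(f['img'],cv2.COLOR_RGB2HSV)
for v in range(90,236,5): print(v,''.join('O' if (p[0]<18 and p[1]>90) else ' .:-=+*#%@'[min(9,int(p[2])//26)] for p in im[v,100:420:3]))
E
```

```text
76.4 [ 583.5 -137.6  257.6] [-3.141e+00  2.000e-03 -2.100e-02] 37.237541097977754
[  23    0  128   69 5894] centre [769.2  46.3] size [139.1  74.3] yaw rect 66.81 pca 1.377
[ 173  123  272   41 4652] centre [ 616.2 -218.1] size [354.5  23.4] yaw rect 83.21 pca 1.457
[ 174  178   27   48 1021] centre [540.3 -52.5] size [31.4 70.6] yaw rect 80.21 pca -0.235
[253 186  22  29 469] centre [ 539.7 -156.8] size [28.9 37.9] yaw rect 83.25 pca 0.438
[322 188  28  37 775] centre [ 527.9 -256.4] size [32.8 51.7] yaw rect 83.58 pca -0.062
[393 192  28  34 668] centre [ 523.5 -354.1] size [36.6 47.9] yaw rect 88.8 pca 0.326
90 %%%%%%%%%%%%%%%%%%%%%%%%%%%%%%%%%%%%%%%%%%%%%%%%%%%%%%%%%%%%%%%%%%%%%%%%%%%%%%%%%%%%%%%%%%%%%%%%%%%%%%%%%%%
95 %%%%%%%%%%%%%%%%%%%%%%%%%%%%%%%%%%%%%%%%%%%%%%%%%%%%%%%%%%%%%%%%%%%%%%%%%%%%%%%%%%%%%%%%%%%%%%%%%%%%%%%%%%%
100 %%%%%%%%%%%%%%%%%%%%%%%%%%%%%%%%%%%%%%%%%%%%%%%%%%%%%%%%%%%%%%%%%%%%%%%%%%%%%%%%%%%%%%%%%%%%%%%%%%%%%%%%%%%
105 %%%%%%%%%%%%%%%%%%%%%%%%%%%%%%%%%%%%%%%%%%%%%%%%%%%%%%%%%%%%%%%%%%%%%%%%%%%%%%%%%%%%%%%%%%%%%%%%%%%%%%%%%%%
110 %%%%%%%%%%%%%%%%%%%%%%%%%%%%%%
[... 2177 characters left out ...]
OOOO#%%%%%%%%%#*-:OOOOOOOOOO
210 %*#%%%%%#******#***##****OOOOOOOO-*#*#*#****-+++++++++-OOO#%%%%%%%%%%%%#*-:OOOOOOOO%%%%%%%%%%**::OOOOOOOOOO
215 %#*%%%%%#***#************OOOOOOOO=*##%**-::-===========---=%%%%%%%%%%%%#*:OOOOOOOOO%%%%%%%%%%*=:OOOOOOOOOO#
220 %#*#%%%%#******##**#*****OOOOOOOO+*#*#%*:::=+++++++++++-:::#%%*#%%%%%%#*+:OOOOOOOO%%%%%%%%%%#*::OOOOOOOOOO*
225 ............................OOOO-----.:-:::=+++++++++++-:::=*.:----=*##+..............................OOO#%
230 ............................--------:..::::=+++++++++++-::::-..--------:................................O#%
235 ............................:-------...::::-------------:::::..:-------:..................................:
```

>>> send_rows([
  [0,0,-0.9,-22,-12,0,255],
  [0,0,-0.9,-22,-12,0,255],
  [0,0,-0.9,-22,-13,0,255],
  [0,0,-0.9,-22,-13,0,255],
  [0,0,-0.9,-22,-13,0,255],
  [0,0,-0.8,-23,-12,0,255],
  [0,0,0,0,0,0,255],
  [0,0,0,0,0,0,255],
  [0,0,0,0,0,0,255],
])

```text
clock: 77.4
tool_pos: [452.1, -212.2, 258.6]
ee_rot: [-3.142, -0.001, -0.112]
wrist_force: [0.1, 0.4, -0.7]
opening: 37.7
grip_force: 40.0
```

```bash
cat > yaws.py <<'E'
from h import *
# bar top faces: oak bright faces; edge lines of each top face by row scan
s=sensors.state(); f=cam('wrist'); save(f,'y%d'%(s['clock']*100)); print(s['clock'],s['tool_pos'].round(1),s['ee_rot'].round(3))
im=cv2.cvtColor(cv2.GaussianBlur(f['img'],(0,0),.7),cv2.COLOR_RGB2HSV).astype(int); m=(im[:,:,0]<18)&(im[:,:,1]>90)&(im[:,:,2]>60)
for nm,pin in(('1',(596.4,-63.8)),('2',(585.4,-163.2)),('3',(574.5,-262.7)),('4',(563.6,-361.8))):
    pin=np.array(pin); L=[];Q=[]
    for a in range(30,128,2):
        c=pin+a*np.array([-.9936,.1133]); u,v=proj(f,np.append(c,40)); v=int(round(v))
        if not(0<=v<222): continue
        lo,hi=int(u-45),int(u+45); x=np.flatnonzero(m[v,max(lo,0):min(hi,512)])
        if len(x)<10: continue
        L.append(onz(f,(x[0]+max(lo,0)-.0,v),40)[:2]); Q.append(onz(f,(x[-1]+max(lo,0)+1,v),40)[:2])
    for n,P in(('L',L),('R',Q)):
        P=np.array(P)
        if len(P)<6: continue
        k=np.polyfit(P[:,0],P[:,1],1); r=P[:,1]-np.polyval(k,P[:,0]); g=abs(r)<1.5*r.std()+.3; k=np.polyfit(P[g,0],P[g,1],1)
        print(nm,n,'yaw',np.arctan(k[0]).round(3),'lateral from pin',((pin[1]-np.polyval(k,pin[0]))*np.cos(k[0])).round(1),'rms',r[g].std().round(2),g.sum())
E
python3 yaws.py
```

```text
77.4 [ 452.1 -212.2  258.6] [-3.142e+00 -1.000e-03 -1.120e-01]
1 L yaw -0.159 lateral from pin -17.9 rms 0.45 48
1 R yaw -0.178 lateral from pin 20.3 rms 0.49 48
2 L yaw -0.117 lateral from pin -14.5 rms 0.36 49
2 R yaw -0.115 lateral from pin 16.0 rms 0.37 49
3 L yaw -0.113 lateral from pin -14.5 rms 0.36 48
3 R yaw -0.119 lateral from pin 15.6 rms 0.37 48
4 L yaw -0.117 lateral from pin -19.3 rms 0.56 48
4 R yaw -0.139 lateral from pin 15.1 rms 0.41 49
```

>>> send_rows([
  [0,0,0,15,33,0,255],
  [0,0,0,15,33,0,255],
  [0,0,0,15,33,0,255],
  [0,0,0,15,33,0,255],
  [0,0,0,16,33,0,255],
  [0,0,0,16,32,0,255],
  [0,0,0,0,0,-30,255],
  [0,0,0,0,0,-40,255],
  [0,0,0,0,0,-24,255],
  [0,0,0,0,0,0,255],
  [0,0,0,0,0,0,255],
  [0,0,0,0,0,0,255],
])

```text
clock: 78.65
tool_pos: [544.8, -15.6, 166.1]
ee_rot: [-3.141, -0.003, -0.114]
wrist_force: [-0.0, 0.1, -0.4]
opening: 36.9
grip_force: 40.0
```

>>> send_rows([
  [0,0,0,0,0,-30,255],
  [0,0,0,0,0,-25,255],
  [0,0,0,0,0,-12,255],
  [0,0,0,0,-5,0,255],
  [0,0,0,0,-5,0,255],
  [0,0,0,0,-5,0,255],
  [0,0,0,0,-5,0,255],
  [0,0,0,0,-4,0,255],
  [0,0,0,0,-3,0,255],
  [0,0,0,0,-2.2,0,255],
  [0,0,0,0,-2,0,255],
  [0,0,0,0,0,0,255],
  [0,0,0,0,0,0,255],
  [0,0,0,0,0,0,255],
])

```text
clock: 80.05
tool_pos: [543.5, -46.7, 97.6]
ee_rot: [-3.141, -0.0, -0.113]
wrist_force: [0.2, 5.1, 5.0]
opening: 37.4
grip_force: 40.2
```

>>> send_rows([
  [0,0,0,0,6,0,255],
  [0,0,0,0,0,20,255],
  [0,0,0,0,0,40,255],
  [0,0,0,0,0,40,255],
  [0,0,0,0,0,40,255],
  [0,0,0,-15,-28,21,255],
  [0,0,0,-15,-28,0,255],
  [0,0,0,-15,-29,0,255],
  [0,0,0,-15,-29,0,255],
  [0,0,0,-16,-29,0,255],
  [0,0,0,-16,-29,0,255],
  [0,0,0,0,0,0,255],
  [0,0,0,0,0,0,255],
  [0,0,0,0,0,0,255],
])

```text
clock: 81.45
tool_pos: [451.0, -213.0, 258.0]
ee_rot: [-3.142, 0.001, -0.114]
wrist_force: [0.6, -0.0, -1.0]
opening: 37.4
grip_force: 40.0
```

```bash
python3 yaws.py
```

```text
81.45 [ 451. -213.  258.] [-3.142e+00  1.000e-03 -1.140e-01]
1 L yaw -0.075 lateral from pin -17.4 rms 0.41 49
1 R yaw -0.088 lateral from pin 20.3 rms 0.45 48
2 L yaw -0.117 lateral from pin -14.6 rms 0.38 49
2 R yaw -0.119 lateral from pin 16.3 rms 0.38 49
3 L yaw -0.119 lateral from pin -14.2 rms 0.32 48
3 R yaw -0.12 lateral from pin 15.7 rms 0.38 49
4 L yaw -0.112 lateral from pin -20.0 rms 0.51 47
4 R yaw -0.137 lateral from pin 14.7 rms 0.37 49
```

```bash
python3 held.py | sed -n 1,30p
```

```text
81.55 [ 451.5 -212.4  258.2] [-3.141  0.    -0.112] 37.3
-2 loop front top [248.4 240.2] collar lower front [248.4 201.2]
0 loop front top [248.4 236.8] collar lower front [248.4 198.5]
2 loop front top [248.4 233.5] collar lower front [248.4 195.8]
188 ******************************%%%%%%%%%%%%%%%
189 *****************##***********%%%%%%%%%%%%%%%
190 *****************#%***********%%%%%%%%%%%%%%%
191 *****************%%#**********%%%%%%%%%%%%%%%
192 *****************#%#**********%%%%%%%%%%%%%%%
193 *****************%%#**********%%%%%%%%%%%%%%%
194 ****************#%%#**********%%%%%%%%%%%%%%%
195 ****************#%%#**********#%%%%%%%%%%%%%%
196 ****************#%%#**********#%%%%%%%%%%%%%%
197 *****************%%#**********%%%%%%%%%%%%%%%
198 *****************%%*++********%%%%%%%%%%%%%%%
199 *****************##+==+*******%%%%%%%%%%%%%%%
200 *****************#+---=+******%%%%%%%%%%%%%%%
201 ******************=-::-=+*****%%%%%%%%%%%%%%%
202 ****************+=-::::-=+****%%%%%%%%%%%%%%%
203 ***************+=---------+***%%%%%%%%%%%%%%%
204 **************+=-----=----=+**%%%%%%%%%%%%%%%
205 **************+---=======--+**%%%%%%%%%%%%%%%
206 *************+=--==+++++==-=+*%%%%%%%%%%%%%%%
207 *************+--=++++++++=--+*%%%%%%%%%%%%%%%
229 --:...::::::=++++++++++++++++=-::::::=-..:---
230 --:...::::::=+++++++++++++++++-::::::--..:---
231 --....::::::=+++++++++++++++++-::::::::..:---
232 -:....::::::+*+=+++++++++++++*-:::::::....:--
233 -:....:::::-+*==============*#=:::::::....:--
234 -:...::::::-++==============+*-::::::::...:--
```

>>> send_rows([
  [0,0,0,12,30,0,255],
  [0,0,0,11,30,-20,255],
  [0,0,0,11,30,-30,255],
  [0,0,0,11,27,-40,255],
  [0,0,0,0,0,-30,255],
  [0,0,0,0,0,-25,255],
  [0,0,0,0,0,-14,255],
  [0,0,0,0,0,0,255],
  [0,0,0,0,4,0,255],
  [0,0,0,0,4,0,255],
  [0,0,0,0,2,0,255],
  [0,0,0,0,0,0,255],
  [0,0,0,0,0,0,255],
])

```text
clock: 82.85
tool_pos: [496.6, -86.7, 100.0]
ee_rot: [3.141, -0.001, -0.114]
wrist_force: [0.1, -0.5, -1.3]
opening: 37.3
grip_force: 40.0
```

```bash
python3 yaws.py; tail -3 yaws.py >/dev/null; python3 asc.py | sed -n 1,22p
```

```text
82.85 [496.6 -86.7 100. ] [ 3.141e+00 -1.000e-03 -1.140e-01]
1 L yaw -0.083 lateral from pin -16.0 rms 0.29 40
1 R yaw -0.066 lateral from pin 13.6 rms 1.18 37
2 L yaw -0.135 lateral from pin -17.1 rms 0.33 39
2 R yaw -0.109 lateral from pin 14.3 rms 0.3 39
3 L yaw -0.118 lateral from pin -26.5 rms 0.27 41
3 R yaw -0.115 lateral from pin 16.8 rms 0.48 38
[496.5 -86.7  99.8] [-0.7  0.4 -1.1]
-0.495 [[172.0, 98.0], [131.0, 228.0], [166.0, 240.0], [211.0, 113.0]]
-0.4 [[174.0, 101.0], [145.0, 234.0], [180.0, 243.0], [214.0, 112.0]]
-0.3 [[177.0, 103.0], [160.0, 239.0], [196.0, 245.0], [217.0, 111.0]]
-0.2 [[179.0, 106.0], [176.0, 243.0], [212.0, 245.0], [220.0, 109.0]]
-0.1135 [[182.0, 108.0], [190.0, 245.0], [226.0, 244.0], [222.0, 108.0]]
150 %%%%%%%%%%%%%%%%%%%%%%%%%%%%%%%*OOOOOOOOOO%%%%%%%%%%%%%%%%%%#*:OOOOOOOOOOO%%%%%%
156 %%%%%%%%%%%%%%%%%%%%%%%%%%%%%%%*OOOOOOOOOO%%%%%%%%%%%%%%%%%##+:OOOOOOOOOOO%%%%%%
162 #%%%%%%%%%%%%%%%%%%%%%%%%%%%%%%%OOOOOOOOOO#%%%%%%%%%%%%%%%%##+:OOOOOOOOOO%%%%%%%
168 #%%%%%%%%%%%%%%%%%%%%%%%%%%%%%%%OOOOOOOOOO*%%%%%%%%%%%%%%%%##+:OOOOOOOOOO%%%%%%%
174 #%%%%%%%
[... 307 characters left out ...]
#-OOOOOOOOOOO%%%%%%%
198 %###%%%%%%%##########*###*######*OOOOOOOOO:###***###%########:OOOOOOOOOOO%%%%%%%
204 %%*#%%%%%%%#*#################*#+OOOOOOOOO:*=--=--##########*:OOOOOOOOOOO%%%%%%%
210 %%##%%%%%%%##*######*#######**##*OOOOOOOOOO+*+++++=#%%#*####*:OOOOOOOOOO#%%%%%%%
216 %%%###%%%%%####*######**######**#OOOOOOO::-++++++++=:-*#####*:OOOOOOOOOO%%%%%%%%
222 %%%%*#%%%##**+***+*+*+***++*++***OOO=-OO::-++++++++=::-*=-=**:OOOOOOOOOO########
228 %%%%###-.......................=------.:::-++++++++=:::=.-------................
234 %%%%#:.........................------:.::::========+::::..------................
240 %%#:.........................--:-----..=+++++++++++++++=..------:O..............
```

>>> send_rows([
  [0,0,0,0,3,0,255],
  [0,0,0,0,3,0,255],
  [0,0,0,0,3,0,255],
  [0,0,0,0,2,0,255],
  [0,0,0,0,0,0,255],
  [0,0,0,0,0,0,255],
])

```text
clock: 83.55
tool_pos: [496.3, -75.2, 99.4]
ee_rot: [-3.141, -0.0, -0.114]
wrist_force: [-0.6, -0.0, -0.9]
opening: 37.2
grip_force: 40.0
```

```bash
python3 yaws.py|head -5
```

```text
83.55 [496.3 -75.2  99.4] [-3.141 -0.    -0.114]
1 L yaw -0.112 lateral from pin -15.5 rms 0.3 41
1 R yaw -0.148 lateral from pin 16.2 rms 2.07 38
2 L yaw -0.135 lateral from pin -18.2 rms 0.35 41
2 R yaw -0.111 lateral from pin 14.5 rms 0.33 40
```

>>> send_rows([
  [0,0,0,0,-7,0,255],
  [0,0,0,0,0,20,255],
  [0,0,0,0,0,22,255],
  [0,0,0,20,-28,0,255],
  [0,0,0,20,-28,0,255],
  [0,0,0,20,-27,0,255],
  [0,0,0,0,0,0,255],
  [0,0,0,0,0,0,255],
  [0,0,0,0,0,0,255],
])

```text
clock: 84.5
tool_pos: [555.6, -164.6, 141.1]
ee_rot: [-3.141, 0.001, -0.113]
wrist_force: [-0.3, 0.6, -0.2]
opening: 37.0
grip_force: 40.0
```

```bash
python3 look.py 585.4 -163.2 | head -3; python3 yaws.py | sed -n 2,3p
```

```text
84.55 [ 555.6 -164.3  141.2] [-3.141e+00  1.000e-03 -1.130e-01] [-0.1  0.2 -0.5] 37.3
proj [243.2 160.9] hole (array([ 583.4, -162.7]), array([242.9, 163.1]), np.float64(7.4)) move TCP [27.8  1.6]
#######%%###****##%%%%%%%%%%%%%%%%%%%%%#################
1 L yaw -0.175 lateral from pin -13.3 rms 0.61 14
1 R yaw -0.093 lateral from pin 19.1 rms 0.33 15
```

>>> send_rows([
  [0,0,0,15,-0.3,0,255],
  [0,0,0,15.4,-0.3,0,255],
  [0,0,0,0,0,0,255],
  [0,0,0,0,0,0,255],
  [0,0,0,0,0,-10,255],
  [0,0,0,0,0,-10,255],
  [0,0,0,0,0,-6,255],
  [0,0,0,0,0,-6,255],
  [0,0,0,0,0,-6,255],
  [0,0,0,0,0,0,255],
  [0,0,0,0,0,0,255],
])

```text
clock: 85.7
tool_pos: [586.4, -165.8, 103.2]
ee_rot: [-3.141, 0.001, -0.114]
wrist_force: [0.5, -0.7, -0.8]
opening: 37.4
grip_force: 40.0
```

>>> send_rows([
  [0,0,0,0,0.6,-5,255],
  [0,0,0,0,0,-5,255],
  [0,0,0,0,0,-4,255],
  [0,0,0,0,0,-4,255],
  [0,0,0,0,0,0,255],
  [0,0,0,0,0,0,255],
])

```text
clock: 86.3
tool_pos: [586.4, -165.4, 85.0]
ee_rot: [-3.142, 0.001, -0.114]
wrist_force: [-0.5, -0.1, -1.9]
opening: 37.1
grip_force: 40.0
```

>>> send_rows([
  [0,0,0,-0.5,0.6,-4,255],
  [0,0,0,0,0,-4,255],
  [0,0,0,0,0,-2,255],
  [0,0,0,0,0,0,255],
  [0,0,0,0,0,0,255],
])

```text
clock: 86.8
tool_pos: [586.7, -165.0, 75.9]
ee_rot: [3.141, -0.001, -0.114]
wrist_force: [-1.7, -0.1, 4.0]
opening: 37.3
grip_force: 40.0
```

>>> send_rows([
  [0,0,0,0,0,0,80],
  [0,0,0,0,0,0,80],
  [0,0,0,0,0,0,80],
  [0,0,0,0,0,20,80],
  [0,0,0,0,0,40,80],
  [0,0,0,-20,-5,40,80],
  [0,0,0,-30,-10,40,80],
  [0,0,0,-28,-10,40,80],
  [0,0,0,-28,-10,3,80],
  [0,0,0,-28,-12,0,80],
  [0,0,0,0,0,0,80],
  [0,0,0,0,0,0,80],
  [0,0,0,0,0,0,80],
])

```text
clock: 88.1
tool_pos: [453.6, -211.1, 257.7]
ee_rot: [-3.141, -0.001, -0.113]
wrist_force: [-0.1, 0.4, 0.5]
opening: 62.9
grip_force: 0.0
```

```bash
python3 yaws.py; python3 - <<'E'
from h import *
f=cam('wrist'); 
for z in(44,91): print(z,[proj(f,(x,y,z)).round().tolist() for x,y in((596.4,-63.8),(585.4,-163.2),(574.5,-262.7),(563.6,-361.8))])
im=cv2.cvtColor(f['img'],cv2.COLOR_RGB2HSV)
for v in range(20,112,3): print(v,''.join('O' if (p[0]<18 and p[1]>90) else ' .:-=+*#%@'[min(9,int(p[2])//26)] for p in im[v,100:410:2]))
E
```

```text
88.1 [ 453.6 -211.1  257.7] [-3.141e+00 -1.000e-03 -1.130e-01]
1 L yaw -0.109 lateral from pin -16.5 rms 0.44 49
1 R yaw -0.125 lateral from pin 21.4 rms 0.51 48
2 L yaw -0.121 lateral from pin -14.4 rms 0.4 49
2 R yaw -0.119 lateral from pin 16.2 rms 0.39 48
3 L yaw -0.11 lateral from pin -14.9 rms 0.37 49
3 R yaw -0.119 lateral from pin 15.7 rms 0.37 49
4 L yaw -0.116 lateral from pin -19.5 rms 0.6 47
4 R yaw -0.135 lateral from pin 14.7 rms 0.4 49
44 [[114.0, 68.0], [197.0, 67.0], [280.0, 67.0], [363.0, 67.0]]
91 [[94.0, 61.0], [189.0, 60.0], [285.0, 60.0], [380.0, 60.0]]
20 ###########################################################################################################################################################
23 **O****OO******************O**************************OOOOOO*******O*O**************************O******OO*********OOOO****O***O*****************###########
26 OOOOOOOOOOOOOOOOOOOOOOOOOOOOOOOOOOOOOOOOOOOOOOOOOOOOOOOOOOOOOOOOOOOOOOOOOOOOOOOOOOOOOOOOOOOOOOOOOOOOOOOOOOOOOOOOOOOOOOOOOOOOOOOOOOOOOOOOOOOOOOOOO##########
29 OOOOOOOOOOOOOOOOOOOOOOOOOOOOOOOOOOOOOO
[... 3714 characters left out ...]
O#%%#%%#%#%#%%%%%%%##**+-::OOOOOOOOOOOOO###########%###%#%##
101 ###OOOOOOOOOOOOOOO::*##%%%%%##%%#%%#%#%##%#*OOOOOOOOOOOO-*#%%#%%#%%%%%%#%%%%%###***=OOOOOOOOOOOO##%%%%%%%%#%%%%######*+-:OOOOOOOOOOOOOO#%###%#%%%###%%##%##
104 ####OOOOOOOOOOOOOO::+##%#%#%%#%%%#%%%%%%##%#OOOOOOOOOOOO-*###%%%%%#%%%#%%%%%%%%%***=OOOOOOOOOOOO###%%%%%#%#%%%#%####**+::OOOOOOOOOOOOOO####%%########%#####
107 %###OOOOOOOOOOOOOO::+###%##%#%%#%%%#%%%%%%##OOOOOOOOOOOO-*#%%##%%%%%#%%%%%#%%%%%#**=OOOOOOOOOOOO#%%#%####%%%%#%###%#**+::OOOOOOOOOOOOOO###################%
110 #%##OOOOOOOOOOOOOOO:=#%#%##%%#%%%##%%%#%%##*OOOOOOOOOOOO-*%%%%%%%%%%%%%%%%%%%%%%#*+=OOOOOOOOOOOO##%####%#%#%%%##%%##**=:::OOOOOOOOOOOO*#####%###%###%#%#%##
```

```bash
python3 - <<'E'
from h import *
f=cam('wrist')
for z in(85,91,97,110): print(z,proj(f,(596.4-18.8,-63.8-2.7,z)).round(1),proj(f,(596.4+18.8,-63.8+2.7,z)).round(1))
im=cv2.cvtColor(f['img'],cv2.COLOR_RGB2GRAY)
for v in range(36,90,2): print(v,''.join(' .:-=+*#%@'[min(9,int(p)//26)] for p in im[v,70:140]))
E
```

```text
85 [103.7  79.9] [90.1 42.8]
91 [101.   79.3] [87.1 41.4]
97 [98.2 78.6] [83.9 39.9]
110 [91.7 77.1] [76.6 36.6]
36 #################*+===================================================
38 ##################*+==================================================
40 ############*******+==================================================
42 ###########****+==-----------:----------------------------------------
44 ########********+=-:::::::............................................
46 #########*********+--:::::::::.........:---------------::.............
48 ##########*********+=-:::::::::::::::::=++++*****++++++=-::...........
50 #########************+=-::.:::::::-====+**#########**#**=-::::--======
52 #########*************+=-::......:-==++*###############*+-:::-=+++++++
54 ###########*************+=-:..:::-++++***##***#######***=--::-=++++++*
56 #############*************+-:::=+*****************+++++=---:--=*******
58 ##############*************+=--+***************++++++++++=--=+*#######
60 ################*************+==+***************+==+++==++++++*#######
62 ##################****
[... 310 characters left out ...]
*+--::---======-:=+*+---+++=---+*#
72 ###################################**+-:::::::::::::-+*+=---===----=*#
74 ##############################*****+=-::....::::::::-=+=----==--::-+*#
76 ##############################**++-::.:....::....::::::-::-==--::-=+##
78 ##############################*+=-::::::......::::::---::-----::-=+*##
80 ################################***+==--:::::::::-=+++=---::::--=*####
82 ####################################***++++======++***+=-----=++*#####
84 #######################################************###*=---=+**#######
86 ########################################********######*+----=+**######
88 ##################################**#####******#######*+=-:::--=++++*#
```

```bash
python3 -c "
from station import sign_off
print(sign_off())"
```

```text
the job is handed in; nothing more can be done
None
```

All four hanger arms are on their knuckles, each with a hinge pin seated and pointing straight out from the rail to within about 1° by camera. One arm got knocked aside and was refitted, and the job was handed in at about 88 s of the 210 s limit; no verdict came back.

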